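# Empty a beaker of expired sample tubes into the sprung-lid discard bin

### The arm

A 6-joint arm with a two-finger parallel gripper is mounted at the origin on the work surface. World frame = base frame: x ahead of the robot, y to its left, z up, the work surface at z = 0. Lengths are in m, angles in degrees, forces in N, time in s.
With the tool pointing down it reaches from about 0.3 to 0.85 m from the base axis. Payload 5.4 kg.
Tool frame: the origin (TCP) lies midway between the tips of the shut fingers; the grasp point (between the pads) lies 19 mm behind it; y points along the fingers, x is the direction in which the jaws open and shut, and the axes are right-handed (so a half turn about y gives the same grasp; the last joint's range is limited). The gripper opens to 85 mm and grips with 20 to 120 N. Pads are 22 mm wide; open, the fingers measure 114 mm over their backs; the gripper's body (76 mm by 85 mm) begins 54 mm behind the grasp point. The pads swing forward as they close: fully open they stand 13 mm farther back than shut.
Start: joints at [-80.22, 9.076, 91.501, -0, 79.423, -12.038], TCP at [0.214, -0.534, 0.231] pointing down, gripper open.
Joint ranges: [-166.64, 166.64], [-54.1, 131.32], [10.49, 154.53], [-73.88, 253.88], [9.74, 151.15], [-171.62, 171.62]. Speed limits (degrees/s): [147.25, 147.25, 180, 180, 180, 180].

### API

Orientations are given as [roll, pitch, yaw] about the fixed x, y, z axes, in that order (R = Rz(yaw) Ry(pitch) Rx(roll)).
In Python, from plant import r gives the robot as it stands.
- The arm moves only by the tool apply_moves, never from a script. Its argument "plan" is a list of rows, each an object of numbers: "tx", "ty", "tz": the shift along the world's x, y, z in cm; "wx", "wy", "wz": the turn, a rotation vector about the world's x, y, z in degrees; "hand": the finger opening in cm, from 0 to 8.54. A call has exactly 10 rows; each row shifts and turns the pose as measured when the row begins; what a row does not reach is not made up. A row lasts 1/10 s, in which the tool goes at most 50 mm and 8.59 degrees, less where a joint would pass 70% of its speed; a pose out of reach is approached as far as the arm can. A call with a gripper value outside its range is refused whole. The fingers move at their own pace and stop on an object; the grip force is fixed at half the most. Time passes only in rows, so rows that do not move let the fingers close, or fill a call up. It gives the time, the measured TCP pose, the force and the opening at its end, in the units of the state.
- r.sense(): the state, without advancing time (a new reading comes with each control period).
- r.grab_frame(name): name is "scene" or "top" or "wrist"; returns a dict with "pixels" (400x640x3 uint8, red, green, blue), "fovy" (degrees; the focal length in pixels is half the picture's height over the tangent of half this angle, whatever the lens; pixels are square), "cx", "cy" (the principal point, pixels), "dist" ([k1, k2, p1, p2, k3] as OpenCV has them; the pictures are not rectified), "rvec" (rotation vector, rad) and "tvec" (3), from world to camera coordinates, as OpenCV has them; the wrist camera has in their place "T_tool_cam" (4x4, takes a point from camera to tool coordinates, whose origin is the TCP and whose axes are the tool frame's). Camera axes: x right, y down, z forward; pixel columns grow to the right and rows downward; lengths in m; the calibration is good to about 2 mm. A picture is of the moment at which its call begins: read the wrist's pose just before it. There is no depth.
- r.hand_in(): hands the job in, once; it reports no verdict.
The state is a dict: "time_s": time; "joints": joint angles; "qd": joint speeds; "tau": joint torques, N m; "ee_pos": TCP position; "tcp_rot": TCP orientation; "contact_force": force on the tool from outside, world axes, zero at the start; "wrist_torque": the same for the moment, N m; "finger_gap": finger opening in m.
Only numpy, scipy, OpenCV 4.12 (cv2) and the standard library are available. Lean on these libraries where they do the work, as an engineer would, in place of code of your own. Each camera call takes 0.05 s, during which the arm holds its last target.

### The job

Open the steel discard bin's sprung lid until its catch holds it open by itself, then tip the beaker of expired tubes out over the bin so that every tube ends up in it. Stand the emptied beaker upright in the black wash-up tray beside the one already there, setting it down rather than dropping it, and leave the lid on its catch and everything else on the desk where it stands.

Things in the scene. Friction and masses are not known exactly. Their poses are not given: they have to be found in the camera images.
- bin: Open-topped stainless steel bin fixed to the desk, 160 (its x) x 150 (its y) mm outside, 110 mm high, walls and floor 4 mm. Origin: centre of its underside; z up. Its sprung lid is hinged along its +y rim; the 20 mm wide catch and its thumb tab stand out up to 60 mm beyond that rim, up to 146 mm high.
- bin_lid (a joint): Angle of the bin's lid in rad: 0 shut, 1.57 straight up, stop at 1.80. A torsion spring shuts it: 0.25 N m when shut, rising by 0.15 N m per rad (about 4 N at the handle when open), plus the lid's 160 g. A steel catch outside the +y wall, at the middle of the hinge, snaps by itself over a pin on the lid once the lid has been swung to about 1.70; let go of after that, the lid comes back a little and rests on the catch at about 1.60. If it is let go of earlier, it snaps shut.
- lid_handle (a point): Middle of the grip of the lid's black bar handle: a straight round bar, 10 mm thick, 90 mm between its two posts, parallel to the hinge (the bin's x), its centre line 32 mm above the lid's outer face, 31 mm in from the lid's free edge. Lid shut, it is 125 mm from the hinge line toward the bin's -y and 38 mm above it. The axes turn with the lid: x along the bar, -y toward the lid's free edge, z out of the lid's outer face.
- lid_hinge (a point): Middle of the lid's hinge line, in the bin's frame at x 0, y +77 mm, z 112 mm. The lid is 166 mm (along the hinge) x 156 mm, 5 mm thick, and turns about the bin's x axis so that its free edge rises from the -y rim and swings over toward +y. The axes turn with the lid as for lid_handle.
- beaker: White tapered plastic beaker with the five tubes in it, 60 g empty: 48 mm across at the foot, 60 mm at the rim, 75 mm high, wall 2.5 mm, floor 3 mm, no handle or spout. Origin: centre of its underside; z toward the mouth.
- beaker_mouth (a point): Centre of the beaker's mouth, 75 mm up its axis; z out of the mouth.
- tube0: Stubby capped sample tube, clear with a purple cap, 50 mm long: body 11.6 mm across, 36 mm long, then the cap, 14 mm across, 14 mm long; 11 g, smooth: the tubes slide out of the beaker when its mouth points well below level (tipped about 120 degrees from upright). Origin: centre of its foot; z toward the cap. It stands on end in the beaker, with its cap below the rim.
- tube1: As tube0.
- tube2: As tube0.
- tube3: As tube0.
- tube4: As tube0.
- tray: Shallow black plastic tray fixed to the desk, 280 (its x) x 170 (its y) mm outside, 22 mm high, walls and floor 4 mm. Origin: centre of its underside; z up.
- empty_beaker: The emptied beaker already in the tray, of the same form and size as beaker. Leave it.
- rack_mid: White rack full of purple-capped tubes, 66 (its x) x 182 (its y) x 90 mm high with the tubes. Origin: centre of its underside. Leave it.
- rack_side: Shorter white rack full of purple-capped tubes, 66 (its x) x 138 (its y) x 90 mm high with the tubes. Origin: centre of its underside. Leave it.
- gel_bottle: Tall hand-gel bottle with cap, 56 mm across, 140 mm high. Origin: centre of its underside. Leave it.
- specimen_jar: Closed specimen jar, 54 mm across, 70 mm high. Origin: centre of its underside. Leave it.
- label_roll: Roll of labels lying flat, 72 mm across, 45 mm high. Origin: centre of its underside. Leave it.

How it is judged (in metres and radians):
On the way, in this order (a step that is already met when the one before it is completed fails the run):
1. the bin's lid stands open on its catch with the robot's hand off it (value of joint bin_lid above 1.5 rad and contact force between bin_lid and the fingers below 0.1 N and contact force between bin_lid and the arm below 0.1 N), for 0.3 s.
2. the beaker is tipped past 69 degrees (1.2 rad) with its mouth over the bin (angle between beaker's own z axis and vertical above 1.2 rad and x of beaker_mouth in the frame of bin between -0.08 and 0.08 m and y of beaker_mouth in the frame of bin between -0.085 and 0.085 m and z of beaker_mouth in the frame of bin above 0.08 m), for 0.05 s.
At the end, for the whole second after the job is handed in: The lid stands open on its catch (above 1.5 rad); all five tubes lie inside the bin, below its rim; the beaker stands upright (within 0.08 rad) on the tray's floor inside its walls (foot within 9 mm of the tray's underside), at rest and let go of (value of joint bin_lid above 1.5 rad and x of tube0 in the frame of bin between -0.08 and 0.08 m and y of tube0 in the frame of bin between -0.075 and 0.075 m and z of tube0 in the frame of bin between 0 and 0.108 m and x of tube1 in the frame of bin between -0.08 and 0.08 m and y of tube1 in the frame of bin between -0.075 and 0.075 m and z of tube1 in the frame of bin between 0 and 0.108 m and x of tube2 in the frame of bin between -0.08 and 0.08 m and y of tube2 in the frame of bin between -0.075 and 0.075 m and z of tube2 in the frame of bin between 0 and 0.108 m and x of tube3 in the frame of bin between -0.08 and 0.08 m and y of tube3 in the frame of bin between -0.075 and 0.075 m and z of tube3 in the frame of bin between 0 and 0.108 m and x of tube4 in the frame of bin between -0.08 and 0.08 m and y of tube4 in the frame of bin between -0.075 and 0.075 m and z of tube4 in the frame of bin between 0 and 0.108 m and x of beaker in the frame of tray between -0.13 and 0.13 m and y of beaker in the frame of tray between -0.075 and 0.075 m and z of beaker in the frame of tray between 0 and 0.009 m and angle between beaker's own z axis and vertical below 0.08 rad and linear speed of beaker below 0.03 m/s and contact force between beaker and the fingers below 0.1 N); the robot touches nothing.
It fails at once if anything standing on the desk (racks, bottle, jar, label roll) is shifted by more than 25 mm or tipped by more than 0.4 rad (distance of any of rack_mid, rack_side, gel_bottle, specimen_jar, label_roll from where it was at the start of the episode above 0.025 m or angle between any of rack_mid, rack_side, gel_bottle, specimen_jar, label_roll's own z axis and vertical above 0.4 rad).
It fails at once if the emptied beaker in the tray is shifted by more than 25 mm or tipped by more than 0.4 rad (distance of empty_beaker from where it was at the start of the episode above 0.025 m or angle between empty_beaker's own z axis and vertical above 0.4 rad).
It fails at once if the beaker is dropped: it falls faster than 0.6 m/s (a drop of some 20 mm) with no finger on it (linear speed of beaker above 0.6 m/s and contact force between beaker and the fingers below 0.05 N).
It also fails if it takes over 72 s, if anything falls off the work surface, if the arm or the gripper's body presses on something with over 40 N, if the wrist force passes 120 N, or if a joint passes its speed limit or range.

## Working session

There is one attempt and no reset: what is moved stays moved. The work goes in short steps, Python scripts to look and compute and a tool call to move; the robot and the scene stay as the last step left them, time stands still between calls to the robot, and variables do not carry over. Pictures are saved under pics/ and viewed, and the job is handed in when it is done.

Besides the shell and the picture viewer there is one more tool, called in YAML: its name, and indented under it one key for each argument. apply_moves: Moves the arm, as the interface text tells. Its arguments: {"type":"object","properties":{"plan":{"type":"array"}},"required":["plan"]}

```bash
ls; mkdir -p pics
cat > h.py <<'E'
import numpy as np, cv2
from scipy.spatial.transform import Rotation as R
from plant import r
def K(f):
    h=f["pixels"].shape[0]; fl=h/2/np.tan(np.radians(f["fovy"])/2)
    return np.array([[fl,0,f["cx"]],[0,fl,f["cy"]],[0,0,1.]])
def save(f,n): cv2.imwrite("pics/"+n+".png",f["pixels"][:,:,::-1])
def ext(f,s=None):
    if "rvec" in f:
        Rm=cv2.Rodrigues(np.array(f["rvec"],float))[0]; t=np.array(f["tvec"],float).ravel()
        return Rm.T, -Rm.T@t   # cam->world
    T=np.array(f["T_tool_cam"]); Rt=R.from_euler("xyz",s["tcp_rot"],degrees=True).as_matrix()
    return Rt@T[:3,:3], Rt@T[:3,3]+np.array(s["ee_pos"])
def ray(f,uv,s=None):
    p=cv2.undistortPoints(np.array(uv,float).reshape(-1,1,2),K(f),np.array(f["dist"],float)).reshape(-1,2)
    Rm,c=ext(f,s); d=np.c_[p,np.ones(len(p))]@Rm.T
    return c,d
def plane(f,uv,z,s=None):
    c,d=ray(f,uv,s); return c+d*((z-c[2])/d[:,2])[:,None]
def proj(f,P,s=None):
    Rm,c=ext(f,s); P=np.atleast_2d(np.array(P,float)); rv=cv2.Rodrigues(Rm.T)[0]; t=-Rm.T@c
    return cv2.projectPoints(P,rv,t,K(f),np.array(f["dist"],float))[0].reshape(-1,2)
E
python3 - <<'E'
from h import *
s=r.sense(); print(s)
for n in ["scene","top","wrist"]:
    f=r.grab_frame(n); save(f,n+"0"); print(n,f["fovy"],f["cx"],f["cy"],f["dist"],ext(f,s)[1], ext(f,s)[0][:,2])
E
```

```text
pics
{'time_s': 0.0, 'joints': array([-8.02188140e+01,  9.11497672e+00,  9.15737932e+01, -2.42049168e-03,
        7.94229904e+01, -1.20373485e+01]), 'qd': array([ 0.05946862,  0.08428271, -0.0886406 , -0.00212701,  0.10628407,
       -0.13183208]), 'tau': array([ 1.75947564e-03, -3.96000159e+01, -3.31428337e+01, -1.73781709e-04,
        8.20597052e-03,  3.01607929e-05]), 'ee_pos': array([ 0.21357512, -0.53320027,  0.23027994]), 'tcp_rot': array([-89.97901864,   0.10979894, -68.18099875]), 'contact_force': array([0.140853  , 0.21302912, 0.91408172]), 'wrist_torque': array([0.01214798, 0.06289532, 0.0152911 ]), 'finger_gap': 0.08535039947812716}
scene 55.99949144044943 315.0744384823595 199.47144554933692 [-0.07925332  0.          0.          0.          0.        ] [ 1.22474307 -0.06097669  0.72415565] [-0.73070578  0.07875327 -0.67813493]
top 51.31312554740787 321.93369596889386 193.75282151373378 [-0.06864952  0.          0.          0.          0.        ] [ 0.41270174 -0.01857492  1.06286743] [ 0.18848676  0.01991952 -0.9818737 ]
wrist 59.51883523632184 321.2877252775 196.698929464483 [-0.06876756  0.          0.          0.          0.        ] [ 0.28327525 -0.50635667  0.37178008] [-0.27235232 -0.10668425 -0.95626497]
```

View pics/scene0.png

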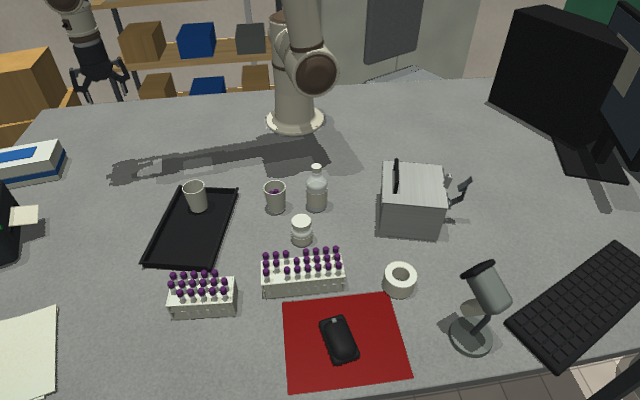

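View pics/top0.png

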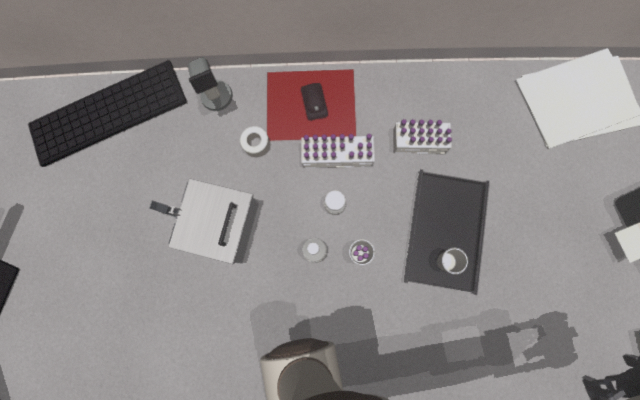

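View pics/wrist0.png

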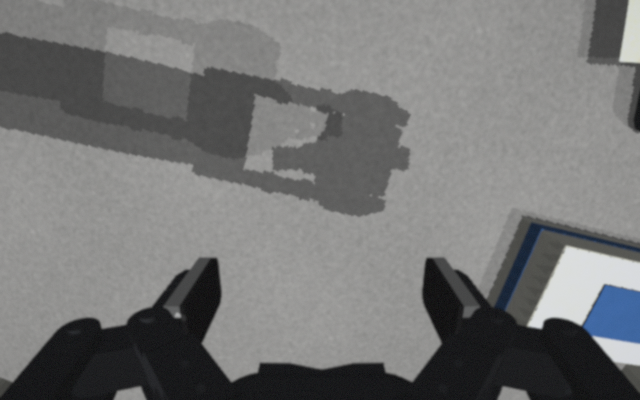

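The scene view shows the shut bin at right (~(412,200)), with the beaker (275,197) close to the gel bottle (316,190) and the jar (301,230). The tray is at left with the empty beaker at (195,197). In the top view the handle is at (228,224), the beaker at (362,252) and the tray at about (447,232). I'll measure from zoomed crops.

Run:
```python
from h import *
f=r.grab_frame("top"); im=f["pixels"][:,:,::-1]
a=cv2.resize(im[165:275,140:270],None,fx=6,fy=5.4,interpolation=cv2.INTER_CUBIC); 
a=cv2.resize(im[170:270,145:265],None,fx=6,fy=6,interpolation=cv2.INTER_CUBIC); cv2.imwrite("pics/t_bin.png",a)
a=cv2.resize(im[165:300,290:500],None,fx=3.8,fy=3.8,interpolation=cv2.INTER_CUBIC); cv2.imwrite("pics/t_mid.png",a)
g=r.grab_frame("scene"); im=g["pixels"][:,:,::-1]
a=cv2.resize(im[150:245,370:480],None,fx=6,fy=6,interpolation=cv2.INTER_CUBIC); cv2.imwrite("pics/s_bin.png",a)
a=cv2.resize(im[155:275,140:340],None,fx=4,fy=4,interpolation=cv2.INTER_CUBIC); cv2.imwrite("pics/s_mid.png",a)
```

```text
(no output)
```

View pics/t_bin.png

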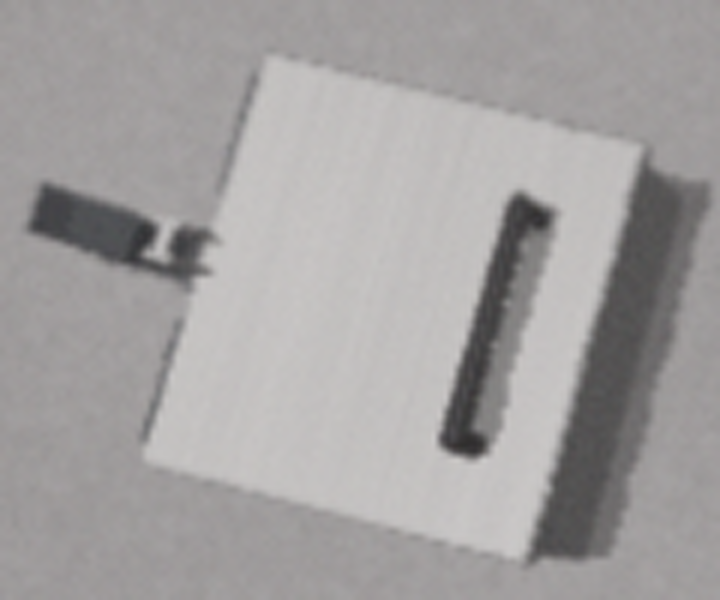

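View pics/t_mid.png

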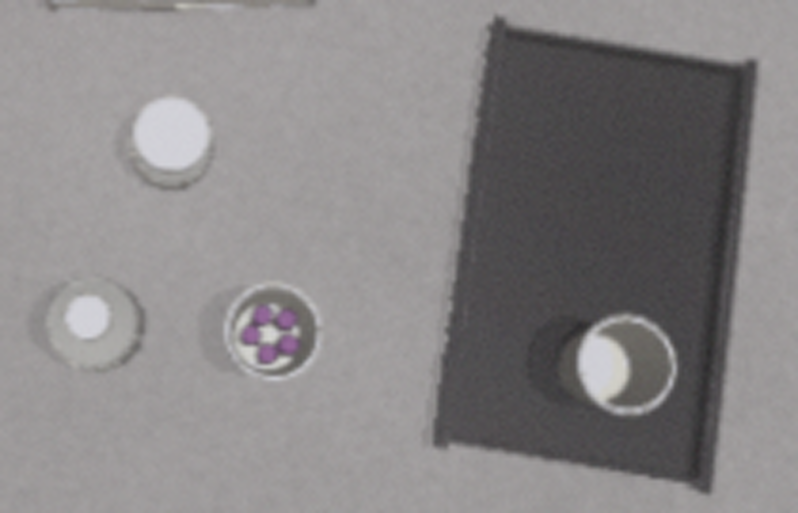

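View pics/s_bin.png

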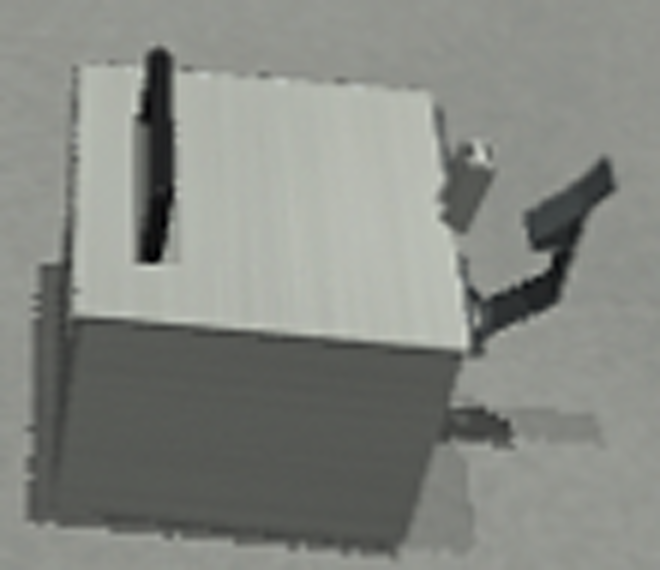

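View pics/s_mid.png

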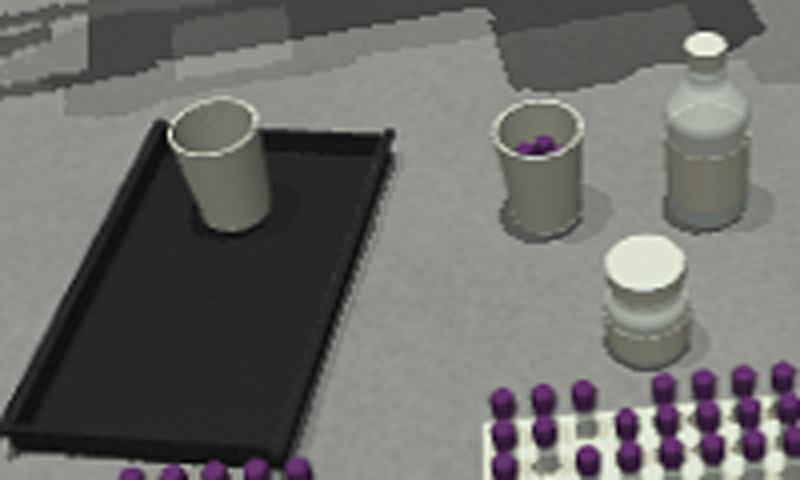

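Run:
```python
from h import *
f=r.grab_frame("top")
def un(p,ox,oy,k): p=np.array(p,float); return (p+.5)/k-.5+[ox,oy]
lid=plane(f,un([(266,57),(646,150),(528,562),(146,461)],145,170,6),0.118)
print("lid",lid.round(4)); print([np.linalg.norm(lid[i]-lid[(i+1)%4]).round(4) for i in range(4)])
hd=plane(f,un([(517,200),(459,440)],145,170,6),0.152); print("handle",hd.round(4),hd.mean(0),np.linalg.norm(hd[0]-hd[1]))
# axes: hinge side = corners 0 and 3 ; bin +y dir
y=(lid[0]+lid[3]-lid[1]-lid[2]); y/=np.linalg.norm(y); x=np.array([y[1],-y[0],0]); x2=(lid[0]-lid[3]); 
print("y",y,"yaw",np.degrees(np.arctan2(-y[0],y[1])), "x2yaw",np.degrees(np.arctan2(x2[1],x2[0])))
c=lid.mean(0); print("lid centre",c)
# lid centre in bin frame: hinge y=77, lid 156 -> spans y 77..-79 -> centre y=-1
print("hinge by lid", c+y*0.078, "bin c", c+y*0.001,"handle by lid", c+y*(0.078-0.125))
for nm,pp,k,z in [("beakerrim",[(225,332),(321,332),(273,283),(273,381)],3.8,.075),("empty rim",[(577,364),(677,364),(627,314),(627,414)],3.8,.079),("jar",[(132,134),(212,134),(172,96),(172,172)],3.8,.07),("gel body",[(46,322),(143,322),(95,276),(95,370)],3.8,.09),("gelcap",[(66,317),(110,317),(88,295),(88,339)],3.8,.14)]:
    P=plane(f,un(pp,290,165,k),z); print(nm,P.mean(0).round(4),np.linalg.norm(P[0]-P[1]).round(4),np.linalg.norm(P[2]-P[3]).round(4))
T=plane(f,un([(498,20),(755,64),(708,489),(436,443)],290,165,3.8),.022); print("tray",T.round(4),T.mean(0),[np.linalg.norm(T[i]-T[(i+1)%4]).round(4) for i in range(4)])
g=r.grab_frame("scene")
L=plane(g,un([(77,68),(436,92),(468,352),(75,320)],370,150,6),0.118); print("lid scene",L.round(4),L.mean(0))
for nm,pp,z in [("beaker",[(492,127),(584,127),(538,101),(538,156)],.075),("empty",[(168,126),(261,126),(214,98),(214,155)],.079),("gelcap",[(684,45),(727,45),(705,33),(705,56)],.14),("jar",[(605,263),(686,263),(646,236),(646,291)],.07)]:
    P=plane(g,un(pp,140,155,4),z); print(nm,P.mean(0).round(4),np.linalg.norm(P[0]-P[1]).round(4),np.linalg.norm(P[2]-P[3]).round(4))
```

```text
lid [[0.6373 0.3141 0.118 ]
 [0.5962 0.1626 0.118 ]
 [0.4392 0.2061 0.118 ]
 [0.4797 0.3552 0.118 ]]
[np.float64(0.157), np.float64(0.163), np.float64(0.1545), np.float64(0.1629)]
handle [[0.5719 0.2044 0.152 ]
 [0.483  0.2243 0.152 ]] [0.52741311 0.21436079 0.152     ] 0.09108652619373579
y [0.2620143  0.96506399 0.        ] yaw -15.189617307693135 x2yaw -14.593732237451581
lid centre [0.5381018  0.25949792 0.118     ]
hinge by lid [0.55853891 0.33477291 0.118     ] bin c [0.53836381 0.26046299 0.118     ] handle by lid [0.52578712 0.21413992 0.118     ]
beakerrim [ 0.4606 -0.0887  0.075 ] 0.0594 0.0603
empty rim [ 0.4352 -0.3055  0.079 ] 0.0619 0.0611
jar [ 0.5874 -0.0295  0.07  ] 0.0509 0.0491
gel body [0.4681 0.021  0.09  ] 0.0594 0.0572
gelcap [0.4684 0.0229 0.14  ] 0.0256 0.0254
tray [[ 0.6685 -0.2525  0.022 ]
 [ 0.6337 -0.4247  0.022 ]
 [ 0.3551 -0.3689  0.022 ]
 [ 0.3893 -0.1949  0.022 ]] [ 0.511667   -0.31025249  0.022     ] [np.float64(0.1757), np.float64(0.2841), np.float64(0.1774), np.float64(0.2851)]
lid scene [[0.4443 0.2059 0.118 ]
 [0.4817 0.3596 0.118 ]
 [0.6419 0.3115 0.118 ]
 [0.6041 0.1642 0.118 ]] [0.54298838 0.26032703 0.118     ]
beaker [ 0.4606 -0.0873  0.075 ] 0.0613 0.0561
empty [ 0.4347 -0.3026  0.079 ] 0.0636 0.0603
gelcap [0.4705 0.0239 0.14  ] 0.0273 0.0239
jar [ 0.5895 -0.0275  0.07  ] 0.0491 0.0463
```

Both views agree to within a few mm: bin centre ≈(0.540, 0.260) with yaw −15°, and the handle at ≈(0.528, 0.214, 0.150). The lid measures 157 × 163 mm, the tray corners fit 280 × 170 mm, and the beaker is at (0.460, −0.088). Next I move over the handle with the jaws along the bin's y axis.

apply_moves:
  plan:
    - {"tx": 1.6,"ty": 3.75,"tz": 0.3,"wz": 7.2,"hand": 5}
    - {"tx": 1.6,"ty": 3.75,"tz": 0.3,"wz": 7.2,"hand": 5}
    - {"tx": 1.6,"ty": 3.75,"tz": 0.3,"wz": 7.2,"hand": 5}
    - {"tx": 1.6,"ty": 3.75,"tz": 0.3,"wz": 7.2,"hand": 5}
    - {"tx": 1.6,"ty": 3.75,"tz": 0,"wz": 7.2,"hand": 5}
    - {"tx": 1.6,"ty": 3.75,"tz": 0,"wz": 7.2,"hand": 5}
    - {"tx": 1.6,"ty": 3.75,"tz": 0,"wz": 7.2,"hand": 5}
    - {"tx": 1.6,"ty": 3.75,"tz": 0,"wz": 7.2,"hand": 5}
    - {"tx": 1.6,"ty": 3.75,"tz": 0,"wz": 7.2,"hand": 5}
    - {"tx": 1.6,"ty": 3.75,"tz": 0,"wz": 7.2,"hand": 5}

```text
invalid input
```

apply_moves:
  plan:
    - {"tx": 1.6,"ty": 3.75,"tz": 0.3,"wx": 0,"wy": 0,"wz": 7.2,"hand": 5}
    - {"tx": 1.6,"ty": 3.75,"tz": 0.3,"wx": 0,"wy": 0,"wz": 7.2,"hand": 5}
    - {"tx": 1.6,"ty": 3.75,"tz": 0.3,"wx": 0,"wy": 0,"wz": 7.2,"hand": 5}
    - {"tx": 1.6,"ty": 3.75,"tz": 0.3,"wx": 0,"wy": 0,"wz": 7.2,"hand": 5}
    - {"tx": 1.6,"ty": 3.75,"tz": 0,"wx": 0,"wy": 0,"wz": 7.2,"hand": 5}
    - {"tx": 1.6,"ty": 3.75,"tz": 0,"wx": 0,"wy": 0,"wz": 7.2,"hand": 5}
    - {"tx": 1.6,"ty": 3.75,"tz": 0,"wx": 0,"wy": 0,"wz": 7.2,"hand": 5}
    - {"tx": 1.6,"ty": 3.75,"tz": 0,"wx": 0,"wy": 0,"wz": 7.2,"hand": 5}
    - {"tx": 1.6,"ty": 3.75,"tz": 0,"wx": 0,"wy": 0,"wz": 7.2,"hand": 5}
    - {"tx": 1.6,"ty": 3.75,"tz": 0,"wx": 0,"wy": 0,"wz": 7.2,"hand": 5}

```text
time_s: 1.35
ee_pos: [0.3749, -0.1484, 0.2433]
tcp_rot: [-90.2, -0.2, 6.1]
contact_force: [0.4, -0.1, -0.1]
finger_gap: 0.05
```

apply_moves:
  plan:
    - {"tx": 1.6,"ty": 3.75,"tz": 0,"wx": 0,"wy": 0,"wz": 7.2,"hand": 5}
    - {"tx": 1.6,"ty": 3.75,"tz": 0,"wx": 0,"wy": 0,"wz": 7.2,"hand": 5}
    - {"tx": 1.6,"ty": 3.75,"tz": 0,"wx": 0,"wy": 0,"wz": 7.2,"hand": 5}
    - {"tx": 1.6,"ty": 3.75,"tz": 0,"wx": 0,"wy": 0,"wz": 7.2,"hand": 5}
    - {"tx": 1.6,"ty": 3.75,"tz": 0,"wx": 0,"wy": 0,"wz": 7.2,"hand": 5}
    - {"tx": 1.6,"ty": 3.75,"tz": 0,"wx": 0,"wy": 0,"wz": 7.2,"hand": 5}
    - {"tx": 1.6,"ty": 3.75,"tz": 0,"wx": 0,"wy": 0,"wz": 7.2,"hand": 5}
    - {"tx": 1.6,"ty": 3.75,"tz": 0,"wx": 0,"wy": 0,"wz": 7.2,"hand": 5}
    - {"tx": 1.6,"ty": 3.75,"tz": 0,"wx": 0,"wy": 0,"wz": 7.2,"hand": 5}
    - {"tx": 0,"ty": 0,"tz": 0,"wx": 0,"wy": 0,"wz": 0,"hand": 5}

```text
time_s: 2.35
ee_pos: [0.5233, 0.2091, 0.2446]
tcp_rot: [-90.5, -0.5, 74.2]
contact_force: [-0.4, -0.3, -0.4]
finger_gap: 0.0499
```

Run:
```python
from h import *
s=r.sense(); f=r.grab_frame("wrist"); save(f,"w1"); print(s["joints"].round(2),s["ee_pos"],s["tcp_rot"],s["time_s"])
print("pred handle px",proj(f,[[.5277,.2143,.15]],s))
```

```text
[  9.37   6.33  93.01   0.23  80.01 -64.86] [0.52334429 0.20908575 0.24458752] [-90.48129986  -0.47970555  74.19265662] 2.35
pred handle px [[329.6082248  202.03073831]]
```

View pics/w1.png

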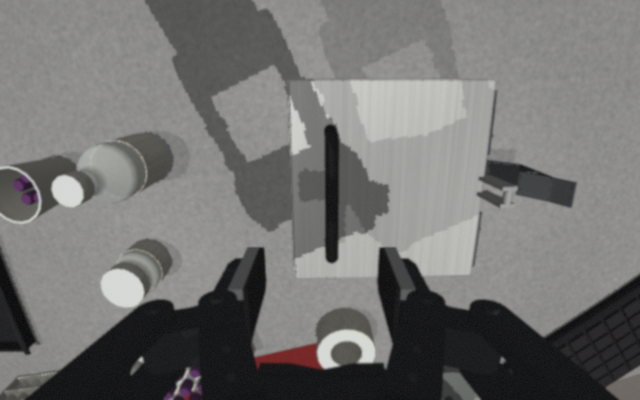

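The wrist view shows the bar from (330,130) to (332,258), its middle within ~8 px of the predicted (330,202) and parallel to the jaws' faces. I go down and grip it.

apply_moves:
  plan:
    - {"tx": 0.2,"ty": 0.25,"tz": -1.6,"wx": 0,"wy": 0,"wz": 0.5,"hand": 5}
    - {"tx": 0.2,"ty": 0.25,"tz": -2,"wx": 0,"wy": 0,"wz": 0,"hand": 5}
    - {"tx": 0,"ty": 0,"tz": -2,"wx": 0,"wy": 0,"wz": 0,"hand": 5}
    - {"tx": 0,"ty": 0,"tz": -2,"wx": 0,"wy": 0,"wz": 0,"hand": 5}
    - {"tx": 0,"ty": 0,"tz": -2,"wx": 0,"wy": 0,"wz": 0,"hand": 5}
    - {"tx": 0,"ty": 0,"tz": -1.6,"wx": 0,"wy": 0,"wz": 0,"hand": 5}
    - {"tx": 0,"ty": 0,"tz": 0,"wx": 0,"wy": 0,"wz": 0,"hand": 0.5}
    - {"tx": 0,"ty": 0,"tz": 0,"wx": 0,"wy": 0,"wz": 0,"hand": 0.5}
    - {"tx": 0,"ty": 0,"tz": 0,"wx": 0,"wy": 0,"wz": 0,"hand": 0.5}
    - {"tx": 0,"ty": 0,"tz": 0,"wx": 0,"wy": 0,"wz": 0,"hand": 0.5}

```text
time_s: 3.4
ee_pos: [0.5296, 0.217, 0.1343]
tcp_rot: [-91.0, -2.1, 73.5]
contact_force: [-2.6, -12.0, -1.5]
finger_gap: 0.0078
```

Run:
```python
from h import *
s=r.sense(); f=r.grab_frame("wrist"); save(f,"w2"); print(s["joints"].round(2),s["ee_pos"],s["tcp_rot"],s["finger_gap"],s["contact_force"])
```

```text
[  9.41  12.48  99.09   1.56  66.67 -64.67] [0.52960737 0.21701479 0.13426676] [-90.96551333  -2.06201308  73.49763262] 0.00778205227434161 [ -2.5698762  -12.04952517  -1.51496164]
```

View pics/w2.png

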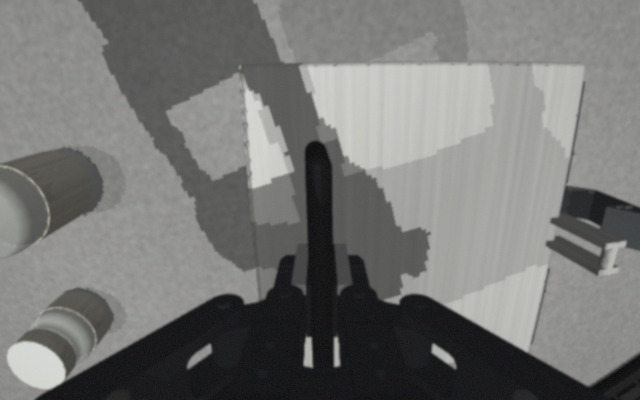

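The bar is between the pads (gap 7.8 mm, about (318,200) in the picture). The finger linkages spread out wide behind it, so I tilt the hand partly along with the lid. I compute the arc next.

```bash
cat > arc.py <<'E'
from h import *
import sys
def st():
    s=r.sense(); Rt=R.from_euler("xyz",s["tcp_rot"],degrees=True).as_matrix()
    return s,np.array(s["ee_pos"]),Rt
YB=np.array([.259,.966,0]); XB=np.array([.966,-.259,0]); Z=np.array([0,0,1.])
H=np.array([.562,.338,.112]); RR=.1306; A0=16.9
def theta():
    s,p,Rt=st(); g=p-0.019*Rt[:,1]; d=g-H
    th=np.degrees(np.arctan2(d[2],-d@YB))-A0; return th,np.hypot(d[2],d@YB),d@XB,s,p,Rt
def tgt(th,k):
    tau=np.radians(k*th); a=np.radians(A0+th)
    t=-np.cos(tau)*Z-np.sin(tau)*YB
    return H+RR*(-np.cos(a)*YB+np.sin(a)*Z)+.019*t
if __name__=="__main__":
    th,rad,off,s,p,Rt=theta(); t=Rt[:,1]; tau=np.degrees(np.arctan2(-t@YB,-t[2]))
    print("theta",th,"R",rad,"off",off,"tau",tau,"F",s["contact_force"],"joints",s["joints"].round(1))
    k=float(sys.argv[2]); 
    prev=p
    for e in np.linspace(th,float(sys.argv[1]),11)[1:]:
        q=tgt(e,k)+off*XB; print(round(e,1),((q-prev)*100).round(2)); prev=q
E
python3 arc.py 25 0.4
```

```text
theta 1.1945900875720419 R 0.1327750619593529 off -0.0002959890355731284 tau -2.023205449044074 F [ 2.6517842   5.14437939 -5.04063073] joints [  9.4  12.5  99.1   1.6  66.7 -64.7]
3.6 [0.04 0.27 0.44]
6.0 [0.04 0.16 0.51]
8.3 [0.05 0.18 0.5 ]
10.7 [0.05 0.2  0.49]
13.1 [0.06 0.22 0.48]
15.5 [0.06 0.24 0.47]
17.9 [0.07 0.26 0.46]
20.2 [0.07 0.28 0.44]
22.6 [0.08 0.29 0.43]
25.0 [0.08 0.31 0.42]
```

apply_moves:
  plan:
    - {"tx": 0.04,"ty": 0.15,"tz": 0.5,"wx": -1.1,"wy": 0.3,"wz": 0,"hand": 0}
    - {"tx": 0.04,"ty": 0.17,"tz": 0.5,"wx": -1.1,"wy": 0.3,"wz": 0,"hand": 0}
    - {"tx": 0.05,"ty": 0.18,"tz": 0.5,"wx": -1.1,"wy": 0.3,"wz": 0,"hand": 0}
    - {"tx": 0.05,"ty": 0.2,"tz": 0.5,"wx": -1.1,"wy": 0.3,"wz": 0,"hand": 0}
    - {"tx": 0.06,"ty": 0.22,"tz": 0.48,"wx": -1.1,"wy": 0.3,"wz": 0,"hand": 0}
    - {"tx": 0.06,"ty": 0.24,"tz": 0.47,"wx": -1.1,"wy": 0.3,"wz": 0,"hand": 0}
    - {"tx": 0.07,"ty": 0.26,"tz": 0.46,"wx": -1.1,"wy": 0.3,"wz": 0,"hand": 0}
    - {"tx": 0.07,"ty": 0.28,"tz": 0.44,"wx": -1.1,"wy": 0.3,"wz": 0,"hand": 0}
    - {"tx": 0.08,"ty": 0.29,"tz": 0.43,"wx": -1.1,"wy": 0.3,"wz": 0,"hand": 0}
    - {"tx": 0.08,"ty": 0.31,"tz": 0.42,"wx": -1.1,"wy": 0.3,"wz": 0,"hand": 0}

```text
time_s: 4.45
ee_pos: [0.5355, 0.239, 0.1822]
tcp_rot: [-91.2, 10.1, 73.2]
contact_force: [3.4, 0.6, -10.4]
finger_gap: 0.0077
```

```bash
python3 arc.py 55 0.4
python3 - <<'E'
from h import *
f=r.grab_frame("scene"); save(f,"s2"); print(r.sense()["finger_gap"])
E
```

```text
theta 24.964848651675034 R 0.13314877805455322 off -0.0002961352217630031 tau 10.170302245078068 F [  3.36323274   0.62897995 -10.35625072] joints [ 17.   17.8  87.4  -9.3  79.5 -54.2]
28.0 [0.13 0.61 0.33]
31.0 [0.12 0.44 0.48]
34.0 [0.12 0.46 0.45]
37.0 [0.13 0.49 0.43]
40.0 [0.14 0.51 0.4 ]
43.0 [0.14 0.53 0.37]
46.0 [0.15 0.54 0.34]
49.0 [0.15 0.56 0.31]
52.0 [0.15 0.57 0.28]
55.0 [0.16 0.59 0.24]
0.007901145017301233
```

View pics/s2.png

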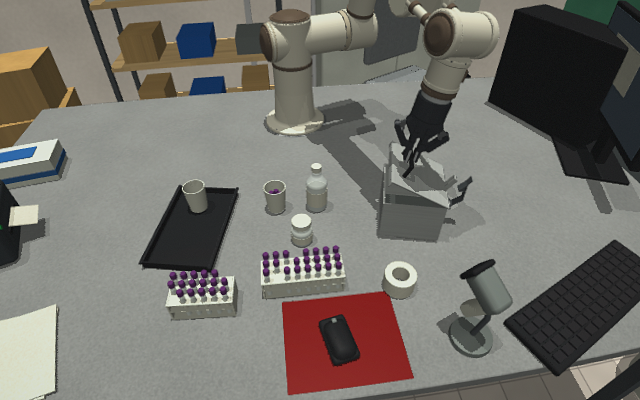

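The lid is opening with the hand, its free edge up by about 25° near (410,165). I continue along the arc.

apply_moves:
  plan:
    - {"tx": 0.12,"ty": 0.42,"tz": 0.5,"wx": -1.2,"wy": 0.3,"wz": 0,"hand": 0}
    - {"tx": 0.12,"ty": 0.44,"tz": 0.48,"wx": -1.2,"wy": 0.3,"wz": 0,"hand": 0}
    - {"tx": 0.12,"ty": 0.46,"tz": 0.45,"wx": -1.2,"wy": 0.3,"wz": 0,"hand": 0}
    - {"tx": 0.13,"ty": 0.49,"tz": 0.43,"wx": -1.2,"wy": 0.3,"wz": 0,"hand": 0}
    - {"tx": 0.14,"ty": 0.51,"tz": 0.4,"wx": -1.2,"wy": 0.3,"wz": 0,"hand": 0}
    - {"tx": 0.14,"ty": 0.53,"tz": 0.37,"wx": -1.2,"wy": 0.3,"wz": 0,"hand": 0}
    - {"tx": 0.15,"ty": 0.54,"tz": 0.34,"wx": -1.2,"wy": 0.3,"wz": 0,"hand": 0}
    - {"tx": 0.15,"ty": 0.56,"tz": 0.31,"wx": -1.2,"wy": 0.3,"wz": 0,"hand": 0}
    - {"tx": 0.15,"ty": 0.57,"tz": 0.28,"wx": -1.2,"wy": 0.3,"wz": 0,"hand": 0}
    - {"tx": 0.16,"ty": 0.59,"tz": 0.24,"wx": -1.2,"wy": 0.3,"wz": 0,"hand": 0}

```text
time_s: 5.5
ee_pos: [0.549, 0.2883, 0.2214]
tcp_rot: [-91.8, 24.2, 72.8]
contact_force: [0.1, -3.2, -5.7]
finger_gap: 0.0077
```

```bash
python3 arc.py 82 0.4
```

```text
theta 54.122480651418904 R 0.13401307679309737 off 7.103115743219993e-05 tau 24.236497058718054 F [ 0.08020788 -3.15618162 -5.66764117] joints [ 25.7  30.1  69.3 -18.8  96.  -46.9]
56.9 [ 0.17  0.74 -0.15]
59.7 [0.15 0.56 0.18]
62.5 [0.15 0.57 0.15]
65.3 [0.15 0.57 0.12]
68.1 [0.15 0.58 0.09]
70.8 [0.16 0.58 0.06]
73.6 [0.16 0.58 0.03]
76.4 [ 0.16  0.58 -0.  ]
79.2 [ 0.16  0.58 -0.03]
82.0 [ 0.16  0.58 -0.06]
```

apply_moves:
  plan:
    - {"tx": 0.15,"ty": 0.56,"tz": 0.2,"wx": -1.1,"wy": 0.3,"wz": 0,"hand": 0}
    - {"tx": 0.15,"ty": 0.56,"tz": 0.18,"wx": -1.1,"wy": 0.3,"wz": 0,"hand": 0}
    - {"tx": 0.15,"ty": 0.57,"tz": 0.15,"wx": -1.1,"wy": 0.3,"wz": 0,"hand": 0}
    - {"tx": 0.15,"ty": 0.57,"tz": 0.12,"wx": -1.1,"wy": 0.3,"wz": 0,"hand": 0}
    - {"tx": 0.15,"ty": 0.58,"tz": 0.09,"wx": -1.1,"wy": 0.3,"wz": 0,"hand": 0}
    - {"tx": 0.16,"ty": 0.58,"tz": 0.06,"wx": -1.1,"wy": 0.3,"wz": 0,"hand": 0}
    - {"tx": 0.16,"ty": 0.58,"tz": 0.03,"wx": -1.1,"wy": 0.3,"wz": 0,"hand": 0}
    - {"tx": 0.16,"ty": 0.58,"tz": 0,"wx": -1.1,"wy": 0.3,"wz": 0,"hand": 0}
    - {"tx": 0.16,"ty": 0.58,"tz": -0.03,"wx": -1.1,"wy": 0.3,"wz": 0,"hand": 0}
    - {"tx": 0.16,"ty": 0.58,"tz": -0.06,"wx": -1.1,"wy": 0.3,"wz": 0,"hand": 0}

```text
time_s: 6.5
ee_pos: [0.5628, 0.3394, 0.2307]
tcp_rot: [-92.1, 38.0, 71.7]
contact_force: [-0.8, -7.5, -4.3]
finger_gap: 0.0078
```

```bash
python3 arc.py 102 0.4;  python3 - <<'E'
from h import *
f=r.grab_frame("scene"); save(f,"s3"); print(r.sense()["finger_gap"])
E
```

```text
theta 78.75435633800129 R 0.13432047260912278 off 0.00039346422251641865 tau 38.080817939042014 F [-0.84790609 -7.52615579 -4.25328058] joints [ 31.9  46.8  48.1 -27.2 112.4 -44.9]
81.1 [ 0.16  0.62 -0.54]
83.4 [ 0.13  0.48 -0.07]
85.7 [ 0.13  0.48 -0.09]
88.1 [ 0.13  0.47 -0.11]
90.4 [ 0.13  0.47 -0.13]
92.7 [ 0.12  0.46 -0.15]
95.0 [ 0.12  0.45 -0.17]
97.4 [ 0.12  0.45 -0.19]
99.7 [ 0.12  0.44 -0.21]
102.0 [ 0.12  0.43 -0.23]
0.0076688528982025205
```

View pics/s3.png

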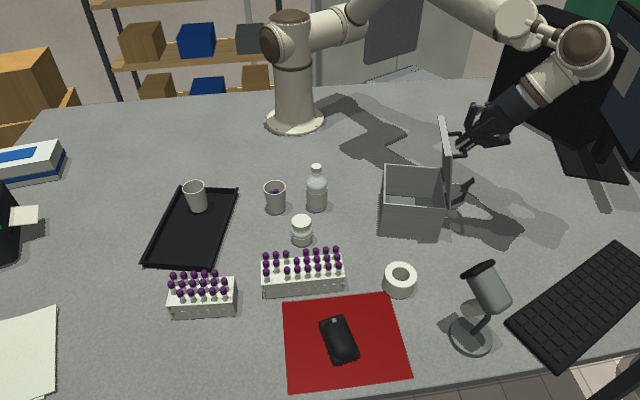

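The lid is nearly upright at (447,150) with the hand behind it. I finish the swing with the tilt held.

apply_moves:
  plan:
    - {"tx": 0.14,"ty": 0.52,"tz": -0.05,"wx": 0,"wy": 0,"wz": 0,"hand": 0}
    - {"tx": 0.14,"ty": 0.52,"tz": -0.07,"wx": 0,"wy": 0,"wz": 0,"hand": 0}
    - {"tx": 0.14,"ty": 0.52,"tz": -0.09,"wx": 0,"wy": 0,"wz": 0,"hand": 0}
    - {"tx": 0.14,"ty": 0.51,"tz": -0.11,"wx": 0,"wy": 0,"wz": 0,"hand": 0}
    - {"tx": 0.13,"ty": 0.51,"tz": -0.13,"wx": 0,"wy": 0,"wz": 0,"hand": 0}
    - {"tx": 0.13,"ty": 0.5,"tz": -0.15,"wx": 0,"wy": 0,"wz": 0,"hand": 0}
    - {"tx": 0.13,"ty": 0.49,"tz": -0.18,"wx": 0,"wy": 0,"wz": 0,"hand": 0}
    - {"tx": 0.13,"ty": 0.48,"tz": -0.2,"wx": 0,"wy": 0,"wz": 0,"hand": 0}
    - {"tx": 0.12,"ty": 0.47,"tz": -0.22,"wx": 0,"wy": 0,"wz": 0,"hand": 0}
    - {"tx": 0.12,"ty": 0.46,"tz": -0.24,"wx": 0,"wy": 0,"wz": 0,"hand": 0}

```text
time_s: 7.55
ee_pos: [0.5743, 0.3819, 0.22]
tcp_rot: [-91.9, 39.8, 70.8]
contact_force: [-0.9, -8.0, -3.2]
finger_gap: 0.0078
```

```bash
python3 arc.py 104 0.38;  python3 - <<'E'
from h import *
f=r.grab_frame("scene"); save(f,"s4"); f=r.grab_frame("top"); save(f,"t4")
E
```

```text
theta 98.34087401794099 R 0.13553931369137803 off 0.0007724746748037044 tau 39.83367352821754 F [-0.93427157 -8.01022746 -3.24386041] joints [ 34.1  56.6  34.4 -27.8 118.7 -44.5]
98.9 [ 0.02 -0.04 -0.55]
99.5 [ 0.03  0.11 -0.05]
100.0 [ 0.03  0.11 -0.05]
100.6 [ 0.03  0.11 -0.05]
101.2 [ 0.03  0.1  -0.06]
101.7 [ 0.03  0.1  -0.06]
102.3 [ 0.03  0.1  -0.06]
102.9 [ 0.03  0.1  -0.06]
103.4 [ 0.03  0.1  -0.06]
104.0 [ 0.03  0.1  -0.06]
```

View pics/s4.png

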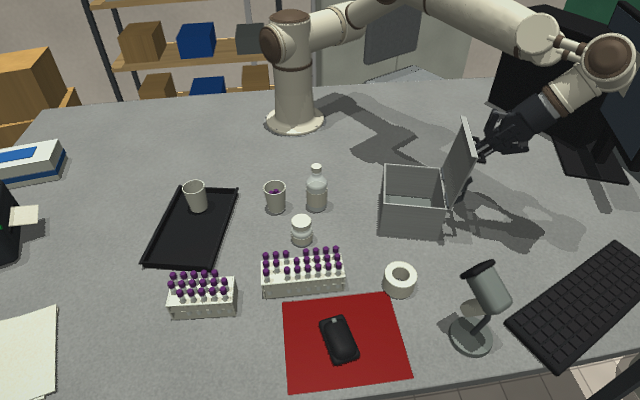

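View pics/t4.png

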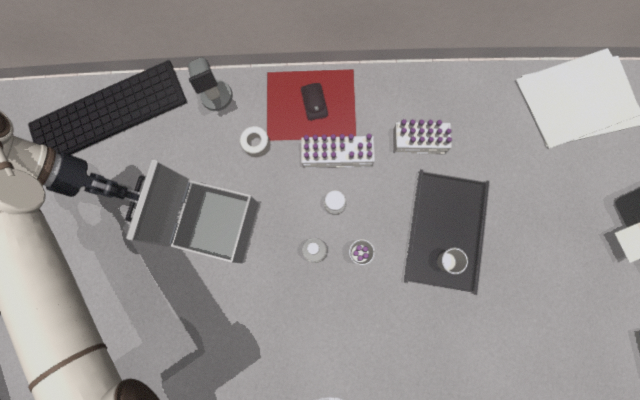

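I estimate θ ≈ 98° (1.716 rad). I push on gently toward the stop so the catch snaps.

apply_moves:
  plan:
    - {"tx": 0.06,"ty": 0.22,"tz": -0.12,"wx": 0,"wy": 0,"wz": 0,"hand": 0}
    - {"tx": 0.06,"ty": 0.22,"tz": -0.12,"wx": 0,"wy": 0,"wz": 0,"hand": 0}
    - {"tx": 0.06,"ty": 0.22,"tz": -0.12,"wx": 0,"wy": 0,"wz": 0,"hand": 0}
    - {"tx": 0.05,"ty": 0.2,"tz": -0.12,"wx": 0,"wy": 0,"wz": 0,"hand": 0}
    - {"tx": 0.05,"ty": 0.2,"tz": -0.12,"wx": 0,"wy": 0,"wz": 0,"hand": 0}
    - {"tx": 0,"ty": 0,"tz": 0,"wx": 0,"wy": 0,"wz": 0,"hand": 0}
    - {"tx": 0,"ty": 0,"tz": 0,"wx": 0,"wy": 0,"wz": 0,"hand": 0}
    - {"tx": 0,"ty": 0,"tz": 0,"wx": 0,"wy": 0,"wz": 0,"hand": 0}
    - {"tx": 0,"ty": 0,"tz": 0,"wx": 0,"wy": 0,"wz": 0,"hand": 0}
    - {"tx": 0,"ty": 0,"tz": 0,"wx": 0,"wy": 0,"wz": 0,"hand": 0}

```text
time_s: 8.65
ee_pos: [0.5753, 0.3859, 0.2185]
tcp_rot: [-91.6, 41.0, 70.1]
contact_force: [-1.1, -5.0, -4.7]
finger_gap: 0.0078
```

```bash
python3 arc.py 92 0.38;  python3 - <<'E'
from h import *
f=r.grab_frame("scene"); im=f["pixels"][:,:,::-1]; cv2.imwrite("pics/s5.png",cv2.resize(im[90:250,370:560],None,fx=4,fy=3.7,interpolation=cv2.INTER_CUBIC))
E
```

```text
theta 100.31472340527046 R 0.1358698172993796 off 0.000954599097713685 tau 41.00672859442186 F [-1.09861446 -4.95913588 -4.65896874] joints [ 34.2  59.1  30.9 -28.4 121.  -44.6]
99.5 [-0.03 -0.33 -0.45]
98.7 [-0.04 -0.16  0.08]
97.8 [-0.04 -0.16  0.07]
97.0 [-0.04 -0.16  0.07]
96.2 [-0.04 -0.16  0.07]
95.3 [-0.04 -0.16  0.07]
94.5 [-0.04 -0.16  0.06]
93.7 [-0.04 -0.16  0.06]
92.8 [-0.04 -0.16  0.06]
92.0 [-0.04 -0.16  0.06]
```

View pics/s5.png

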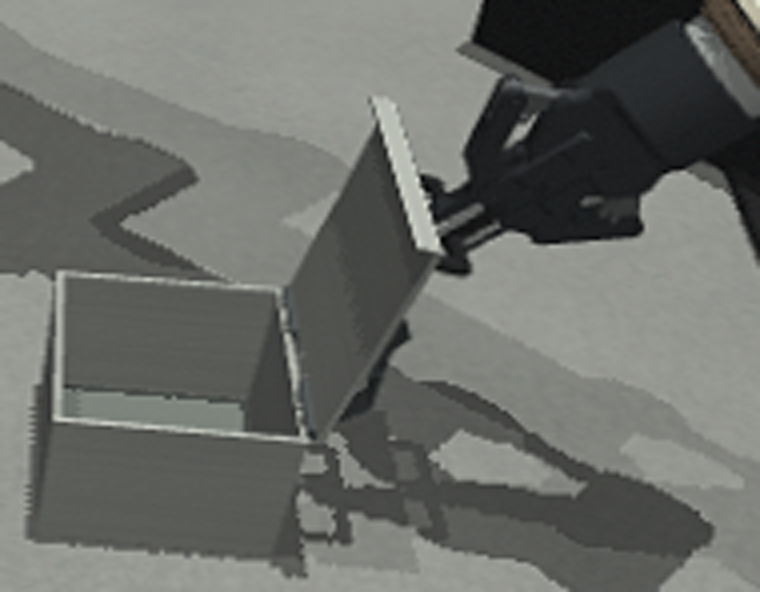

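```bash
cat > lid.py <<'E'
from arc import *
def lidang(f,uv,xoff,zoff):
    # uv pixel of a free-edge corner; plane at bin x = xoff through hinge H
    c,d=ray(f,[uv]); d=d[0]
    t=((H-c)@XB+xoff)/(d@XB); p=c+t*d; q=p-H
    return np.degrees(np.arctan2(q[2],-q@YB))-np.degrees(np.arctan2(zoff,.156)), np.hypot(q[2],q@YB), p
E
python3 - <<'E'
from lid import *
f=r.grab_frame("scene")
def un(u,v): return ((u+.5)/4-.5+370,(v+.5)/3.7-.5+90)
print(lidang(f,un(420,256),.083,.001)); print(lidang(f,un(441,250),.083,.006)); print(lidang(f,un(371,98),-.083,.001))
E
```

```text
(np.float64(96.83844427198542), np.float64(0.15141049625084008), array([0.6470767 , 0.33484979, 0.26221468]))
(np.float64(98.15120243338421), np.float64(0.15790980551936173), array([0.64950781, 0.34391716, 0.26733851]))
(np.float64(95.93290342907926), np.float64(0.15564944595136618), array([0.48626382, 0.37598783, 0.26670942]))
```

The kinematics say 100° but the picture says 96–98°, so the catch (97.4°) isn't certain. I push further.

apply_moves:
  plan:
    - {"tx": 0.09,"ty": 0.35,"tz": -0.18,"wx": 0,"wy": 0,"wz": 0,"hand": 0}
    - {"tx": 0.09,"ty": 0.35,"tz": -0.18,"wx": 0,"wy": 0,"wz": 0,"hand": 0}
    - {"tx": 0.09,"ty": 0.35,"tz": -0.18,"wx": 0,"wy": 0,"wz": 0,"hand": 0}
    - {"tx": 0.09,"ty": 0.35,"tz": -0.18,"wx": 0,"wy": 0,"wz": 0,"hand": 0}
    - {"tx": 0.09,"ty": 0.35,"tz": -0.18,"wx": 0,"wy": 0,"wz": 0,"hand": 0}
    - {"tx": 0.09,"ty": 0.35,"tz": -0.18,"wx": 0,"wy": 0,"wz": 0,"hand": 0}
    - {"tx": 0.09,"ty": 0.35,"tz": -0.18,"wx": 0,"wy": 0,"wz": 0,"hand": 0}
    - {"tx": 0,"ty": 0,"tz": 0,"wx": 0,"wy": 0,"wz": 0,"hand": 0}
    - {"tx": 0,"ty": 0,"tz": 0,"wx": 0,"wy": 0,"wz": 0,"hand": 0}
    - {"tx": 0,"ty": 0,"tz": 0,"wx": 0,"wy": 0,"wz": 0,"hand": 0}

```text
time_s: 9.75
ee_pos: [0.5759, 0.3901, 0.2163]
tcp_rot: [-90.7, 44.6, 68.3]
contact_force: [-1.4, -5.1, -5.8]
finger_gap: 0.0078
```

```bash
python3 arc.py 92 0.38;  python3 - <<'E'
from h import *
f=r.grab_frame("scene"); im=f["pixels"][:,:,::-1]; cv2.imwrite("pics/s6.png",cv2.resize(im[90:250,370:560],None,fx=4,fy=3.7,interpolation=cv2.INTER_CUBIC))
E
```

```text
theta 102.82091473469549 R 0.13561825407921868 off 0.0012160513664471603 tau 44.47042685936847 F [-1.40385923 -5.07659546 -5.82804422] joints [ 34.4  65.4  22.1 -30.4 127.4 -45.3]
101.7 [ 0.05 -0.35 -0.45]
100.7 [-0.05 -0.2   0.11]
99.6 [-0.05 -0.2   0.1 ]
98.5 [-0.05 -0.2   0.1 ]
97.4 [-0.06 -0.21  0.1 ]
96.3 [-0.06 -0.21  0.09]
95.2 [-0.06 -0.21  0.09]
94.2 [-0.06 -0.21  0.08]
93.1 [-0.06 -0.21  0.08]
92.0 [-0.06 -0.21  0.07]
```

View pics/s6.png

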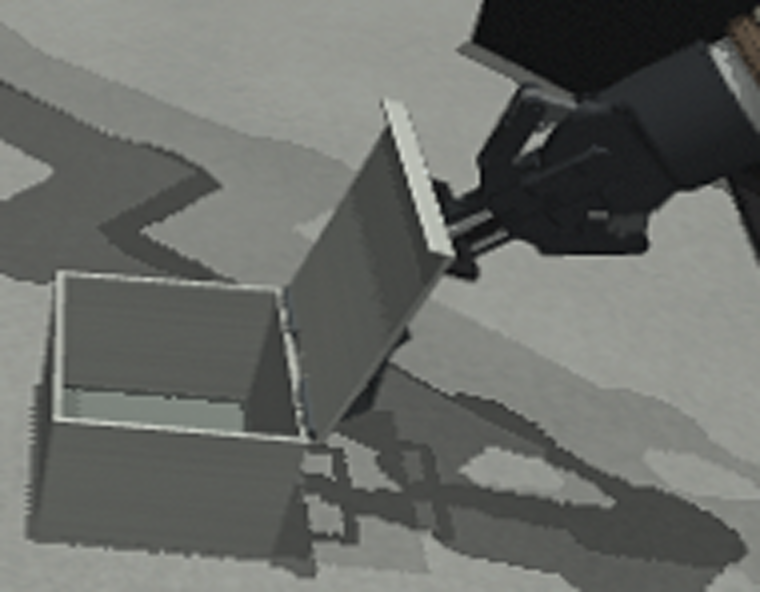

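Run:
```python
from lid import *
f=r.grab_frame("scene")
def un(u,v): return ((u+.5)/4-.5+370,(v+.5)/3.7-.5+90)
print(lidang(f,un(433,258),.083,.001)[:2]); print(lidang(f,un(453,254),.083,.006)[:2]); print(lidang(f,un(382,100),-.083,.001)[:2])
```

```text
(np.float64(99.44033857307383), np.float64(0.15175557452698418))
(np.float64(100.6920954290834), np.float64(0.15723965196610773))
(np.float64(98.43017394179063), np.float64(0.1556599753350161))
```

The picture now says 98.4–100.7°, past 97.4°. I give one more push while taking back some tilt, because the elbow is getting straight.

apply_moves:
  plan:
    - {"tx": 0.12,"ty": 0.45,"tz": -0.2,"wx": 1.5,"wy": -0.4,"wz": 0,"hand": 0}
    - {"tx": 0.12,"ty": 0.45,"tz": -0.2,"wx": 1.5,"wy": -0.4,"wz": 0,"hand": 0}
    - {"tx": 0.12,"ty": 0.45,"tz": -0.2,"wx": 1.5,"wy": -0.4,"wz": 0,"hand": 0}
    - {"tx": 0.12,"ty": 0.45,"tz": -0.2,"wx": 1.5,"wy": -0.4,"wz": 0,"hand": 0}
    - {"tx": 0.12,"ty": 0.45,"tz": -0.2,"wx": 1.5,"wy": -0.4,"wz": 0,"hand": 0}
    - {"tx": 0,"ty": 0,"tz": 0,"wx": 0,"wy": 0,"wz": 0,"hand": 0}
    - {"tx": -0.05,"ty": -0.2,"tz": 0.1,"wx": 0,"wy": 0,"wz": 0,"hand": 0}
    - {"tx": -0.05,"ty": -0.2,"tz": 0.1,"wx": 0,"wy": 0,"wz": 0,"hand": 0}
    - {"tx": -0.05,"ty": -0.2,"tz": 0.1,"wx": 0,"wy": 0,"wz": 0,"hand": 0}
    - {"tx": -0.05,"ty": -0.2,"tz": 0.1,"wx": 0,"wy": 0,"wz": 0,"hand": 0}

```text
time_s: 10.85
ee_pos: [0.5734, 0.3833, 0.2197]
tcp_rot: [-88.6, 40.5, 67.4]
contact_force: [-1.4, -2.4, -5.9]
finger_gap: 0.0074
```

```bash
python3 arc.py 90 0.38
```

```text
theta 98.83162180708135 R 0.13557406512837325 off 0.0014019465960809342 tau 40.134646123277 F [-1.35345448 -2.44257743 -5.94544011] joints [ 32.7  60.8  27.7 -25.1 124.6 -42.4]
97.9 [ 0.12 -0.37 -0.43]
97.1 [-0.05 -0.17  0.08]
96.2 [-0.05 -0.17  0.07]
95.3 [-0.05 -0.17  0.07]
94.4 [-0.05 -0.17  0.07]
93.5 [-0.05 -0.17  0.07]
92.6 [-0.05 -0.17  0.06]
91.8 [-0.05 -0.17  0.06]
90.9 [-0.05 -0.18  0.06]
90.0 [-0.05 -0.18  0.05]
```

apply_moves:
  plan:
    - {"tx": -0.05,"ty": -0.2,"tz": 0.08,"wx": 0,"wy": 0,"wz": 0,"hand": 0}
    - {"tx": -0.05,"ty": -0.2,"tz": 0.08,"wx": 0,"wy": 0,"wz": 0,"hand": 0}
    - {"tx": -0.05,"ty": -0.2,"tz": 0.08,"wx": 0,"wy": 0,"wz": 0,"hand": 0}
    - {"tx": -0.05,"ty": -0.2,"tz": 0.08,"wx": 0,"wy": 0,"wz": 0,"hand": 0}
    - {"tx": -0.05,"ty": -0.2,"tz": 0.07,"wx": 0,"wy": 0,"wz": 0,"hand": 0}
    - {"tx": -0.05,"ty": -0.2,"tz": 0.07,"wx": 0,"wy": 0,"wz": 0,"hand": 0}
    - {"tx": -0.05,"ty": -0.2,"tz": 0.07,"wx": 0,"wy": 0,"wz": 0,"hand": 0}
    - {"tx": -0.05,"ty": -0.2,"tz": 0.06,"wx": 0,"wy": 0,"wz": 0,"hand": 0}
    - {"tx": -0.05,"ty": -0.2,"tz": 0.06,"wx": 0,"wy": 0,"wz": 0,"hand": 0}
    - {"tx": -0.05,"ty": -0.2,"tz": 0.06,"wx": 0,"wy": 0,"wz": 0,"hand": 0}

```text
time_s: 11.85
ee_pos: [0.5673, 0.3659, 0.2275]
tcp_rot: [-88.5, 40.0, 67.8]
contact_force: [3.1, 7.2, -7.1]
finger_gap: 0.0079
```

```bash
python3 arc.py 90 0.38;  python3 - <<'E'
from h import *
f=r.grab_frame("scene"); im=f["pixels"][:,:,::-1]; cv2.imwrite("pics/s7.png",cv2.resize(im[90:250,370:560],None,fx=4,fy=3.7,interpolation=cv2.INTER_CUBIC))
E
```

```text
theta 90.36030829430177 R 0.13616786084510774 off -8.461307923363109e-05 tau 39.58573608477879 F [ 3.06312822  7.24688005 -7.14439977] joints [ 31.9  56.   34.5 -24.7 121.9 -42.5]
90.3 [ 0.19 -0.09 -0.64]
90.3 [-0.   -0.01  0.  ]
90.3 [-0.   -0.01  0.  ]
90.2 [-0.   -0.01  0.  ]
90.2 [-0.   -0.01  0.  ]
90.1 [-0.   -0.01  0.  ]
90.1 [-0.   -0.01  0.  ]
90.1 [-0.   -0.01  0.  ]
90.0 [-0.   -0.01  0.  ]
90.0 [-0.   -0.01  0.  ]
```

View pics/s7.png

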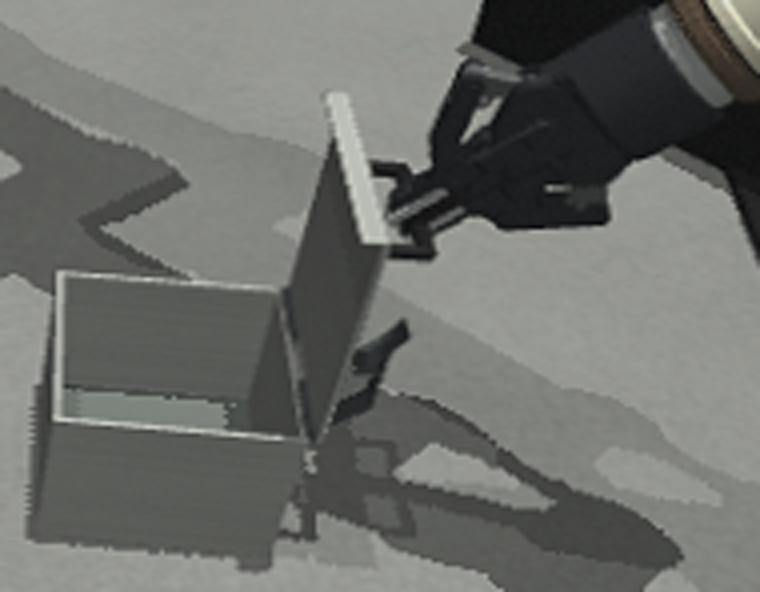

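The force has reversed (+7 N, the lid resisting closing), so the catch is holding. I ease forward to neutral, open a little and back off along the tool.

apply_moves:
  plan:
    - {"tx": 0.04,"ty": 0.15,"tz": -0.05,"wx": 0,"wy": 0,"wz": 0,"hand": 0}
    - {"tx": 0.04,"ty": 0.15,"tz": -0.05,"wx": 0,"wy": 0,"wz": 0,"hand": 0}
    - {"tx": 0,"ty": 0,"tz": 0,"wx": 0,"wy": 0,"wz": 0,"hand": 2.2}
    - {"tx": 0,"ty": 0,"tz": 0,"wx": 0,"wy": 0,"wz": 0,"hand": 2.2}
    - {"tx": 0,"ty": 0,"tz": 0,"wx": 0,"wy": 0,"wz": 0,"hand": 2.2}
    - {"tx": 0,"ty": 0,"tz": 0,"wx": 0,"wy": 0,"wz": 0,"hand": 2.2}
    - {"tx": 0.1,"ty": 0.4,"tz": 0.5,"wx": 0,"wy": 0,"wz": 0,"hand": 2.2}
    - {"tx": 0.17,"ty": 0.6,"tz": 0.8,"wx": 0,"wy": 0,"wz": 0,"hand": 2.2}
    - {"tx": 0.17,"ty": 0.6,"tz": 0.8,"wx": 0,"wy": 0,"wz": 0,"hand": 2.2}
    - {"tx": 0.17,"ty": 0.6,"tz": 0.8,"wx": 0,"wy": 0,"wz": 0,"hand": 2.2}

```text
time_s: 12.9
ee_pos: [0.5745, 0.3899, 0.2633]
tcp_rot: [-89.2, 40.0, 66.8]
contact_force: [-0.4, 0.2, -0.1]
finger_gap: 0.022
```

Run:
```python
from h import *
s=r.sense(); print(s["ee_pos"],s["tcp_rot"],s["joints"].round(1),s["contact_force"],s["finger_gap"])
f=r.grab_frame("scene"); im=f["pixels"][:,:,::-1]; cv2.imwrite("pics/s8.png",cv2.resize(im[60:250,370:600],None,fx=3.2,fy=3.1,interpolation=cv2.INTER_CUBIC))
```

```text
[0.57454472 0.38988004 0.26327786] [-89.20411903  39.98645668  66.82754956] [ 33.   61.3  21.8 -26.4 128.9 -44.4] [-0.40612823  0.21284615 -0.13540313] 0.02200197549068991
```

View pics/s8.png

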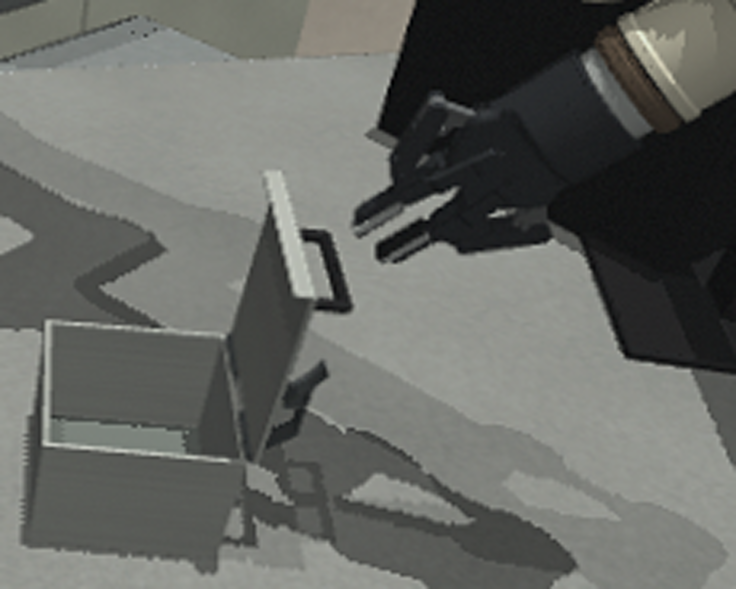

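The lid stands at about 92° on its catch with the hand clear of the handle (bar at (335,270), finger tips at (380,235)). Next I fit the arm's kinematics from the logged states, so I can check which beaker grasp is reachable.

```bash
cat > kin.py <<'E'
from h import *
from scipy.optimize import least_squares
Ry=lambda a:R.from_euler("y",a,degrees=True).as_matrix(); Rz=lambda a:R.from_euler("z",a,degrees=True).as_matrix()
RT=np.array([[-1,0,0],[0,0,1],[0,1,0]],float).T.copy(); RT=np.array([[-1,0,0],[0,0,1],[0,1,0]],float)
# columns: tool x=-x, tool y=z, tool z=y
RT=np.column_stack([[-1,0,0],[0,0,1],[0,1,0]]).astype(float)
def chain(q,V=None):
    M=[Rz(q[0])]; M.append(M[0]@Ry(q[1])); M.append(M[1]@Ry(q[2])); M.append(M[2]@Rz(q[3])); M.append(M[3]@Ry(q[4])); Rf=M[4]@Rz(q[5])@RT
    if V is None: return M,Rf
    return sum(M[i]@V[j] for j,i in enumerate([0,1,2,4])),Rf
D=[([-80.219,9.115,91.574,0,79.423,-12.037],(.21358,-.5332,.23028),(-89.979,.11,-68.181)),
([9.37,6.33,93.01,.23,80.01,-64.86],(.52334,.20909,.24459),(-90.48,-.48,74.19)),
([9.41,12.48,99.09,1.56,66.67,-64.67],(.52961,.21701,.13427),(-90.97,-2.06,73.5)),
([17,17.8,87.4,-9.3,79.5,-54.2],(.5355,.239,.1822),(-91.2,10.1,73.2)),
([25.7,30.1,69.3,-18.8,96,-46.9],(.549,.2883,.2214),(-91.8,24.2,72.8)),
([31.9,46.8,48.1,-27.2,112.4,-44.9],(.5628,.3394,.2307),(-92.1,38,71.7)),
([34.1,56.6,34.4,-27.8,118.7,-44.5],(.5743,.3819,.22),(-91.9,39.8,70.8)),
([34.4,65.4,22.1,-30.4,127.4,-45.3],(.5759,.3901,.2163),(-90.7,44.6,68.3)),
([32.7,60.8,27.7,-25.1,124.6,-42.4],(.5734,.3833,.2197),(-88.6,40.5,67.4)),
([33,61.3,21.8,-26.4,128.9,-44.4],(.57454,.38988,.26328),(-89.2,39.99,66.83))]
def fit():
    A=[];b=[]
    for q,p,e in D:
        M,_=chain(q); cols=[M[0][:,0],M[0][:,1],M[0][:,2],M[1][:,2],M[2][:,0],M[2][:,2],M[4][:,2]]
        A.append(np.column_stack(cols)); b.append(p)
    A=np.vstack(A); b=np.hstack(b); x,res,rk,sv=np.linalg.lstsq(A,b,rcond=None); return x,A@x-b,rk,sv
if __name__=="__main__":
    for q,p,e in D: 
        _,Rf=chain(q); print((R.from_matrix(Rf).inv()*R.from_euler("xyz",e,degrees=True)).magnitude()*57.3)
    x,e,rk,sv=fit(); print(x,rk,sv); print(np.abs(e).max())
E
python3 kin.py
```

```text
0.0025950877241341327
0.012510012154148598
0.006770846728990139
0.13407705180846363
0.08174699318039931
0.07841841801737703
0.11111237732440968
0.08148532343292374
0.033941457664773425
0.13523960387348205
[-0.00089868  0.12001216  0.29815863  0.38687042  0.04754776  0.51976478
  0.30663307] 7 [6.09689174 4.50769626 3.22372512 1.32890175 0.50153065 0.28373928
 0.13476293]
0.0008008685865502352
```

The kinematic model matches to 0.14° and 0.8 mm. I now search for tool directions that work for the grasp, the pour and the placing together.

```bash
cat > ik.py <<'E'
from kin import *
x,_,_,_=fit(); V=[np.array([x[0],x[1],x[2]]),np.array([0,0,x[3]]),np.array([x[4],0,x[5]]),np.array([0,0,x[6]])]
LO=np.array([-166.64,-54.1,10.49,-73.88,9.74,-171.62]); HI=np.array([166.64,131.32,154.53,253.88,151.15,171.62])
STARTS=[[0,10,90,0,80,-60],[0,-20,130,0,60,0],[0,0,120,90,80,0],[0,40,60,-40,100,60],[0,10,110,180,60,0],[0,0,110,-50,60,90],[0,0,110,60,60,-90],[0,10,90,0,80,130],[0,0,110,120,60,90]]
def ik(p,Rt,starts=None,m=2):
    out=[]
    for s0 in (starts or STARTS):
        s0=np.array(s0,float)
        if starts is None: s0[0]=np.degrees(np.arctan2(p[1],p[0]))-12
        def f(q):
            pp,Rf=chain(q,V); return np.r_[(pp-p)*10,(R.from_matrix(Rf.T@Rt)).as_rotvec()]
        o=least_squares(f,np.clip(s0,LO+m+.1,HI-m-.1),bounds=(LO+m,HI-m),max_nfev=60)
        if o.cost<1e-6 and not any(np.abs(o.x-z).max()<1 for z in out): out.append(o.x)
    return out
def frame(t,xj): 
    t=t/np.linalg.norm(t); xj=xj-(xj@t)*t; xj/=np.linalg.norm(xj); return np.column_stack([xj,t,np.cross(xj,t)])
def tdir(az,al): az,al=np.radians([az,al]); return np.array([np.sin(al)*np.cos(az),np.sin(al)*np.sin(az),-np.cos(al)])
Z=np.array([0,0,1.])
E
cat > scan.py <<'E'
from ik import *
B=np.array([.4606,-.088,.048])
for al in (50,60,70,80):
    for az in range(-80,61,20):
        t=tdir(az,al); res=[]
        for sg in (1,-1):
            Rt=frame(t,sg*np.cross(t,Z)); p=B+.019*t
            s=ik(p,Rt,m=3)
            s2=[]
            for q in s: res.append((sg,q.round(0).astype(int).tolist()))
        print(al,az,res)
E
time python3 scan.py
```

```text
50 -80 [(1, [1, 20, 121, -67, 55, -140]), (-1, [1, 20, 121, -67, 55, 40])]
50 -60 []
50 -40 [(1, [-13, 2, 143, 241, 23, -131]), (-1, [-13, 2, 143, 241, 23, 49])]
50 -20 [(1, [-31, -6, 150, 148, 16, -66]), (-1, [-31, -6, 150, 148, 16, 114])]
50 0 [(1, [-48, -5, 150, 94, 35, -41]), (-1, [-48, -5, 150, 94, 35, 139])]
50 20 [(1, [-56, 2, 142, 73, 51, -44]), (-1, [-56, 2, 142, 73, 51, 136])]
50 40 [(1, [-57, 12, 131, 59, 63, -48]), (-1, [-57, 12, 131, 59, 63, 132])]
50 60 [(1, [-54, 20, 120, 47, 73, -52]), (-1, [-54, 20, 120, 47, 73, 128])]
60 -80 []
60 -60 []
60 -40 [(1, [-10, 10, 144, 223, 39, -110]), (-1, [-10, 10, 144, 223, 39, 70])]
60 -20 []
60 0 []
60 20 [(1, [-62, 11, 143, 82, 60, -59]), (-1, [-62, 11, 143, 82, 60, 121])]
60 40 [(1, [-62, 19, 131, 64, 70, -58]), (-1, [-62, 19, 131, 64, 70, 122])]
60 60 [(1, [-57, 27, 118, 51, 80, -59]), (-1, [-57, 27, 118, 51, 80, 121])]
70 -80 []
70 -60 []
70 -40 [(1, [-8, 21, 142, 217, 57, -100]), (-1, [-8, 21, 142, 217, 57, 80])]
70 -20 [(1, [-34, 18, 151, 164, 60, -87]), (-1, [-34, 18, 151, 164, 60, 93])]
70 0 [(1, [-60, 18, 151, 116, 65, -80]
[... 151 characters left out ...]
7]), (-1, [-65, 28, 129, 68, 78, 113])]
70 60 [(1, [-60, 34, 115, 55, 87, -64]), (-1, [-60, 34, 115, 55, 87, 116])]
80 -80 []
80 -60 [(1, [7, 37, 127, 250, 74, -106]), (-1, [7, 37, 127, 250, 74, 74])]
80 -40 [(1, [-6, 34, 139, 215, 74, -94]), (-1, [-6, 34, 139, 215, 74, 86])]
80 -20 [(1, [-35, 35, 147, 165, 82, -91]), (-1, [-35, 35, 147, 165, 82, 89])]
80 0 [(1, [-64, 35, 147, 117, 81, -91]), (-1, [-64, 35, 147, 117, 81, 89])]
80 20 [(1, [-70, 34, 138, 88, 80, -82]), (-1, [-70, 34, 138, 88, 80, 98])]
80 40 [(1, [-67, 37, 126, 71, 86, -73]), (-1, [-67, 37, 126, 71, 86, 107])]
80 60 [(1, [-61, 42, 112, 57, 94, -68]), (-1, [-61, 42, 112, 57, 94, 112])]
real	0m31.257s
user	0m30.745s
sys	0m0.132s
```

```bash
cat > scan2.py <<'E'
from ik import *
import itertools
C=np.array([.540,.260,0]); YB=np.array([.259,.966,0]); XB=np.array([.966,-.259,0])
B=np.array([.4606,-.088,.048])
for al,az in ((60,40),(70,40),(70,20),(60,60)):
  t0=tdir(az,al); best=[]
  q0s={}
  for sg in (1,-1):
    R0=frame(t0,sg*np.cross(t0,Z)); q=ik(B+.019*t0,R0,starts=[[-62,19,131,64,70,-58*1 if sg==1 else 122]])
    if q: q0s[sg]=(q[0],R0)
  print("grasp",al,az,{k:v[0].round(0) for k,v in q0s.items()})
  for beta in range(-180,180,20):
    for T in (130,):
      for gam in range(0,360,30):
        # rotation taking upright beaker frame to pour: tip about horizontal axis then spin
        ax=np.array([-np.sin(np.radians(beta)),np.cos(np.radians(beta)),0]) 
        Q=R.from_rotvec(np.radians(T)*ax).as_matrix()@Rz(gam)
        b=Q@Z
        for sg,(q0,R0) in q0s.items():
          Rp=Q@R0; tp=Rp[:,1]
          if tp[2]>0.25 : continue
          mouth=C+YB*(-.01)+Z*.155
          g=mouth-.027*b; 
          hand=g-.12*tp
          if (hand-C)@YB>0.04: continue
          s=ik(g+.019*tp,Rp,starts=[q0,[20,30,80,60,90,q0[5]+90 if q0[5]<60 else q0[5]-90]],m=4)
          for q in s: best.append((np.abs(q-q0).max(),beta,gam,sg,q.round(0).astype(int).tolist(),tp.round(2).tolist()))
  best.sort(key=lambda z:z[0]); 
  for z in best[:12]: print(z)
E
time python3 scan2.py
```

```text
grasp 60 40 {1: array([-62.,  19., 131.,  64.,  70., -58.]), -1: array([-62.,  19., 131.,  64.,  70., 122.])}
(np.float64(107.61132873863242), -100, 300, 1, [11, 32, 132, 172, 86, 42], [0.92, 0.32, 0.21])
(np.float64(115.7851002581042), -120, 120, -1, [-8, 59, 74, 71, 126, 6], [-0.5, 0.84, 0.21])
(np.float64(119.2980293161954), -100, 150, -1, [-4, 61, 64, 62, 132, 3], [-0.7, 0.71, 0.09])
(np.float64(123.37640714179238), -140, 210, 1, [15, 6, 136, 182, 37, 65], [0.94, 0.22, -0.25])
(np.float64(126.73921478656354), -40, 0, 1, [-16, 40, 111, 91, 103, 69], [0.18, 0.96, 0.21])
(np.float64(127.21305008544377), -80, 180, -1, [0, 64, 55, 51, 138, -5], [-0.85, 0.52, -0.01])
(np.float64(128.31587771167102), -60, 330, 1, [-16, 31, 122, 100, 91, 70], [0.42, 0.9, 0.09])
(np.float64(131.1540643975211), -140, 120, -1, [-15, 38, 102, 79, 98, -9], [0.02, 1.0, -0.01])
(np.float64(131.58924039419958), -80, 300, 1, [-12, 21, 131, 113, 78, 73], [0.62, 0.78, -0.01])
(np.float64(132.75665133882714), -120, 150, -1, [-13, 40, 93, 68, 103, -11], [-0.2, 0.97, -0.11])
(np.float64(132.9625125569903), -160, 90, -
[... 3252 characters left out ...]
4(127.06655920854259), -120, 120, -1, [-11, 47, 86, 68, 111, -6], [-0.32, 0.95, -0.01])
(np.float64(128.50140257813916), -160, 60, -1, [-16, 43, 105, 91, 104, -7], [0.16, 0.97, 0.21])
(np.float64(131.48622146052477), -100, 150, -1, [-8, 49, 77, 59, 116, -10], [-0.52, 0.84, -0.11])
(np.float64(134.14478365839838), -20, 0, 1, [-14, 47, 97, 78, 113, 76], [-0.16, 0.97, 0.21])
(np.float64(135.70273876317913), -40, 330, 1, [-16, 38, 109, 83, 101, 77], [0.08, 0.99, 0.09])
(np.float64(135.84614539590916), -120, 240, 1, [18, 20, 134, 187, 63, 45], [0.98, 0.2, -0.01])
(np.float64(138.37472527170425), -160, 150, 1, [16, 3, 134, 190, 29, 75], [0.93, 0.18, -0.33])
real	1m1.722s
user	1m0.556s
sys	0m0.196s
```

The best option is a 70°-off-vertical grasp (tool azimuth 40°, q6≈113), pouring with t≈(.47,.82,−.33). That keeps the hand above the gel bottle and out of the tubes' way. I check row-by-row paths by IK, including the placing.

```bash
cat > path.py <<'E'
from ik import *
from scipy.spatial.transform import Slerp
C=np.array([.540,.260,0]); YB=np.array([.259,.966,0]); XB=np.array([.966,-.259,0])
B=np.array([.4606,-.088,0])
HG=.048; GO=.024
t0=tdir(40,70); R0=frame(t0,-np.cross(t0,Z))
def follow(q,p0,Ra,p1,Rb,n,verbose=True):
    rv=(R.from_matrix(Rb)*R.from_matrix(Ra).inv()).as_rotvec(degrees=True)
    tr=[]
    for i in range(1,n+1):
        p=p0+(p1-p0)*i/n; Rt=R.from_rotvec(rv*i/n,degrees=True).as_matrix()@Ra
        s=ik(p,Rt,starts=[q],m=.5)
        if not s: print("IK fail at",i,p,q.round(0)); return q,False
        dq=np.abs(s[0]-q).max(); tr.append(dq); q=s[0]
    if verbose: print("n",n,"q",q.round(0),"maxdq",max(tr).round(1),"dp/row cm",((p1-p0)*100/n).round(2),"rv/row",(rv/n).round(2))
    return q,True
def pour(beta=-160,T=135,gam=120,m=(.015,-.015,.155)):
    ax=np.array([-np.sin(np.radians(beta)),np.cos(np.radians(beta)),0])
    Q=R.from_rotvec(np.radians(T)*ax).as_matrix()@Rz(gam); Rp=Q@R0; b=Q@Z
    mouth=C+XB*m[0]+YB*m[1]+Z*m[2]; g=mouth-(.075-HG)*b
    return g+GO*Rp[:,1],Rp
E
cat > p1.py <<'E'
from path import *
s=r.sense(); q=np.array(s["joints"]); p=np.array(s["ee_pos"]); Ra=R.from_euler("xyz",s["tcp_rot"],degrees=True).as_matrix()
G=B+Z*HG+GO*t0; P0=G-.11*t0
print("G",G,"P0",P0,"R0 euler",R.from_matrix(R0).as_euler("xyz",degrees=True))
W1=np.array([.42,.36,.36]); Rd=frame(np.array([0,0,-1.]),np.array([np.cos(np.radians(75)),np.sin(np.radians(75)),0]))
q,ok=follow(q,p,Ra,W1,Rd,10)
W2=np.array([.36,-.05,.33])
q2,ok=follow(q,W1,Rd,W2,R0,24)
q3,ok=follow(q2,W2,R0,P0,R0,6)
q4,ok=follow(q3,P0,R0,G,R0,10)
L=G+Z*.15
q5,ok=follow(q4,G,R0,L,R0,8)
# above bin upright with t azimuth 60
Ru=Rz(20)@R0; U=C+XB*.0+YB*(-.02)+Z*.20+GO*Ru[:,1]
q6,ok=follow(q5,L,R0,U,Ru,12)
pp,Rp=pour()
q7,ok=follow(q6,U,Ru,pp,Rp,20)
for i in range(21):
    rv=(R.from_matrix(Rp)*R.from_matrix(Ru).inv()).as_rotvec()*i/20; Rt=R.from_rotvec(rv).as_matrix()@Ru
    b=Rt@R0.T@Z; print(i,np.degrees(np.arccos(b[2])).round(0),end=" ")
E
python3 p1.py
```

```text
G [ 0.47787631 -0.07350345  0.03979152] P0 [ 0.39869322 -0.13994596  0.07741373] R0 euler [-160.    0.  130.]
n 10 q [ 28.   3.  84.  -0.  93. -47.] maxdq 10.9 dp/row cm [-1.55 -0.31  0.95] rv/row [ 3.75 -1.37  0.81]
IK fail at 13 [0.3875     0.13791667 0.34375   ] [ -11.  -53.  131.   21.   73. -111.]
IK fail at 1 [ 0.36644887 -0.06499099  0.28790229] [ -11.  -53.  131.   21.   73. -111.]
IK fail at 1 [ 0.40661153 -0.13330171  0.07365151] [ -11.  -53.  131.   21.   73. -111.]
IK fail at 1 [ 0.47787631 -0.07350345  0.05854152] [ -11.  -53.  131.   21.   73. -111.]
IK fail at 1 [ 0.48356131 -0.0456939   0.18995818] [ -11.  -53.  131.   21.   73. -111.]
IK fail at 1 [0.54781755 0.26059761 0.19058594] [ -11.  -53.  131.   21.   73. -111.]
0 0.0 1 7.0 2 14.0 3 22.0 4 29.0 5 36.0 6 43.0 7 50.0 8 57.0 9 65.0 10 72.0 11 79.0 12 86.0 13 92.0 14 99.0 15 106.0 16 112.0 17 119.0 18 124.0 19 130.0 20 135.0
```

```bash
cat > p2.py <<'E'
from path import *
TC=np.array([.512,-.310,0]); TX=np.array([.979,-.203,0]); TY=np.array([.203,.979,0]); E=np.array([.435,-.304,0])
print("empty in tray",(E-TC)@TX,(E-TC)@TY)
for tx in (.03,.05,.07):
  for ty in (-.02,.02,.04):
    for az in range(-60,101,20):
      S=TC+TX*tx+TY*ty; Rt=Rz(az-40)@R0; t=Rt[:,1]; hz=np.array([np.cos(np.radians(az)),np.sin(np.radians(az)),0])
      d=E-S; lat=d[0]*hz[1]-d[1]*hz[0]; al=d@hz
      s=ik(S+Z*(HG+.005)+GO*t,Rt,starts=[[-65,28,129,68,78,113],[-50,40,90,60,90,110]],m=4)
      s=[q.round(0).astype(int).tolist() for q in s]
      if s: print(tx,ty,az,"lat",round(lat,3),"along",round(al,3),S.round(3),s)
E
python3 p2.py
```

```text
empty in tray -0.076601 -0.009756999999999997
0.03 -0.02 -60 lat 0.073 along -0.079 [ 0.537 -0.336  0.   ] [[-31, 31, 121, 219, 46, 72]]
0.03 -0.02 -40 lat 0.042 along -0.099 [ 0.537 -0.336  0.   ] [[-45, 27, 128, 173, 45, 93]]
0.03 -0.02 -20 lat 0.005 along -0.107 [ 0.537 -0.336  0.   ] [[-59, 28, 127, 131, 52, 110]]
0.03 -0.02 0 lat -0.032 along -0.102 [ 0.537 -0.336  0.   ] [[-67, 32, 119, 100, 62, 121]]
0.03 -0.02 20 lat -0.065 along -0.085 [ 0.537 -0.336  0.   ] [[-69, 38, 106, 79, 73, 127]]
0.03 -0.02 40 lat -0.09 along -0.058 [ 0.537 -0.336  0.   ] [[-68, 46, 91, 64, 87, 130]]
0.03 -0.02 60 lat -0.104 along -0.024 [ 0.537 -0.336  0.   ] [[-64, 55, 75, 52, 101, 130]]
0.03 -0.02 80 lat -0.106 along 0.013 [ 0.537 -0.336  0.   ] [[-59, 64, 58, 42, 115, 128]]
0.03 -0.02 100 lat -0.095 along 0.049 [ 0.537 -0.336  0.   ] [[-54, 74, 40, 32, 129, 121]]
0.03 0.02 -60 lat 0.099 along -0.049 [ 0.545 -0.297  0.   ] [[-26, 31, 121, 225, 48, 69]]
0.03 0.02 -40 lat 0.077 along -0.08 [ 0.545 -0.297  0.   ] [[-39, 27, 129, 181, 46, 90]]
0.03 0.02 -20 lat 0.045 along -0.101 [ 0.545 -0.297  0.   
[... 5533 characters left out ...]
at 0.113 along -0.106 [ 0.589 -0.285  0.   ] [[-34, 30, 123, 188, 43, 86]]
0.07 0.04 -20 lat 0.07 along -0.138 [ 0.589 -0.285  0.   ] [[-48, 29, 125, 144, 48, 106]]
0.07 0.04 0 lat 0.019 along -0.154 [ 0.589 -0.285  0.   ] [[-58, 32, 119, 109, 57, 119]]
0.07 0.04 20 lat -0.035 along -0.151 [ 0.589 -0.285  0.   ] [[-62, 38, 108, 85, 69, 127]]
0.07 0.04 40 lat -0.084 along -0.13 [ 0.589 -0.285  0.   ] [[-61, 45, 93, 68, 82, 131]]
0.07 0.04 60 lat -0.124 along -0.093 [ 0.589 -0.285  0.   ] [[-59, 54, 76, 56, 97, 132]]
0.07 0.04 80 lat -0.148 along -0.045 [ 0.589 -0.285  0.   ] [[-54, 64, 58, 47, 112, 131]]
0.07 0.04 100 lat -0.155 along 0.008 [ 0.589 -0.285  0.   ] [[-49, 75, 39, 37, 127, 126]]
```

```bash
cat > p3.py <<'E'
from path import *
import sys
s=r.sense(); q=np.array(s["joints"])
G=B+Z*HG+GO*t0; P0=G-.11*t0; P1=P0+Z*.13-np.array([.03,.03,0])
qP1=ik(P1,R0,starts=[[-65,28,129,68,78,113]])[0]; qP0=ik(P0,R0,starts=[qP1])[0]; qG=ik(G,R0,starts=[qP0])[0]
print(qP1.round(1),qP0.round(1),qG.round(1))
W1=np.array([.42,.36,.36]); Rd=frame(np.array([0,0,-1.]),np.array([np.cos(np.radians(75)),np.sin(np.radians(75)),0]))
qW=ik(W1,Rd,starts=[[28,3,84,0,93,-47]])[0]; print("qW",qW.round(1))
def jpath(qa,qb,n,hold=None):
    out=[];pp,Rp=chain(qa,V)
    for i in range(1,n+1):
        qq=qa+(qb-qa)*i/n; p,Rt=chain(qq,V); rv=R.from_matrix(Rt@Rp.T).as_rotvec(degrees=True)
        wr=p-.307*Rt[:,1]
        print(i,((p-pp)*100).round(1),rv.round(1),"|",np.linalg.norm(rv).round(1),"tcp",p.round(3),"wr",wr.round(2),"t",Rt[:,1].round(2)); pp,Rp=p,Rt
print("to qW"); 
jpath(qW,qP1,24)
E
python3 p3.py
```

```text
[-85.6   0.2 130.2  51.2 101.2 129.2] [-80.2  21.1 129.7  54.5  86.1 115. ] [-64.4  27.9 128.5  68.9  77.3 113.4]
qW [ 28.1   2.9  83.9  -0.   93.3 -46.9]
to qW
1 [ 1.2 -3.1 -1.6] [  0.8   2.9 -12. ] | 12.4 tcp [0.432 0.329 0.344] wr [0.45 0.32 0.65] t [-0.05  0.02 -1.  ]
2 [ 0.9 -3.  -1.5] [  0.7   3.  -12. ] | 12.4 tcp [0.441 0.299 0.329] wr [0.47 0.28 0.63] t [-0.09  0.05 -0.99]
3 [ 0.7 -3.  -1.4] [  0.6   3.1 -12. ] | 12.4 tcp [0.448 0.269 0.314] wr [0.49 0.24 0.62] t [-0.14  0.08 -0.99]
4 [ 0.5 -2.9 -1.3] [  0.5   3.3 -12. ] | 12.5 tcp [0.453 0.24  0.301] wr [0.5 0.2 0.6] t [-0.17  0.12 -0.98]
5 [ 0.3 -2.8 -1.2] [  0.5   3.4 -12. ] | 12.5 tcp [0.455 0.212 0.289] wr [0.52 0.16 0.59] t [-0.2   0.17 -0.97]
6 [ 0.1 -2.7 -1.2] [  0.5   3.7 -11.9] | 12.5 tcp [0.456 0.185 0.277] wr [0.52 0.12 0.57] t [-0.22  0.22 -0.95]
7 [-0.  -2.6 -1.1] [  0.6   3.9 -11.9] | 12.5 tcp [0.456 0.159 0.267] wr [0.53 0.07 0.55] t [-0.23  0.28 -0.93]
8 [-0.2 -2.5 -1. ] [  0.7   4.1 -11.8] | 12.5 tcp [0.454 0.134 0.257] wr [0.53 0.03 0.54] t [-0.23  0.34 -0.91]
9 [-0.3 -2.4 -0.9] [  0.8   4.3 -11.7] | 12.5 
[... 1120 characters left out ...]
.59]
19 [-0.6 -1.7 -0.1] [ 4.8  5.  -9.8] | 12.0 tcp [ 0.402 -0.081  0.205] wr [ 0.31 -0.32  0.37] t [ 0.31  0.77 -0.55]
20 [-0.6 -1.7 -0. ] [ 5.3  4.8 -9.6] | 12.0 tcp [ 0.396 -0.098  0.204] wr [ 0.27 -0.33  0.36] t [ 0.4   0.76 -0.51]
21 [-0.6 -1.8  0. ] [ 5.8  4.5 -9.3] | 11.9 tcp [ 0.39  -0.116  0.204] wr [ 0.24 -0.34  0.35] t [ 0.48  0.74 -0.47]
22 [-0.7 -1.8  0.1] [ 6.3  4.1 -9.1] | 11.8 tcp [ 0.384 -0.133  0.205] wr [ 0.21 -0.35  0.34] t [ 0.57  0.71 -0.43]
23 [-0.7 -1.8  0.1] [ 6.8  3.6 -8.8] | 11.7 tcp [ 0.376 -0.152  0.206] wr [ 0.18 -0.35  0.32] t [ 0.64  0.66 -0.39]
24 [-0.8 -1.8  0.1] [ 7.2  3.1 -8.6] | 11.6 tcp [ 0.369 -0.17   0.207] wr [ 0.15 -0.36  0.31] t [ 0.72  0.6  -0.34]
```

apply_moves:
  plan:
    - {"tx": -1.5,"ty": 0,"tz": 1.5,"wx": 0,"wy": 0,"wz": 0,"hand": 2.2}
    - {"tx": -1.5,"ty": 0,"tz": 1.5,"wx": 0,"wy": 0,"wz": 0,"hand": 2.2}
    - {"tx": -1.5,"ty": 0,"tz": 1.5,"wx": 4,"wy": -1.4,"wz": 0.8,"hand": 2.2}
    - {"tx": -1.5,"ty": -0.4,"tz": 1.5,"wx": 5,"wy": -1.8,"wz": 1,"hand": 3}
    - {"tx": -1.5,"ty": -0.4,"tz": 1.2,"wx": 5,"wy": -1.8,"wz": 1,"hand": 4}
    - {"tx": -1.5,"ty": -0.4,"tz": 1,"wx": 5,"wy": -1.8,"wz": 1,"hand": 5}
    - {"tx": -1.5,"ty": -0.4,"tz": 0.8,"wx": 5,"wy": -1.8,"wz": 1,"hand": 6}
    - {"tx": -1.5,"ty": -0.4,"tz": 0.5,"wx": 5,"wy": -1.8,"wz": 1,"hand": 7}
    - {"tx": -1.5,"ty": -0.4,"tz": 0.5,"wx": 5,"wy": -1.8,"wz": 1,"hand": 7.8}
    - {"tx": -1.5,"ty": -0.4,"tz": 0.5,"wx": 3,"wy": -1,"wz": 0.5,"hand": 7.8}

```text
time_s: 13.95
ee_pos: [0.4186, 0.3605, 0.3696]
tcp_rot: [-89.8, -0.8, 74.3]
contact_force: [0.5, -0.4, 0.2]
finger_gap: 0.0777
```

```bash
cat > jp.py <<'E'
from path import *
import sys
G=B+Z*HG+GO*t0; P0=G-.11*t0; P1=P0+Z*.13-np.array([.03,.03,0])
qP1=ik(P1,R0,starts=[[-85,0,130,51,101,129]])[0]
s=r.sense(); qa=np.array(s["joints"]); n=int(sys.argv[1]); k=int(sys.argv[2]) if len(sys.argv)>2 else 10
print("now",qa.round(1),s["ee_pos"].round(3),s["tcp_rot"].round(1),"goal",qP1.round(1))
pp,Rp=chain(qa,V); print("model err mm",(pp-s["ee_pos"])*1000)
for i in range(1,k+1):
    qq=qa+(qP1-qa)*i/n; p,Rt=chain(qq,V); rv=R.from_matrix(Rt@Rp.T).as_rotvec(degrees=True)
    print(i,((p-pp)*100).round(1),rv.round(1),"tcp",p.round(3)); pp,Rp=p,Rt
E
python3 jp.py 36
python3 - <<'E'
from h import *
f=r.grab_frame("scene"); save(f,"s9")
E
```

```text
now [ 27.8   2.2  83.5   0.7  93.9 -46.4] [0.419 0.361 0.37 ] [-89.8  -0.8  74.3] goal [-85.6   0.2 130.2  51.2 101.2 129.2]
model err mm [-0.23686629  0.02010407  0.2968748 ]
1 [ 0.8 -2.  -1.1] [ 0.5  2.  -7.9] tcp [0.427 0.34  0.359]
2 [ 0.7 -2.  -1.1] [ 0.5  2.  -7.9] tcp [0.434 0.32  0.348]
3 [ 0.6 -2.  -1. ] [ 0.4  2.1 -8. ] tcp [0.44  0.3   0.338]
4 [ 0.5 -2.  -1. ] [ 0.4  2.1 -8. ] tcp [0.445 0.28  0.328]
5 [ 0.4 -2.  -0.9] [ 0.4  2.2 -8. ] tcp [0.449 0.261 0.319]
6 [ 0.3 -1.9 -0.9] [ 0.4  2.3 -8. ] tcp [0.453 0.241 0.309]
7 [ 0.2 -1.9 -0.9] [ 0.4  2.3 -8. ] tcp [0.455 0.223 0.301]
8 [ 0.1 -1.8 -0.8] [ 0.4  2.4 -7.9] tcp [0.456 0.204 0.292]
9 [ 0.1 -1.8 -0.8] [ 0.4  2.5 -7.9] tcp [0.457 0.186 0.285]
10 [ 0.  -1.8 -0.7] [ 0.4  2.6 -7.9] tcp [0.457 0.169 0.277]
```

View pics/s9.png

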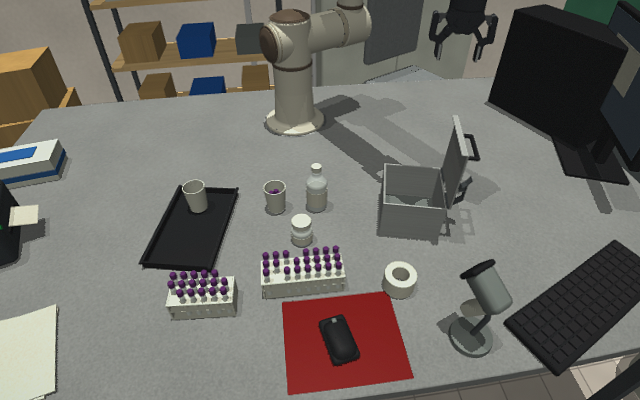

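The lid stands open by itself at (455,150), and nothing else has moved. Next is the long turn toward the pre-grasp pose, keeping joint 6 within its range.

apply_moves:
  plan:
    - {"tx": 0.8,"ty": -2,"tz": -1,"wx": 0.5,"wy": 2,"wz": -7.9,"hand": 7.8}
    - {"tx": 0.7,"ty": -2,"tz": -1,"wx": 0.5,"wy": 2,"wz": -7.9,"hand": 7.8}
    - {"tx": 0.6,"ty": -2,"tz": -1,"wx": 0.4,"wy": 2.1,"wz": -8,"hand": 7.8}
    - {"tx": 0.5,"ty": -2,"tz": -1,"wx": 0.4,"wy": 2.1,"wz": -8,"hand": 7.8}
    - {"tx": 0.4,"ty": -2,"tz": -0.9,"wx": 0.4,"wy": 2.2,"wz": -8,"hand": 7.8}
    - {"tx": 0.3,"ty": -1.9,"tz": -0.9,"wx": 0.4,"wy": 2.3,"wz": -8,"hand": 7.8}
    - {"tx": 0.2,"ty": -1.9,"tz": -0.9,"wx": 0.4,"wy": 2.3,"wz": -8,"hand": 7.8}
    - {"tx": 0.1,"ty": -1.8,"tz": -0.8,"wx": 0.4,"wy": 2.4,"wz": -7.9,"hand": 7.8}
    - {"tx": 0.1,"ty": -1.8,"tz": -0.8,"wx": 0.4,"wy": 2.5,"wz": -7.9,"hand": 7.8}
    - {"tx": 0,"ty": -1.8,"tz": -0.7,"wx": 0.4,"wy": 2.6,"wz": -7.9,"hand": 7.8}

```text
time_s: 15.0
ee_pos: [0.4511, 0.1607, 0.2837]
tcp_rot: [-76.1, 14.5, -7.3]
contact_force: [-0.2, 0.4, -1.0]
finger_gap: 0.0777
```

```bash
python3 jp.py 26
```

```text
now [-4.7 -0.2 97.5 14.7 96.4  4.3] [0.451 0.161 0.284] [-76.1  14.5  -7.3] goal [-85.6   0.2 130.2  51.2 101.2 129.2]
model err mm [-0.46181552  0.46177699  0.23650771]
1 [-0.  -1.6 -0.7] [ 0.5  2.7 -7.7] tcp [0.45  0.145 0.277]
2 [-0.1 -1.6 -0.7] [ 0.6  2.8 -7.7] tcp [0.449 0.129 0.27 ]
3 [-0.1 -1.5 -0.7] [ 0.6  2.9 -7.7] tcp [0.448 0.114 0.263]
4 [-0.2 -1.5 -0.6] [ 0.7  3.  -7.6] tcp [0.446 0.099 0.257]
5 [-0.2 -1.4 -0.6] [ 0.8  3.1 -7.6] tcp [0.444 0.084 0.251]
6 [-0.2 -1.4 -0.5] [ 0.9  3.1 -7.5] tcp [0.442 0.07  0.245]
7 [-0.3 -1.4 -0.5] [ 1.   3.2 -7.4] tcp [0.439 0.057 0.24 ]
8 [-0.3 -1.3 -0.5] [ 1.2  3.3 -7.4] tcp [0.436 0.043 0.236]
9 [-0.3 -1.3 -0.4] [ 1.3  3.4 -7.3] tcp [0.433 0.03  0.232]
10 [-0.3 -1.3 -0.4] [ 1.5  3.4 -7.2] tcp [0.43  0.018 0.228]
```

apply_moves:
  plan:
    - {"tx": -0.1,"ty": -1.6,"tz": -0.6,"wx": 0.5,"wy": 2.7,"wz": -7.7,"hand": 7.8}
    - {"tx": -0.1,"ty": -1.6,"tz": -0.6,"wx": 0.6,"wy": 2.8,"wz": -7.7,"hand": 7.8}
    - {"tx": -0.1,"ty": -1.5,"tz": -0.6,"wx": 0.6,"wy": 2.9,"wz": -7.7,"hand": 7.8}
    - {"tx": -0.2,"ty": -1.5,"tz": -0.5,"wx": 0.7,"wy": 3,"wz": -7.6,"hand": 7.8}
    - {"tx": -0.2,"ty": -1.4,"tz": -0.5,"wx": 0.8,"wy": 3.1,"wz": -7.6,"hand": 7.8}
    - {"tx": -0.2,"ty": -1.4,"tz": -0.5,"wx": 0.9,"wy": 3.1,"wz": -7.5,"hand": 7.8}
    - {"tx": -0.3,"ty": -1.4,"tz": -0.5,"wx": 1,"wy": 3.2,"wz": -7.4,"hand": 7.8}
    - {"tx": -0.3,"ty": -1.3,"tz": -0.5,"wx": 1.2,"wy": 3.3,"wz": -7.4,"hand": 7.8}
    - {"tx": -0.3,"ty": -1.3,"tz": -0.4,"wx": 1.3,"wy": 3.4,"wz": -7.3,"hand": 7.8}
    - {"tx": -0.3,"ty": -1.3,"tz": -0.4,"wx": 1.5,"wy": 3.4,"wz": -7.2,"hand": 7.8}

```text
time_s: 16.0
ee_pos: [0.4282, 0.0092, 0.2318]
tcp_rot: [-98.8, 39.2, -98.3]
contact_force: [-0.1, 0.1, 0.4]
finger_gap: 0.0778
```

```bash
python3 jp.py 17
```

```text
now [-37.   -0.7 110.1  28.7  98.8  55.4] [0.428 0.009 0.232] [-98.8  39.2 -98.3] goal [-85.6   0.2 130.2  51.2 101.2 129.2]
model err mm [-0.16893131  0.99973832  0.30071758]
1 [-0.3 -1.1 -0.4] [ 1.6  3.1 -6.5] tcp [ 0.425 -0.001  0.228]
2 [-0.3 -1.1 -0.3] [ 1.8  3.1 -6.5] tcp [ 0.422 -0.012  0.225]
3 [-0.3 -1.1 -0.3] [ 2.   3.1 -6.4] tcp [ 0.419 -0.022  0.222]
4 [-0.3 -1.1 -0.3] [ 2.1  3.1 -6.3] tcp [ 0.416 -0.033  0.219]
5 [-0.3 -1.  -0.2] [ 2.3  3.1 -6.2] tcp [ 0.413 -0.043  0.217]
6 [-0.3 -1.  -0.2] [ 2.5  3.1 -6.2] tcp [ 0.41  -0.053  0.215]
7 [-0.3 -1.  -0.2] [ 2.7  3.1 -6.1] tcp [ 0.406 -0.064  0.213]
8 [-0.3 -1.  -0.2] [ 2.9  3.  -6. ] tcp [ 0.403 -0.074  0.211]
9 [-0.3 -1.  -0.1] [ 3.1  2.9 -5.9] tcp [ 0.4   -0.084  0.21 ]
10 [-0.3 -1.  -0.1] [ 3.2  2.8 -5.8] tcp [ 0.396 -0.095  0.209]
```

apply_moves:
  plan:
    - {"tx": -0.3,"ty": -1.1,"tz": -0.4,"wx": 1.7,"wy": 3.3,"wz": -7,"hand": 7.8}
    - {"tx": -0.3,"ty": -1.1,"tz": -0.3,"wx": 1.9,"wy": 3.3,"wz": -7,"hand": 7.8}
    - {"tx": -0.3,"ty": -1.1,"tz": -0.3,"wx": 2.1,"wy": 3.3,"wz": -6.9,"hand": 7.8}
    - {"tx": -0.3,"ty": -1.1,"tz": -0.3,"wx": 2.3,"wy": 3.3,"wz": -6.8,"hand": 7.8}
    - {"tx": -0.3,"ty": -1.1,"tz": -0.2,"wx": 2.5,"wy": 3.3,"wz": -6.7,"hand": 7.8}
    - {"tx": -0.3,"ty": -1.1,"tz": -0.2,"wx": 2.7,"wy": 3.3,"wz": -6.6,"hand": 7.8}
    - {"tx": -0.3,"ty": -1.1,"tz": -0.2,"wx": 2.9,"wy": 3.2,"wz": -6.5,"hand": 7.8}
    - {"tx": -0.3,"ty": -1.1,"tz": -0.2,"wx": 3.1,"wy": 3.1,"wz": -6.4,"hand": 7.8}
    - {"tx": -0.4,"ty": -1.1,"tz": -0.1,"wx": 3.3,"wy": 3,"wz": -6.3,"hand": 7.8}
    - {"tx": -0.4,"ty": -1.1,"tz": 0,"wx": 3.5,"wy": 2.9,"wz": -6.2,"hand": 7.8}

```text
time_s: 17.0
ee_pos: [0.3936, -0.1076, 0.2096]
tcp_rot: [-145.2, 23.3, 164.8]
contact_force: [-0.3, 0.0, 0.5]
finger_gap: 0.0779
```

```bash
python3 jp.py 8 8;  python3 - <<'E'
from path import *
s=r.sense(); Ra=R.from_euler("xyz",s["tcp_rot"],degrees=True)
print("to R0 rotvec",(R.from_matrix(R0)*Ra.inv()).as_rotvec(degrees=True)); G=B+Z*HG+GO*t0; P0=G-.11*t0; print("G",G,"P0",P0)
E
```

```text
now [-68.3  -1.8 123.5  43.1  99.6 105.3] [ 0.394 -0.108  0.21 ] [-145.2   23.3  164.8] goal [-85.6   0.2 130.2  51.2 101.2 129.2]
model err mm [0.551865   1.16446919 0.4463722 ]
1 [-0.3 -0.8 -0.1] [ 2.8  1.7 -4.1] tcp [ 0.391 -0.114  0.209]
2 [-0.3 -0.8 -0.1] [ 2.9  1.7 -4.1] tcp [ 0.388 -0.122  0.208]
3 [-0.3 -0.8 -0.1] [ 3.   1.6 -4. ] tcp [ 0.385 -0.13   0.208]
4 [-0.3 -0.8 -0. ] [ 3.1  1.5 -3.9] tcp [ 0.382 -0.138  0.207]
5 [-0.3 -0.8 -0. ] [ 3.2  1.4 -3.9] tcp [ 0.379 -0.146  0.207]
6 [-0.3 -0.8 -0. ] [ 3.2  1.3 -3.8] tcp [ 0.376 -0.154  0.207]
7 [-0.3 -0.8  0. ] [ 3.3  1.2 -3.8] tcp [ 0.372 -0.162  0.207]
8 [-0.4 -0.8  0. ] [ 3.4  1.1 -3.7] tcp [ 0.369 -0.17   0.207]
to R0 rotvec [ 25.14466915  11.80577428 -31.06864978]
G [ 0.47787631 -0.07350345  0.03979152] P0 [ 0.39869322 -0.13994596  0.07741373]
```

apply_moves:
  plan:
    - {"tx": -0.25,"ty": -0.6,"tz": 0,"wx": 2.7,"wy": 1.7,"wz": -4,"hand": 7.8}
    - {"tx": -0.25,"ty": -0.6,"tz": 0,"wx": 2.8,"wy": 1.7,"wz": -4,"hand": 7.8}
    - {"tx": -0.25,"ty": -0.6,"tz": 0,"wx": 3,"wy": 1.6,"wz": -4,"hand": 7.8}
    - {"tx": -0.25,"ty": -0.6,"tz": -1,"wx": 3.1,"wy": 1.5,"wz": -3.9,"hand": 7.8}
    - {"tx": -0.25,"ty": -0.6,"tz": -1,"wx": 3.2,"wy": 1.4,"wz": -3.9,"hand": 7.8}
    - {"tx": -0.25,"ty": -0.6,"tz": -1.5,"wx": 3.2,"wy": 1.3,"wz": -3.8,"hand": 7.8}
    - {"tx": 0,"ty": -0.2,"tz": -2,"wx": 3.3,"wy": 1.2,"wz": -3.8,"hand": 7.8}
    - {"tx": 0,"ty": -0.2,"tz": -2,"wx": 3.4,"wy": 1.1,"wz": -3.7,"hand": 7.8}
    - {"tx": 0,"ty": 0,"tz": -2,"wx": 0,"wy": 0,"wz": 0,"hand": 7.8}
    - {"tx": 0,"ty": 0,"tz": 0,"wx": 0,"wy": 0,"wz": 0,"hand": 7.8}

```text
time_s: 18.0
ee_pos: [0.376, -0.1535, 0.1124]
tcp_rot: [-159.3, -1.1, 128.7]
contact_force: [-0.0, -0.3, 1.0]
finger_gap: 0.0782
```

Run:
```python
from path import *
s=r.sense(); Ra=R.from_euler("xyz",s["tcp_rot"],degrees=True)
print(s["joints"].round(1),s["ee_pos"],s["tcp_rot"])
print("to R0 rotvec",(R.from_matrix(R0)*Ra.inv()).as_rotvec(degrees=True)); G=B+Z*HG+GO*t0; print("G",G, "t0",t0,"rem",(G-s["ee_pos"])*100)
w=r.grab_frame("wrist"); save(w,"w9"); print(proj(w,[[.4606,-.088,.075],[.4606,-.088,.0]],s))
f=r.grab_frame("scene"); save(f,"s10")
```

```text
[-84.2  13.5 131.6  51.4  90.3 119.8] [ 0.37597468 -0.15346452  0.11244617] [-159.32432543   -1.14325082  128.72268101]
to R0 rotvec [-0.45541214 -1.24746544  1.27052077]
G [ 0.47787631 -0.07350345  0.03979152] t0 [ 0.71984631  0.60402277 -0.34202014] rem [10.19016299  7.99610645 -7.26546522]
[[318.8208947  197.01038917]
 [316.93166314 101.3444143 ]]
```

View pics/w9.png

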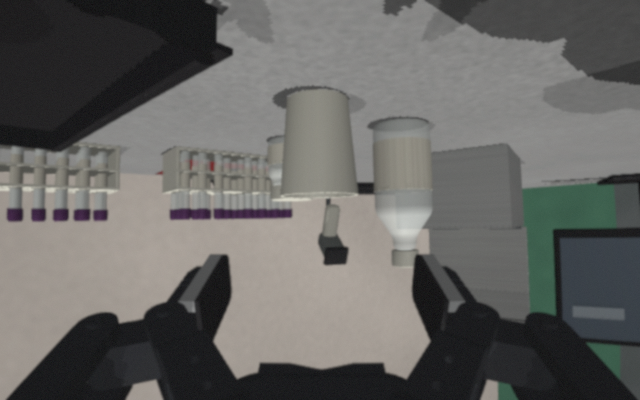

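View pics/s10.png

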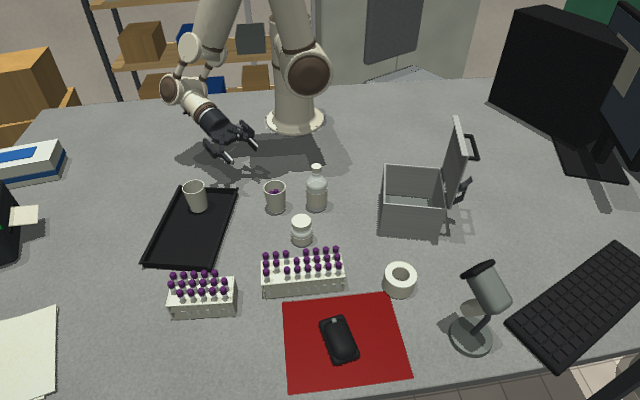

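The wrist view (upside down) shows the beaker at mouth (319,195) and foot (317,93), matching the predictions (319,197)/(317,101). It is centred between the fingers. I approach along the tool, 5 mm higher than planned.

apply_moves:
  plan:
    - {"tx": 0.76,"ty": 0.45,"tz": -1,"wx": -0.2,"wy": -0.4,"wz": 0.4,"hand": 7.8}
    - {"tx": 0.76,"ty": 0.45,"tz": -1,"wx": -0.2,"wy": -0.4,"wz": 0.4,"hand": 7.8}
    - {"tx": 0.76,"ty": 0.45,"tz": -1,"wx": -0.1,"wy": -0.4,"wz": 0.4,"hand": 7.8}
    - {"tx": 0.72,"ty": 0.6,"tz": -0.34,"wx": 0,"wy": 0,"wz": 0,"hand": 7.8}
    - {"tx": 0.72,"ty": 0.6,"tz": -0.34,"wx": 0,"wy": 0,"wz": 0,"hand": 7.8}
    - {"tx": 0.72,"ty": 0.6,"tz": -0.34,"wx": 0,"wy": 0,"wz": 0,"hand": 7.8}
    - {"tx": 0.72,"ty": 0.6,"tz": -0.34,"wx": 0,"wy": 0,"wz": 0,"hand": 7.8}
    - {"tx": 0.72,"ty": 0.6,"tz": -0.34,"wx": 0,"wy": 0,"wz": 0,"hand": 7.8}
    - {"tx": 0.72,"ty": 0.6,"tz": -0.34,"wx": 0,"wy": 0,"wz": 0,"hand": 7.8}
    - {"tx": 0,"ty": 0,"tz": 0,"wx": 0,"wy": 0,"wz": 0,"hand": 7.8}

```text
time_s: 19.1
ee_pos: [0.4481, -0.1066, 0.0678]
tcp_rot: [-159.5, 1.2, 130.2]
contact_force: [0.3, -0.2, 0.5]
finger_gap: 0.0781
```

```bash
sed -i 's/HG=.048/HG=.053/' path.py
cat > chk.py <<'E'
from path import *
import sys
s=r.sense(); Ra=R.from_euler("xyz",s["tcp_rot"],degrees=True)
print(s["joints"].round(1),s["ee_pos"],s["tcp_rot"],s["contact_force"].round(1),s["finger_gap"])
G=B+Z*HG+GO*t0; d=G-s["ee_pos"]; t=Ra.as_matrix()[:,1]; xj=Ra.as_matrix()[:,0]
print("to R0 rotvec",(R.from_matrix(R0)*Ra.inv()).as_rotvec(degrees=True),"rem cm",d*100,"along t",d@t*100,"jaw",d@xj*100,"norm",d@np.cross(xj,t)*100)
w=r.grab_frame("wrist"); save(w,sys.argv[1]); print(proj(w,[[.4606,-.088,.075],[.4606,-.088,.0]],s))
E
python3 chk.py w10
```

```text
[-70.7  22.2 129.6  62.7  81.1 115.3] [ 0.44813349 -0.10655155  0.06778581] [-159.50597255    1.16984751  130.16734976] [ 0.3 -0.2  0.5] 0.07812167255898983
to R0 rotvec [ 1.21314694  0.3752972  -0.16229946] rem cm [ 2.97428234  3.30481001 -2.29942955] along t 4.9262939303422515 jaw 0.653756664531384 norm 0.5997759946664625
[[334.25401707 273.30865171]
 [336.80199539 129.48005005]]
```

View pics/w10.png

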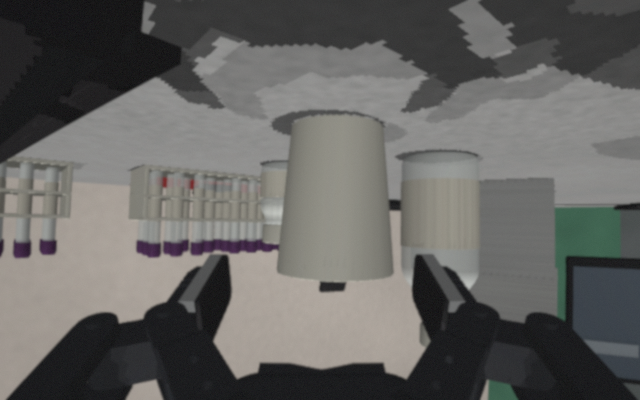

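The beaker is ~6 mm off the jaw centre (336 against 322 px), so I correct sideways and then finish the approach.

apply_moves:
  plan:
    - {"tx": -0.2,"ty": 0.26,"tz": -0.3,"wx": 0.3,"wy": 0.1,"wz": 0,"hand": 7.8}
    - {"tx": -0.2,"ty": 0.26,"tz": -0.3,"wx": 0.3,"wy": 0.1,"wz": 0,"hand": 7.8}
    - {"tx": 0.68,"ty": 0.57,"tz": -0.35,"wx": 0.3,"wy": 0.1,"wz": 0,"hand": 7.8}
    - {"tx": 0.68,"ty": 0.57,"tz": -0.35,"wx": 0.3,"wy": 0.1,"wz": 0,"hand": 7.8}
    - {"tx": 0.68,"ty": 0.57,"tz": -0.35,"wx": 0,"wy": 0,"wz": 0,"hand": 7.8}
    - {"tx": 0.68,"ty": 0.57,"tz": -0.35,"wx": 0,"wy": 0,"wz": 0,"hand": 7.8}
    - {"tx": 0.68,"ty": 0.57,"tz": -0.35,"wx": 0,"wy": 0,"wz": 0,"hand": 7.8}
    - {"tx": 0,"ty": 0,"tz": 0,"wx": 0,"wy": 0,"wz": 0,"hand": 7.8}
    - {"tx": 0,"ty": 0,"tz": 0,"wx": 0,"wy": 0,"wz": 0,"hand": 7.8}
    - {"tx": 0,"ty": 0,"tz": 0,"wx": 0,"wy": 0,"wz": 0,"hand": 7.8}

```text
time_s: 20.15
ee_pos: [0.4806, -0.0705, 0.0421]
tcp_rot: [-160.0, -0.1, 130.1]
contact_force: [0.9, 1.2, -0.2]
finger_gap: 0.078
```

```bash
python3 chk.py w11
```

```text
[-63.5  27.5 128.5  69.4  77.2 114. ] [ 0.48056318 -0.07049823  0.04208194] [-1.59990123e+02 -1.05879222e-01  1.30132161e+02] [ 0.9  1.2 -0.2] 0.07795524293570312
to R0 rotvec [-0.07467233 -0.07571002 -0.13216998] rem cm [-0.26868647 -0.30052284  0.27095718] along t -0.46778803992599105 jaw -0.056084206631434735 norm -0.11812324720642084
[[321.98279413 361.45333996]
 [321.54661525 163.78267743]]
```

View pics/w11.png

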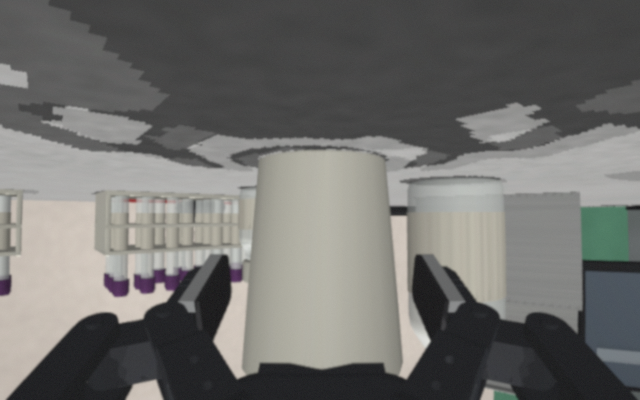

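The beaker sits centred between the pads at (322, 160–370). I back off 3 mm, close, and lift slightly.

apply_moves:
  plan:
    - {"tx": -0.22,"ty": -0.2,"tz": 0.15,"wx": 0,"wy": 0,"wz": 0,"hand": 7.8}
    - {"tx": 0,"ty": 0,"tz": 0,"wx": 0,"wy": 0,"wz": 0,"hand": 4.5}
    - {"tx": 0,"ty": 0,"tz": 0,"wx": 0,"wy": 0,"wz": 0,"hand": 4.5}
    - {"tx": 0,"ty": 0,"tz": 0,"wx": 0,"wy": 0,"wz": 0,"hand": 4.5}
    - {"tx": 0,"ty": 0,"tz": 0,"wx": 0,"wy": 0,"wz": 0,"hand": 4.5}
    - {"tx": 0,"ty": 0,"tz": 0,"wx": 0,"wy": 0,"wz": 0,"hand": 4.5}
    - {"tx": 0,"ty": 0,"tz": 0.3,"wx": 0,"wy": 0,"wz": 0,"hand": 4.5}
    - {"tx": 0,"ty": 0,"tz": 0.6,"wx": 0,"wy": 0,"wz": 0,"hand": 4.5}
    - {"tx": 0,"ty": 0,"tz": 0.6,"wx": 0,"wy": 0,"wz": 0,"hand": 4.5}
    - {"tx": 0,"ty": 0,"tz": 0.6,"wx": 0,"wy": 0,"wz": 0,"hand": 4.5}

```text
time_s: 21.2
ee_pos: [0.4777, -0.0736, 0.0659]
tcp_rot: [-159.9, -0.1, 130.0]
contact_force: [0.1, 0.0, -0.3]
finger_gap: 0.055
```

```bash
python3 chk.py w12
python3 - <<'E'
from h import *
f=r.grab_frame("scene"); save(f,"s12")
E
```

```text
[-64.2  22.7 129.9  68.3  78.5 117.2] [ 0.47770527 -0.07363353  0.06590986] [-1.59938208e+02 -1.44688665e-01  1.30015856e+02] [ 0.1  0.  -0.3] 0.05499488324788699
to R0 rotvec [-0.0710994  -0.14034931 -0.01593422] rem cm [ 0.01710384  0.01300809 -2.11183393] along t 0.7445874488865964 jaw -0.006368293590882453 norm 1.976323175783511
[[323.15526618 295.93827457]
 [322.56928229 106.32691179]]
```

View pics/w12.png

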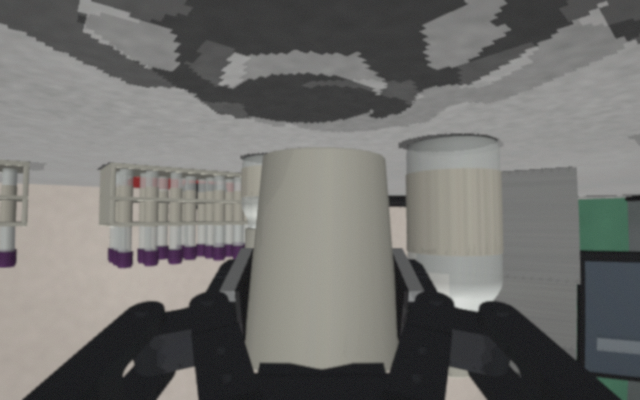

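View pics/s12.png

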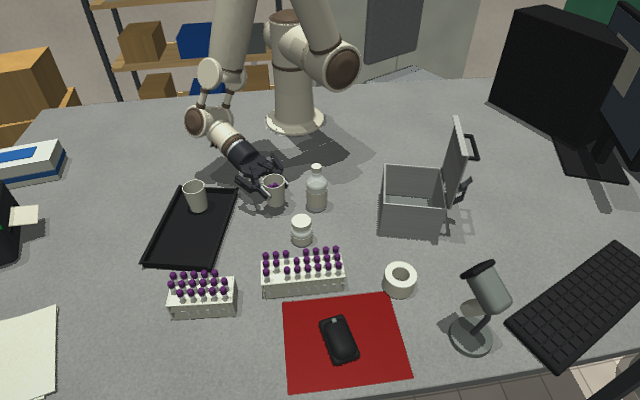

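The beaker is held (gap 55 mm) and lifted ~22 mm, its shadow now detached. Next I plan the transfer over the bin and the pour from the measured state.

```bash
cat > p4.py <<'E'
from path import *
s=r.sense(); q=np.array(s["joints"]); p=np.array(s["ee_pos"]); Ra=R.from_euler("xyz",s["tcp_rot"],degrees=True).as_matrix()
L=p.copy(); L[2]=.225
q5,ok=follow(q,p,Ra,L,R0,8)
for T,gam,beta in ((135,120,-160),(135,110,-160),(135,100,-160),(135,120,-170),(135,110,-150)):
  for az in (60,):
    Ru=Rz(az-40)@R0; U=C+XB*.02+YB*(-.02)+Z*.195+GO*Ru[:,1]
    print("---",T,gam,beta,az,"U",U)
    q6,ok=follow(q5,L,R0,U,Ru,14)
    pp,Rp=pour(beta,T,gam,(.02,-.01,.16)); print("pour tcp",pp.round(3),"t",Rp[:,1].round(2),"wrist",(pp-.307*Rp[:,1]).round(3),"b",(Rp@R0.T@Z).round(2))
    q7,ok=follow(q6,U,Ru,pp,Rp,22)
E
python3 p4.py
```

```text
n 8 q [-64.  -6. 133.  66.  89. 140.] maxdq 3.8 dp/row cm [0.   0.   1.99] rv/row [ 0.   -0.01 -0.  ]
--- 135 120 -160 60 U [0.56541631 0.25503114 0.18679152]
n 14 q [-16.   8. 125.  84.  66. 141.] maxdq 3.7 dp/row cm [ 0.62  2.35 -0.27] rv/row [0.   0.   1.43]
pour tcp [0.583 0.27  0.169] t [ 0.5   0.82 -0.27] wrist [0.43  0.017 0.251] b [-0.66 -0.24 -0.71]
n 22 q [-14.  16. 123.  92.  67. -18.] maxdq 7.3 dp/row cm [ 0.08  0.07 -0.08] rv/row [-3.28 -5.69  2.08]
--- 135 110 -160 60 U [0.56541631 0.25503114 0.18679152]
n 14 q [-16.   8. 125.  84.  66. 141.] maxdq 3.7 dp/row cm [ 0.62  2.35 -0.27] rv/row [0.   0.   1.43]
pour tcp [0.581 0.272 0.171] t [ 0.38  0.91 -0.19] wrist [ 0.463 -0.006  0.228] b [-0.66 -0.24 -0.71]
n 22 q [-16.  23. 117.  89.  77. -15.] maxdq 7.7 dp/row cm [ 0.07  0.08 -0.07] rv/row [-2.74 -5.87  1.9 ]
--- 135 100 -160 60 U [0.56541631 0.25503114 0.18679152]
n 14 q [-16.   8. 125.  84.  66. 141.] maxdq 3.7 dp/row cm [ 0.62  2.35 -0.27] rv/row [0.   0.   1.43]
pour tcp [0.578 0.274 0.173] t [ 0.26  0.96 -0.09] wrist [ 0.497 -0.022  0.201] b [-0.66 -0.24 -0.71]
n 22 q [-16.  30. 111.  86.  87. -13.] maxdq 8.1 dp/row cm [ 0.06  0.08 -0.06] rv/row [-2.19 -6.02  1.71]
--- 135 120 -170 60 U [0.56541631 0.25503114 0.18679152]
n 14 q [-16.   8. 125.  84.  66. 141.] maxdq 3.7 dp/row cm [ 0.62  2.35 -0.27] rv/row [0.   0.   1.43]
pour tcp [0.589 0.262 0.168] t [ 0.72  0.6  -0.33] wrist [0.367 0.077 0.27 ] b [-0.7  -0.12 -0.71]
n 22 q [ -7.   6. 131. 110.  47. -25.] maxdq 9.3 dp/row cm [ 0.11  0.03 -0.09] rv/row [-4.22 -5.03  2.08]
--- 135 110 -150 60 U [0.56541631 0.25503114 0.18679152]
n 14 q [-16.   8. 125.  84.  66. 141.] maxdq 3.7 dp/row cm [ 0.62  2.35 -0.27] rv/row [0.   0.   1.43]
pour tcp [0.572 0.277 0.173] t [ 0.09  0.99 -0.09] wrist [ 0.545 -0.028  0.201] b [-0.61 -0.35 -0.71]
n 22 q [-16.  34. 103.  79.  93. -11.] maxdq 8.6 dp/row cm [ 0.03  0.1  -0.06] rv/row [-1.68 -6.26  1.9 ]
```

apply_moves:
  plan:
    - {"tx": 0,"ty": 0,"tz": 1.2,"wx": 0,"wy": 0,"wz": 0,"hand": 4.5}
    - {"tx": 0,"ty": 0,"tz": 2,"wx": 0,"wy": 0,"wz": 0,"hand": 4.5}
    - {"tx": 0,"ty": 0,"tz": 2,"wx": 0,"wy": 0,"wz": 0,"hand": 4.5}
    - {"tx": 0,"ty": 0,"tz": 2,"wx": 0,"wy": 0,"wz": 0,"hand": 4.5}
    - {"tx": 0,"ty": 0,"tz": 2,"wx": 0,"wy": 0,"wz": 0,"hand": 4.5}
    - {"tx": 0,"ty": 0,"tz": 2,"wx": 0,"wy": 0,"wz": 0,"hand": 4.5}
    - {"tx": 0,"ty": 0,"tz": 2,"wx": 0,"wy": 0,"wz": 0,"hand": 4.5}
    - {"tx": 0,"ty": 0,"tz": 2,"wx": 0,"wy": 0,"wz": 0,"hand": 4.5}
    - {"tx": 0.3,"ty": 1,"tz": 0.8,"wx": 0,"wy": 0,"wz": 0,"hand": 4.5}
    - {"tx": 0.6,"ty": 1.6,"tz": 0,"wx": 0,"wy": 0,"wz": 1.4,"hand": 4.5}

```text
time_s: 22.3
ee_pos: [0.4854, -0.0463, 0.2322]
tcp_rot: [-159.8, -0.1, 131.4]
contact_force: [-0.7, -1.0, -1.2]
finger_gap: 0.055
```

```bash
cat > to.py <<'E'
from path import *
s=r.sense(); q=np.array(s["joints"]); p=np.array(s["ee_pos"]); Ra=R.from_euler("xyz",s["tcp_rot"],degrees=True).as_matrix()
b=Ra@R0.T@Z; print("now",p.round(3),"q",q.round(0),"tip",np.degrees(np.arccos(b[2])).round(1),"gap",s["finger_gap"].round(4),"F",s["contact_force"].round(1))
E
cat > toU.py <<'E'
from to import *
Ru=Rz(20)@R0; U=C+XB*.02+YB*(-.02)+Z*.195+GO*Ru[:,1]
follow(q,p,Ra,U,Ru,12)
E
python3 toU.py
```

```text
Traceback (most recent call last):
  File "toU.py", line 1, in <module>
    from to import *
  File "to.py", line 3, in <module>
    b=Ra@R0.T@Z; print("now",p.round(3),"q",q.round(0),"tip",np.degrees(np.arccos(b[2])).round(1),"gap",s["finger_gap"].round(4),"F",s["contact_force"].round(1))
                                                                                                        ^^^^^^^^^^^^^^^^^^^^^
AttributeError: 'float' object has no attribute 'round'
```

apply_moves:
  plan:
    - {"tx": 0.6,"ty": 2.2,"tz": 0,"wx": 0,"wy": 0,"wz": 1.45,"hand": 4.5}
    - {"tx": 0.6,"ty": 2.4,"tz": 0,"wx": 0,"wy": 0,"wz": 1.45,"hand": 4.5}
    - {"tx": 0.6,"ty": 2.4,"tz": 0,"wx": 0,"wy": 0,"wz": 1.45,"hand": 4.5}
    - {"tx": 0.6,"ty": 2.4,"tz": 0,"wx": 0,"wy": 0,"wz": 1.45,"hand": 4.5}
    - {"tx": 0.6,"ty": 2.4,"tz": 0,"wx": 0,"wy": 0,"wz": 1.45,"hand": 4.5}
    - {"tx": 0.6,"ty": 2.4,"tz": 0,"wx": 0,"wy": 0,"wz": 1.45,"hand": 4.5}
    - {"tx": 0.6,"ty": 2.4,"tz": 0,"wx": 0,"wy": 0,"wz": 1.45,"hand": 4.5}
    - {"tx": 0.6,"ty": 2.4,"tz": 0,"wx": 0,"wy": 0,"wz": 1.45,"hand": 4.5}
    - {"tx": 0.6,"ty": 2.4,"tz": 0,"wx": 0,"wy": 0,"wz": 1.45,"hand": 4.5}
    - {"tx": 0.6,"ty": 2.2,"tz": -0.3,"wx": 0,"wy": 0,"wz": 1.45,"hand": 4.5}

```text
time_s: 23.3
ee_pos: [0.5439, 0.2002, 0.228]
tcp_rot: [-159.6, -0.1, 146.5]
contact_force: [0.3, -0.9, -0.6]
finger_gap: 0.0546
```

```bash
sed -i 's/s\["finger_gap"\].round(4)/s["finger_gap"]/' to.py; python3 toU.py
```

```text
now [0.544 0.2   0.228] q [-24.  -3. 129.  79.  70. 147.] tip 0.4 gap 0.05459076216184515 F [ 0.3 -0.9 -0.6]
n 12 q [-16.   8. 125.  84.  66. 141.] maxdq 1.0 dp/row cm [ 0.18  0.46 -0.34] rv/row [ 0.02 -0.03  0.29]
```

apply_moves:
  plan:
    - {"tx": 0.4,"ty": 1.1,"tz": -0.7,"wx": 0,"wy": 0,"wz": 0.7,"hand": 4.5}
    - {"tx": 0.4,"ty": 1.1,"tz": -0.8,"wx": 0,"wy": 0,"wz": 0.7,"hand": 4.5}
    - {"tx": 0.4,"ty": 1.1,"tz": -0.8,"wx": 0,"wy": 0,"wz": 0.7,"hand": 4.5}
    - {"tx": 0.4,"ty": 1.1,"tz": -0.8,"wx": 0,"wy": 0,"wz": 0.7,"hand": 4.5}
    - {"tx": 0.4,"ty": 1,"tz": -0.7,"wx": 0,"wy": 0,"wz": 0.7,"hand": 4.5}
    - {"tx": 0.05,"ty": 0.05,"tz": -0.05,"wx": -2,"wy": -3.5,"wz": 1.3,"hand": 4.5}
    - {"tx": 0.08,"ty": 0.07,"tz": -0.08,"wx": -3.3,"wy": -5.7,"wz": 2.1,"hand": 4.5}
    - {"tx": 0.08,"ty": 0.07,"tz": -0.08,"wx": -3.3,"wy": -5.7,"wz": 2.1,"hand": 4.5}
    - {"tx": 0.08,"ty": 0.07,"tz": -0.08,"wx": -3.3,"wy": -5.7,"wz": 2.1,"hand": 4.5}
    - {"tx": 0.08,"ty": 0.07,"tz": -0.08,"wx": -3.3,"wy": -5.7,"wz": 2.1,"hand": 4.5}

```text
time_s: 24.3
ee_pos: [0.5627, 0.2652, 0.1803]
tcp_rot: [-155.8, 30.7, 162.1]
contact_force: [0.4, 0.1, -1.7]
finger_gap: 0.055
```

```bash
cat > toP.py <<'E'
from to import *
import sys
T=float(sys.argv[1]); n=int(sys.argv[2])
pp,Rp=pour(-160,T,120,(.02,-.01,.16))
g=p-GO*Ra[:,1]; m=g+(.075-HG)*b; print("mouth bin xyz",((m-C)@XB).round(3),((m-C)@YB).round(3),m[2].round(3))
follow(q,p,Ra,pp,Rp,n)
E
python3 toP.py 135 18
python3 - <<'E'
from h import *
f=r.grab_frame("scene"); save(f,"s13")
E
```

```text
now [0.563 0.265 0.18 ] q [-14.   8. 125.  86.  64. 108.] tip 31.0 gap 0.05500085130172195 F [ 0.4  0.1 -1.7]
mouth bin xyz 0.003 -0.009 0.208
n 18 q [-14.  16. 123.  92.  67. -18.] maxdq 7.1 dp/row cm [ 0.11  0.03 -0.06] rv/row [-3.08 -5.47  2.03]
```

View pics/s13.png

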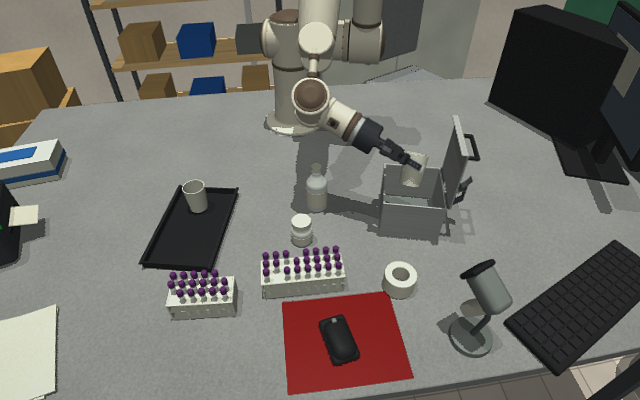

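The beaker is over the bin (~(412,170)), tipping away from the camera, and the lid is untouched. I continue tipping.

apply_moves:
  plan:
    - {"tx": 0.1,"ty": 0.03,"tz": -0.06,"wx": -3.1,"wy": -5.5,"wz": 2,"hand": 4.5}
    - {"tx": 0.1,"ty": 0.03,"tz": -0.06,"wx": -3.1,"wy": -5.5,"wz": 2,"hand": 4.5}
    - {"tx": 0.1,"ty": 0.03,"tz": -0.06,"wx": -3.1,"wy": -5.5,"wz": 2,"hand": 4.5}
    - {"tx": 0.1,"ty": 0.03,"tz": -0.06,"wx": -3.1,"wy": -5.5,"wz": 2,"hand": 4.5}
    - {"tx": 0.1,"ty": 0.03,"tz": -0.06,"wx": -3.1,"wy": -5.5,"wz": 2,"hand": 4.5}
    - {"tx": 0.1,"ty": 0.03,"tz": -0.06,"wx": -3.1,"wy": -5.5,"wz": 2,"hand": 4.5}
    - {"tx": 0.1,"ty": 0.03,"tz": -0.06,"wx": -2.5,"wy": -4.5,"wz": 1.6,"hand": 4.5}
    - {"tx": 0.1,"ty": 0.03,"tz": -0.06,"wx": -2,"wy": -3.5,"wz": 1.3,"hand": 4.5}
    - {"tx": 0.1,"ty": 0.03,"tz": -0.06,"wx": -2,"wy": -3.5,"wz": 1.3,"hand": 4.5}
    - {"tx": 0.1,"ty": 0.03,"tz": -0.06,"wx": -2,"wy": -3.5,"wz": 1.3,"hand": 4.5}

```text
time_s: 25.35
ee_pos: [0.5689, 0.2694, 0.1712]
tcp_rot: [-82.7, 71.6, -115.0]
contact_force: [0.3, -0.1, -1.5]
finger_gap: 0.0551
```

```bash
python3 toP.py 135 10
```

```text
now [0.569 0.269 0.171] q [-13.  11. 126.  91.  64.  44.] tip 86.0 gap 0.05511229452750259 F [ 0.3 -0.1 -1.5]
mouth bin xyz -0.003 -0.006 0.18
n 10 q [-14.  16. 123.  92.  67. -18.] maxdq 6.5 dp/row cm [ 0.14  0.01 -0.02] rv/row [-2.8  -4.96  1.86]
```

apply_moves:
  plan:
    - {"tx": 0.16,"ty": 0.01,"tz": -0.02,"wx": -2.6,"wy": -4.6,"wz": 1.7,"hand": 4.5}
    - {"tx": 0.16,"ty": 0.01,"tz": -0.02,"wx": -2.6,"wy": -4.6,"wz": 1.7,"hand": 4.5}
    - {"tx": 0.16,"ty": 0.01,"tz": -0.02,"wx": -2.6,"wy": -4.6,"wz": 1.7,"hand": 4.5}
    - {"tx": 0.16,"ty": 0.01,"tz": -0.02,"wx": -2.6,"wy": -4.6,"wz": 1.7,"hand": 4.5}
    - {"tx": 0.16,"ty": 0.01,"tz": -0.02,"wx": -2.6,"wy": -4.6,"wz": 1.7,"hand": 4.5}
    - {"tx": 0.16,"ty": 0.01,"tz": -0.02,"wx": -2.6,"wy": -4.6,"wz": 1.7,"hand": 4.5}
    - {"tx": 0.16,"ty": 0.01,"tz": -0.02,"wx": -2.6,"wy": -4.6,"wz": 1.7,"hand": 4.5}
    - {"tx": 0.16,"ty": 0.01,"tz": -0.02,"wx": -2.6,"wy": -4.6,"wz": 1.7,"hand": 4.5}
    - {"tx": 0.16,"ty": 0.01,"tz": -0.02,"wx": -2.6,"wy": -4.6,"wz": 1.7,"hand": 4.5}
    - {"tx": 0.16,"ty": 0.01,"tz": -0.02,"wx": -2.6,"wy": -4.6,"wz": 1.7,"hand": 4.5}

```text
time_s: 26.35
ee_pos: [0.5822, 0.271, 0.167]
tcp_rot: [-18.3, 30.6, -40.9]
contact_force: [0.3, -0.1, -0.5]
finger_gap: 0.0551
```

```bash
python3 toP.py 150 10
python3 - <<'E'
from h import *
f=r.grab_frame("scene"); save(f,"s14"); f=r.grab_frame("top"); im=f["pixels"][:,:,::-1]; cv2.imwrite("pics/t14.png",cv2.resize(im[150:290,120:320],None,fx=4,fy=4,interpolation=cv2.INTER_CUBIC))
E
```

```text
now [0.582 0.271 0.167] q [-14.  16. 123.  93.  67. -15.] tip 132.5 gap 0.05513443043521514 F [ 0.3 -0.1 -0.5]
mouth bin xyz 0.018 -0.009 0.159
n 10 q [-15.  23. 124. 103.  77. -38.] maxdq 2.6 dp/row cm [-0.02 -0.02  0.1 ] rv/row [ 0.33 -1.73  0.09]
```

View pics/s14.png

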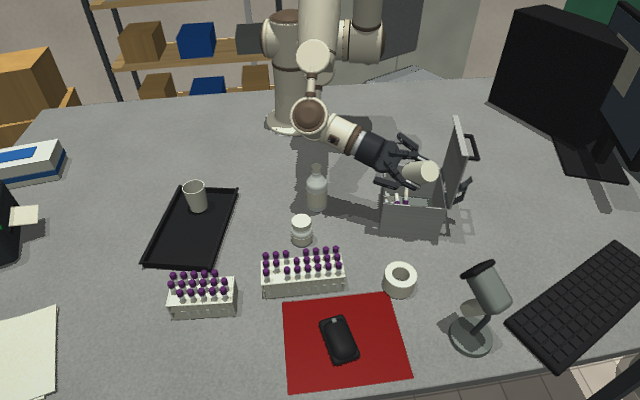

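View pics/t14.png

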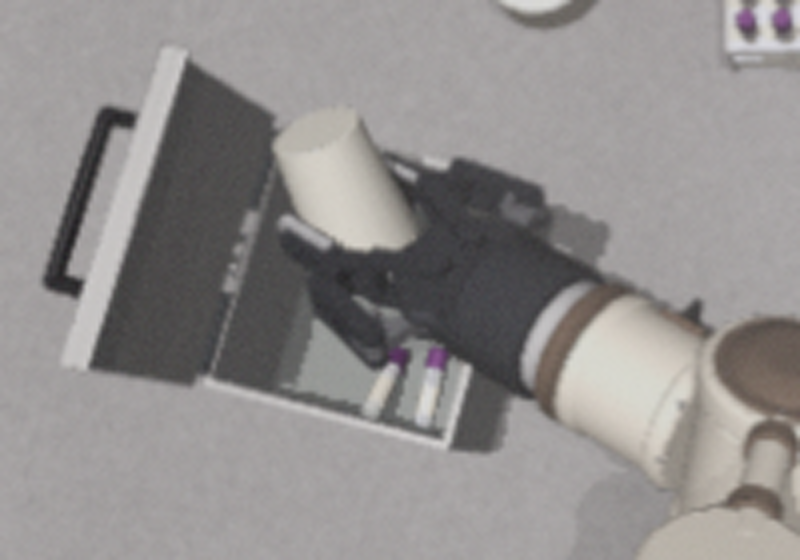

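Two tubes are seen lying in the bin ((385,385) and (432,390) in the crop). I tip further to ~150° to make sure the rest come out.

apply_moves:
  plan:
    - {"tx": 0,"ty": 0,"tz": 0.2,"wx": 0.6,"wy": -3.4,"wz": 0.2,"hand": 4.5}
    - {"tx": 0,"ty": 0,"tz": 0.2,"wx": 0.6,"wy": -3.4,"wz": 0.2,"hand": 4.5}
    - {"tx": 0,"ty": 0,"tz": 0.2,"wx": 0.6,"wy": -3.4,"wz": 0.2,"hand": 4.5}
    - {"tx": 0,"ty": 0,"tz": 0.2,"wx": 0.6,"wy": -3.4,"wz": 0.2,"hand": 4.5}
    - {"tx": 0,"ty": 0,"tz": 0.2,"wx": 0.6,"wy": -3.4,"wz": 0.2,"hand": 4.5}
    - {"tx": 0,"ty": 0,"tz": 0,"wx": 0,"wy": 0,"wz": 0,"hand": 4.5}
    - {"tx": 0,"ty": 0,"tz": 0,"wx": 0,"wy": 0,"wz": 0,"hand": 4.5}
    - {"tx": 0,"ty": 0,"tz": 0,"wx": 0,"wy": 0,"wz": 0,"hand": 4.5}
    - {"tx": 0,"ty": 0,"tz": 0,"wx": 0,"wy": 0,"wz": 0,"hand": 4.5}
    - {"tx": 0,"ty": 0,"tz": 0,"wx": 0,"wy": 0,"wz": 0,"hand": 4.5}

```text
time_s: 27.45
ee_pos: [0.5823, 0.271, 0.1793]
tcp_rot: [-3.9, 20.2, -34.1]
contact_force: [0.3, -0.1, -0.6]
finger_gap: 0.0548
```

```bash
python3 toP.py 150 10
python3 - <<'E'
from h import *
w=r.grab_frame("wrist"); save(w,"w15"); f=r.grab_frame("top"); im=f["pixels"][:,:,::-1]; cv2.imwrite("pics/t15.png",cv2.resize(im[150:290,120:320],None,fx=4,fy=4,interpolation=cv2.INTER_CUBIC))
E
```

```text
now [0.582 0.271 0.179] q [-15.  22. 123. 103.  77. -36.] tip 149.1 gap 0.054819044963808655 F [ 0.3 -0.1 -0.6]
mouth bin xyz 0.021 -0.007 0.162
n 10 q [-15.  23. 124. 103.  77. -38.] maxdq 0.3 dp/row cm [-0.02 -0.02 -0.02] rv/row [-0.08 -0.13  0.  ]
```

View pics/w15.png

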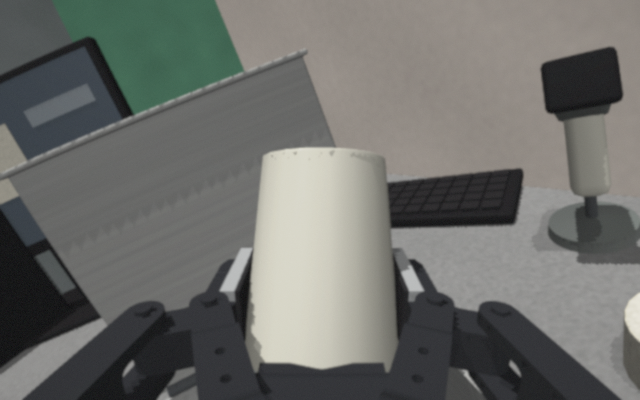

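View pics/t15.png

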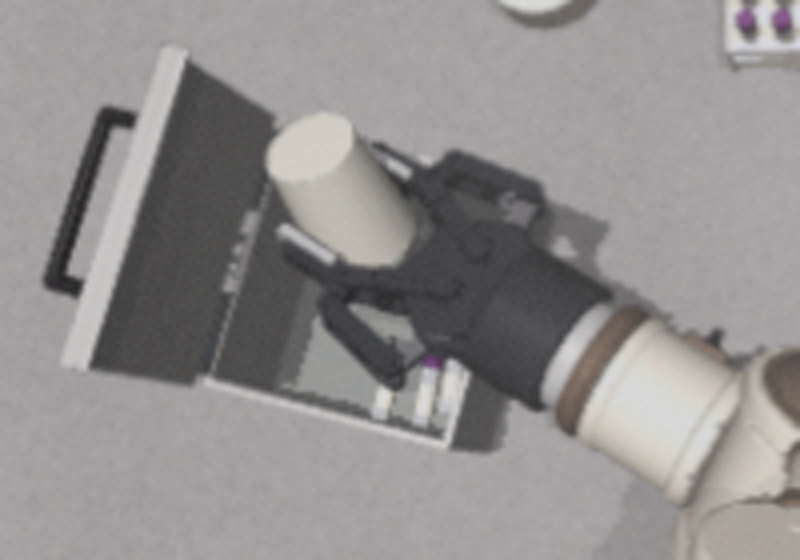

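```bash
cat > back.py <<'E'
from to import *
import sys
n=int(sys.argv[1]); az=float(sys.argv[2]); z=float(sys.argv[3])
Ru=Rz(az-40)@R0; U=C+XB*.01+YB*(-.02)+Z*z+GO*Ru[:,1]
print("angle",(R.from_matrix(Ru)*R.from_matrix(Ra).inv()).magnitude()*57.3,"U",U)
follow(q,p,Ra,U,Ru,n)
E
python3 back.py 22 60 .23; python3 toP.py 135 3
```

```text
now [0.582 0.271 0.179] q [-15.  22. 123. 103.  77. -36.] tip 149.1 gap 0.05483363384770373 F [ 0.2 -0.7 -0. ]
angle 159.41811413078705 U [0.55575631 0.25762114 0.22179152]
n 22 q [-16.   2. 126.  82.  67. 146.] maxdq 8.9 dp/row cm [-0.12 -0.06  0.19] rv/row [ 3.53  6.15 -1.46]
now [0.582 0.271 0.179] q [-15.  22. 123. 103.  77. -36.] tip 149.1 gap 0.05483363384770373 F [ 0.2 -0.7 -0. ]
mouth bin xyz 0.021 -0.007 0.162
n 3 q [-14.  16. 123.  92.  67. -18.] maxdq 6.4 dp/row cm [ 0.03 -0.02 -0.34] rv/row [-1.96  4.28  0.06]
```

Short shake at full tip, then start turning it back up.

apply_moves:
  plan:
    - {"tx": 0,"ty": 0,"tz": 0.8,"wx": 0,"wy": 5,"wz": 0,"hand": 4.5}
    - {"tx": 0,"ty": 0,"tz": -0.8,"wx": 0,"wy": -5,"wz": 0,"hand": 4.5}
    - {"tx": 0,"ty": 0,"tz": 0.8,"wx": 0,"wy": 5,"wz": 0,"hand": 4.5}
    - {"tx": 0,"ty": 0,"tz": -0.8,"wx": 0,"wy": -5,"wz": 0,"hand": 4.5}
    - {"tx": 0,"ty": 0,"tz": 0,"wx": 0,"wy": 0,"wz": 0,"hand": 4.5}
    - {"tx": 0,"ty": 0,"tz": 0,"wx": 0,"wy": 0,"wz": 0,"hand": 4.5}
    - {"tx": 0,"ty": 0,"tz": 0,"wx": 0,"wy": 0,"wz": 0,"hand": 4.5}
    - {"tx": -0.1,"ty": 0,"tz": 0.2,"wx": 3.5,"wy": 6.1,"wz": -1.5,"hand": 4.5}
    - {"tx": -0.1,"ty": 0,"tz": 0.2,"wx": 3.5,"wy": 6.1,"wz": -1.5,"hand": 4.5}
    - {"tx": -0.1,"ty": 0,"tz": 0.2,"wx": 3.5,"wy": 6.1,"wz": -1.5,"hand": 4.5}

```text
time_s: 28.55
ee_pos: [0.5806, 0.2705, 0.1859]
tcp_rot: [-7.5, 42.5, -40.7]
contact_force: [-0.1, -0.2, -0.6]
finger_gap: 0.0552
```

```bash
python3 back.py 18 60 .23
```

```text
now [0.581 0.27  0.186] q [-14.  18. 126. 105.  73. -13.] tip 130.9 gap 0.0552358310990802 F [-0.1 -0.2 -0.6]
angle 136.475362091236 U [0.55575631 0.25762114 0.22179152]
n 18 q [-16.   2. 126.  82.  67. 146.] maxdq 9.3 dp/row cm [-0.14 -0.07  0.2 ] rv/row [ 3.7   6.44 -1.53]
```

apply_moves:
  plan:
    - {"tx": -0.14,"ty": -0.07,"tz": 0.3,"wx": 3.7,"wy": 6.4,"wz": -1.5,"hand": 4.5}
    - {"tx": -0.14,"ty": -0.07,"tz": 0.3,"wx": 3.7,"wy": 6.4,"wz": -1.5,"hand": 4.5}
    - {"tx": -0.14,"ty": -0.07,"tz": 0.3,"wx": 3.7,"wy": 6.4,"wz": -1.5,"hand": 4.5}
    - {"tx": -0.14,"ty": -0.07,"tz": 0.3,"wx": 3.7,"wy": 6.4,"wz": -1.5,"hand": 4.5}
    - {"tx": -0.14,"ty": -0.07,"tz": 0.3,"wx": 3.7,"wy": 6.4,"wz": -1.5,"hand": 4.5}
    - {"tx": -0.14,"ty": -0.07,"tz": 0.3,"wx": 3.7,"wy": 6.4,"wz": -1.5,"hand": 4.5}
    - {"tx": -0.14,"ty": -0.07,"tz": 0.3,"wx": 3.7,"wy": 6.4,"wz": -1.5,"hand": 4.5}
    - {"tx": -0.14,"ty": -0.07,"tz": 0.3,"wx": 3.7,"wy": 6.4,"wz": -1.5,"hand": 4.5}
    - {"tx": -0.14,"ty": -0.07,"tz": 0.3,"wx": 3.7,"wy": 6.4,"wz": -1.5,"hand": 4.5}
    - {"tx": -0.14,"ty": -0.07,"tz": 0.3,"wx": 3.7,"wy": 6.4,"wz": -1.5,"hand": 4.5}

```text
time_s: 29.55
ee_pos: [0.5656, 0.2639, 0.2226]
tcp_rot: [-151.2, 56.0, 167.2]
contact_force: [0.2, -0.3, -0.9]
finger_gap: 0.0555
```

```bash
python3 back.py 8 60 .23
```

```text
now [0.566 0.264 0.223] q [-14.   2. 130.  93.  62.  82.] tip 56.5 gap 0.055529540401453595 F [ 0.2 -0.3 -0.9]
angle 57.729834997291555 U [0.55575631 0.25762114 0.22179152]
n 8 q [-16.   2. 126.  82.  67. 146.] maxdq 8.4 dp/row cm [-0.12 -0.08 -0.01] rv/row [ 3.49  6.15 -1.44]
```

apply_moves:
  plan:
    - {"tx": -0.12,"ty": -0.08,"tz": 0.1,"wx": 3.5,"wy": 6.1,"wz": -1.4,"hand": 4.5}
    - {"tx": -0.12,"ty": -0.08,"tz": 0.1,"wx": 3.5,"wy": 6.1,"wz": -1.4,"hand": 4.5}
    - {"tx": -0.12,"ty": -0.08,"tz": 0.1,"wx": 3.5,"wy": 6.1,"wz": -1.4,"hand": 4.5}
    - {"tx": -0.12,"ty": -0.08,"tz": 0.1,"wx": 3.5,"wy": 6.1,"wz": -1.4,"hand": 4.5}
    - {"tx": -0.12,"ty": -0.08,"tz": 0.1,"wx": 3.5,"wy": 6.1,"wz": -1.4,"hand": 4.5}
    - {"tx": -0.12,"ty": -0.08,"tz": 0.1,"wx": 3.5,"wy": 6.1,"wz": -1.4,"hand": 4.5}
    - {"tx": -0.12,"ty": -0.08,"tz": 0.1,"wx": 3.5,"wy": 6.1,"wz": -1.4,"hand": 4.5}
    - {"tx": -0.12,"ty": -0.08,"tz": 0.1,"wx": 3.5,"wy": 6.1,"wz": -1.4,"hand": 4.5}
    - {"tx": 0,"ty": 0,"tz": 0,"wx": 0,"wy": 0,"wz": 0,"hand": 4.5}
    - {"tx": 0,"ty": 0,"tz": 0,"wx": 0,"wy": 0,"wz": 0,"hand": 4.5}

```text
time_s: 30.55
ee_pos: [0.5553, 0.2574, 0.2379]
tcp_rot: [-160.2, -1.7, 149.6]
contact_force: [0.0, 0.4, -1.3]
finger_gap: 0.055
```

```bash
python3 back.py 8 60 .23
python3 - <<'E'
from h import *
f=r.grab_frame("top"); im=f["pixels"][:,:,::-1]; cv2.imwrite("pics/t16.png",cv2.resize(im[150:290,120:320],None,fx=4,fy=4,interpolation=cv2.INTER_CUBIC))
f=r.grab_frame("scene"); im=f["pixels"][:,:,::-1]; cv2.imwrite("pics/s16.png",cv2.resize(im[90:250,300:500],None,fx=4,fy=3.7,interpolation=cv2.INTER_CUBIC))
E
```

```text
now [0.555 0.257 0.238] q [-16.   0. 126.  81.  68. 150.] tip 1.8 gap 0.0550466756463877 F [ 0.   0.4 -1.3]
angle 1.7966427584404583 U [0.55575631 0.25762114 0.22179152]
n 8 q [-16.   2. 126.  82.  67. 146.] maxdq 0.6 dp/row cm [ 0.01  0.   -0.2 ] rv/row [-0.14 -0.17  0.05]
```

View pics/t16.png

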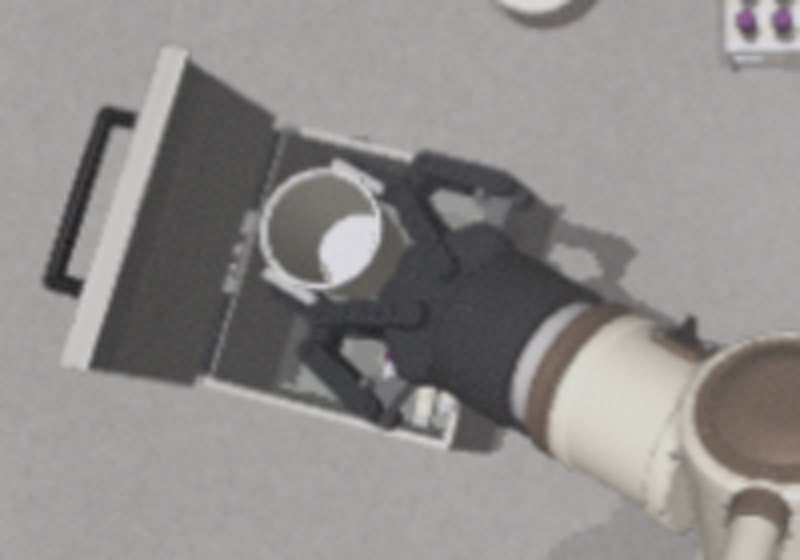

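View pics/s16.png

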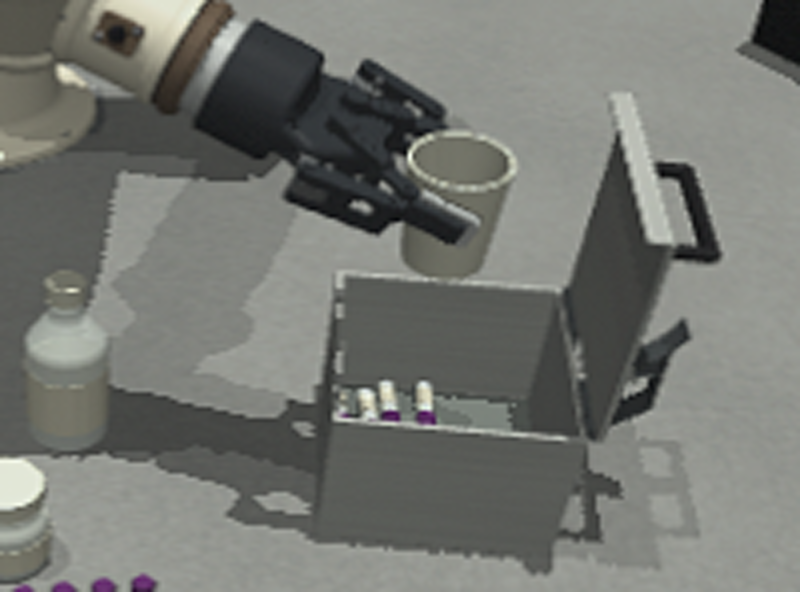

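The beaker is empty: only its white floor shows at (350,250). Four tubes are visible in the bin from this view and the lid is still on its catch. I plan the way to the tray.

```bash
cat > place.py <<'E'
from to import *
import sys
TC=np.array([.512,-.310,0]); TX=np.array([.979,-.203,0]); TY=np.array([.203,.979,0])
S=TC+TX*.05+TY*0.0; AZ=55; Rs=Rz(AZ-40)@R0
def tcp(h): return S+Z*(HG+.004+h)+GO*Rs[:,1]
if __name__=="__main__":
    n=int(sys.argv[1]); h=float(sys.argv[2])
    print("S",S.round(3),"target",tcp(h).round(4)); q1,ok=follow(q,p,Ra,tcp(h),Rs,n)
    if len(sys.argv)>3: follow(q1,tcp(h),Rs,tcp(0),Rs,10)
E
python3 place.py 20 .13 1
```

```text
now [0.555 0.258 0.238] q [-16.   0. 126.  81.  68. 150.] tip 1.8 gap 0.05477738953740543 F [ 0.1  0.3 -0.5]
S [ 0.561 -0.32   0.   ] target [ 0.5739 -0.3017  0.1788]
n 20 q [-63.  40.  82.  58. 101. 140.] maxdq 4.0 dp/row cm [ 0.09 -2.8  -0.3 ] rv/row [-0.06 -0.07 -0.23]
n 10 q [-63.  53.  79.  57.  96. 132.] maxdq 1.4 dp/row cm [ 0.   0.  -1.3] rv/row [0. 0. 0.]
```

apply_moves:
  plan:
    - {"tx": 0.1,"ty": -1.5,"tz": 0,"wx": -0.1,"wy": -0.1,"wz": -0.2,"hand": 4.5}
    - {"tx": 0.1,"ty": -2.8,"tz": 0,"wx": -0.1,"wy": -0.1,"wz": -0.2,"hand": 4.5}
    - {"tx": 0.1,"ty": -3,"tz": 0,"wx": -0.1,"wy": -0.1,"wz": -0.2,"hand": 4.5}
    - {"tx": 0.1,"ty": -3,"tz": 0,"wx": -0.1,"wy": -0.1,"wz": -0.2,"hand": 4.5}
    - {"tx": 0.1,"ty": -3,"tz": 0,"wx": -0.1,"wy": -0.1,"wz": -0.2,"hand": 4.5}
    - {"tx": 0.1,"ty": -3,"tz": 0,"wx": -0.1,"wy": -0.1,"wz": -0.2,"hand": 4.5}
    - {"tx": 0.1,"ty": -3,"tz": 0,"wx": -0.1,"wy": -0.1,"wz": -0.2,"hand": 4.5}
    - {"tx": 0.1,"ty": -3,"tz": 0,"wx": -0.1,"wy": -0.1,"wz": -0.2,"hand": 4.5}
    - {"tx": 0.1,"ty": -3,"tz": 0,"wx": 0,"wy": 0,"wz": -0.2,"hand": 4.5}
    - {"tx": 0.1,"ty": -3,"tz": 0,"wx": 0,"wy": 0,"wz": -0.2,"hand": 4.5}

```text
time_s: 31.65
ee_pos: [0.5611, -0.0303, 0.2371]
tcp_rot: [-159.9, 0.1, 148.2]
contact_force: [1.8, -0.3, -0.5]
finger_gap: 0.0554
```

```bash
python3 place.py 9 .10 1
python3 - <<'E'
from h import *
f=r.grab_frame("top"); im=f["pixels"][:,:,::-1]; cv2.imwrite("pics/t17.png",cv2.resize(im[150:290,120:320],None,fx=4,fy=4,interpolation=cv2.INTER_CUBIC))
f=r.grab_frame("scene"); im=f["pixels"][:,:,::-1]; cv2.imwrite("pics/s17.png",cv2.resize(im[90:250,300:500],None,fx=4,fy=3.7,interpolation=cv2.INTER_CUBIC))
E
```

```text
now [ 0.561 -0.03   0.237] q [-48.  12. 113.  65.  91. 142.] tip 0.1 gap 0.05536496072533266 F [ 1.8 -0.3 -0.5]
S [ 0.561 -0.32   0.   ] target [ 0.5739 -0.3017  0.1488]
n 9 q [-63.  42.  82.  57. 100. 138.] maxdq 4.4 dp/row cm [ 0.14 -3.02 -0.98] rv/row [ 0.01  0.01 -0.36]
n 10 q [-63.  53.  79.  57.  96. 132.] maxdq 1.1 dp/row cm [ 0.  0. -1.] rv/row [0. 0. 0.]
```

View pics/t17.png

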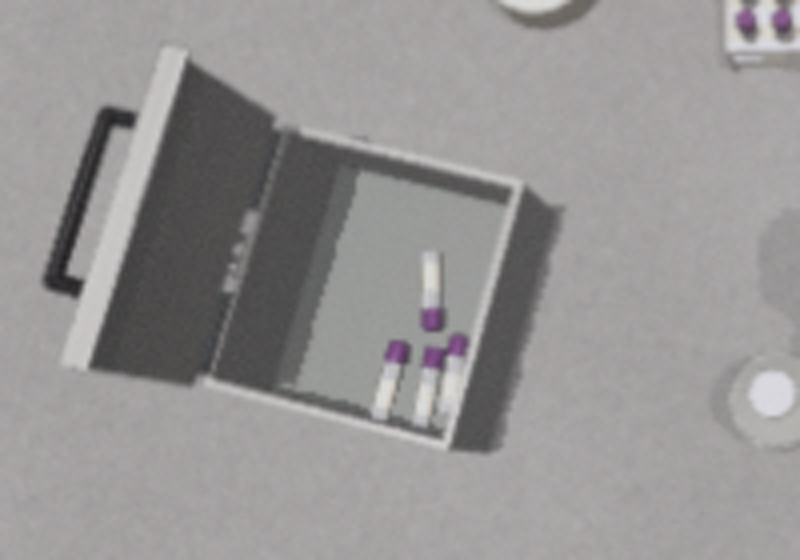

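Run:
```python
from h import *
f=r.grab_frame("top"); im=f["pixels"][:,:,::-1]; a=cv2.resize(im[205:270,205:255],None,fx=12,fy=9,interpolation=cv2.INTER_CUBIC); cv2.imwrite("pics/t18.png",a)
g=r.grab_frame("scene"); im2=g["pixels"][:,:,::-1]
a2=cv2.resize(im2[150:245,370:470],None,fx=7,fy=6,interpolation=cv2.INTER_CUBIC); cv2.imwrite("pics/s18.png",a2)
cv2.imwrite("pics/t18f.png",im); cv2.imwrite("pics/s18f.png",im2)
```

```text
(no output)
```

View pics/t18.png

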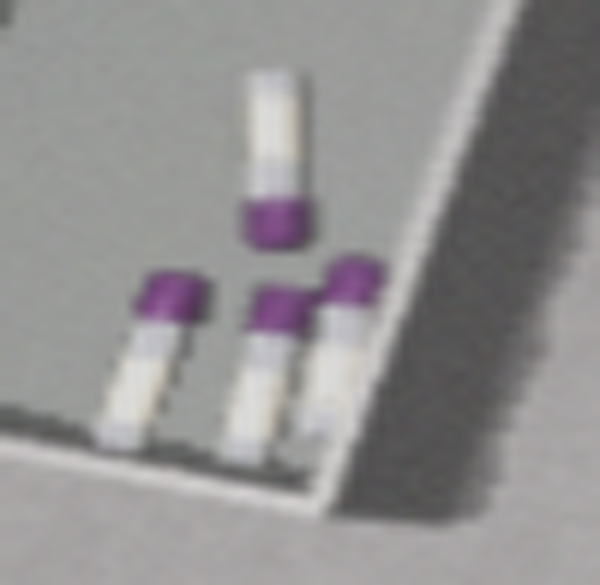

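View pics/s18.png

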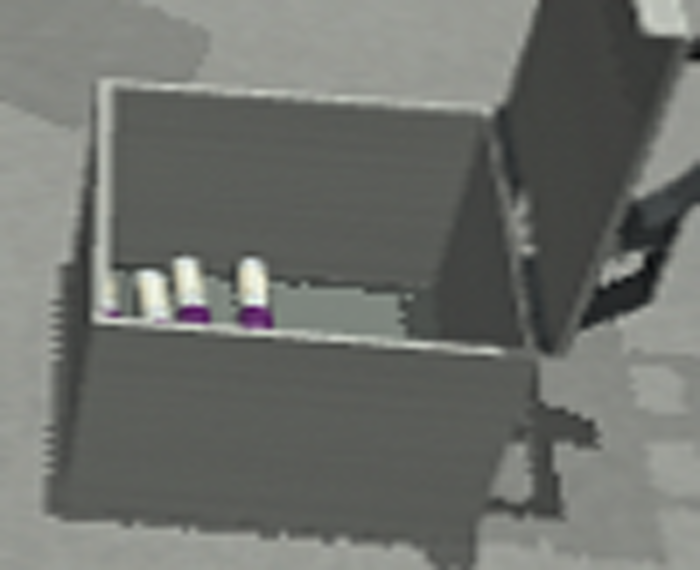

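View pics/t18f.png

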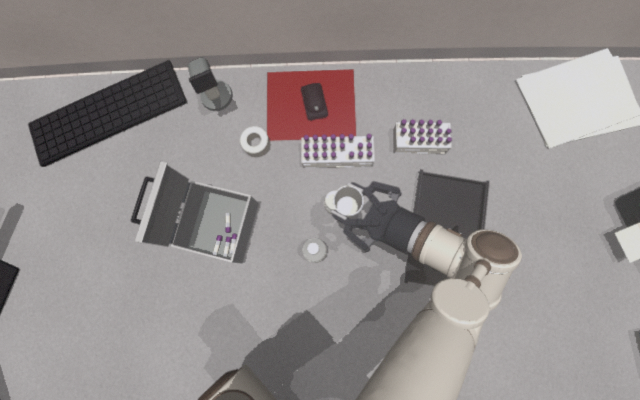

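View pics/s18f.png

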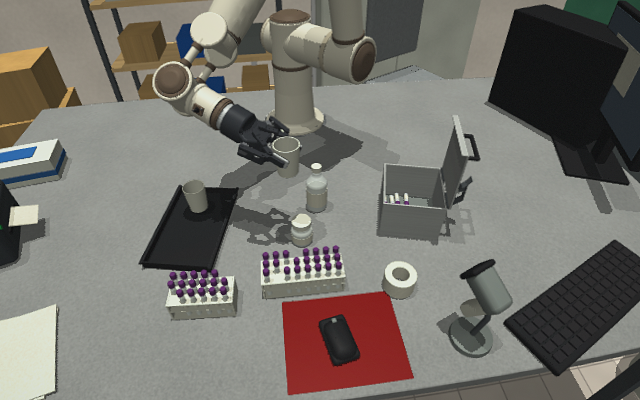

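Run:
```python
import cv2
im=cv2.imread("pics/t18f.png"); cv2.imwrite("pics/t18b.png",cv2.resize(im[175:230,310:390],None,fx=9,fy=9,interpolation=cv2.INTER_CUBIC))
im=cv2.imread("pics/s18f.png"); cv2.imwrite("pics/s18b.png",cv2.resize(im[110:270,140:340],None,fx=4,fy=3.7,interpolation=cv2.INTER_CUBIC))
```

```text
(no output)
```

View pics/t18b.png

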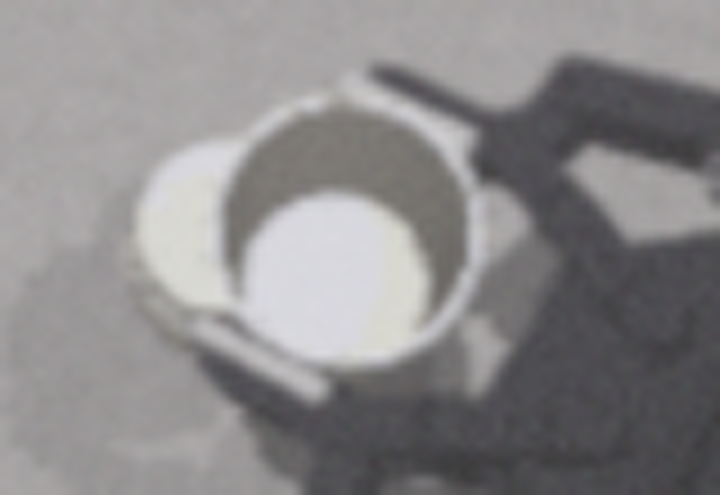

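View pics/s18b.png

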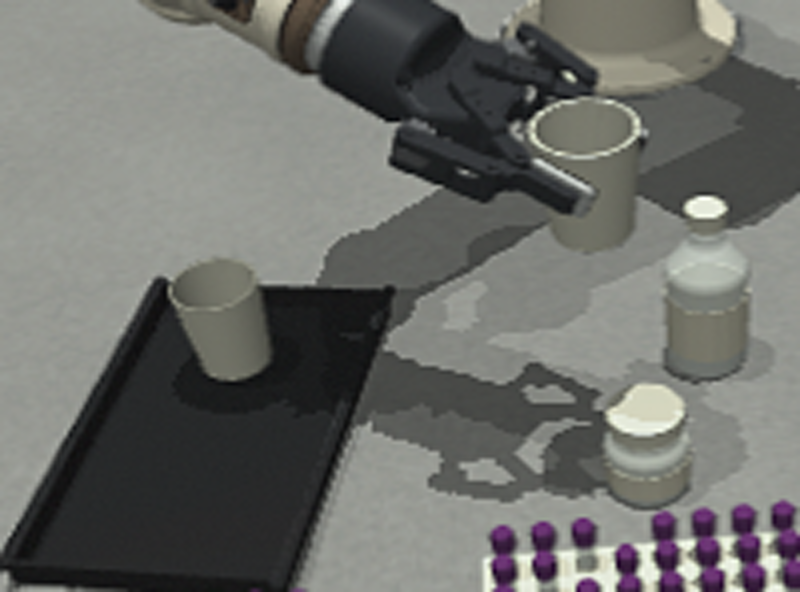

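Run:
```python
from path import *
f=r.grab_frame("top"); g=r.grab_frame("scene")
def ut(u,v): return ((u+.5)/12-.5+205,(v+.5)/9-.5+205)
for n,foot,cap in (("A",(125,435),(172,297)),("B",(272,80),(275,225)),("C",(243,450),(282,310)),("D",(320,420),(352,280))):
    P=plane(f,[ut(*foot),ut(*cap)],.011); px=proj(g,P)
    print(n,"bin",[( ((p-C)@XB).round(3),((p-C)@YB).round(3)) for p in P],"in s18 crop",((px-[370,150])*[7,6]).round(0).tolist(),"len",np.linalg.norm(P[0]-P[1]).round(3))
```

```text
A bin [(np.float64(-0.073), np.float64(-0.002)), (np.float64(-0.033), np.float64(-0.001))] in s18 crop [[244.0, 267.0], [250.0, 324.0]] len 0.04
B bin [(np.float64(0.031), np.float64(-0.004)), (np.float64(-0.008), np.float64(-0.017))] in s18 crop [[246.0, 424.0], [211.0, 359.0]] len 0.042
C bin [(np.float64(-0.071), np.float64(-0.028)), (np.float64(-0.031), np.float64(-0.025))] in s18 crop [[181.0, 265.0], [189.0, 323.0]] len 0.04
D bin [(np.float64(-0.059), np.float64(-0.041)), (np.float64(-0.019), np.float64(-0.037))] in s18 crop [[147.0, 279.0], [158.0, 338.0]] len 0.04
```

By projection, A, C and D are the tubes seen at 250, 190 and 150 in the scene crop, and B is hidden behind the near wall. The one at (107,295) is therefore a fifth tube, which the −y wall hides from the top camera. All five are accounted for in the bin, so I go on to the tray.

apply_moves:
  plan:
    - {"tx": 0.14,"ty": -2,"tz": 0,"wx": 0,"wy": 0,"wz": -0.3,"hand": 4.5}
    - {"tx": 0.14,"ty": -3.1,"tz": -0.5,"wx": 0,"wy": 0,"wz": -0.4,"hand": 4.5}
    - {"tx": 0.14,"ty": -3.1,"tz": -1,"wx": 0,"wy": 0,"wz": -0.4,"hand": 4.5}
    - {"tx": 0.14,"ty": -3.1,"tz": -1,"wx": 0,"wy": 0,"wz": -0.4,"hand": 4.5}
    - {"tx": 0.14,"ty": -3.1,"tz": -1,"wx": 0,"wy": 0,"wz": -0.4,"hand": 4.5}
    - {"tx": 0.14,"ty": -3.1,"tz": -1,"wx": 0,"wy": 0,"wz": -0.4,"hand": 4.5}
    - {"tx": 0.14,"ty": -3.1,"tz": -1,"wx": 0,"wy": 0,"wz": -0.4,"hand": 4.5}
    - {"tx": 0.14,"ty": -3.1,"tz": -1,"wx": 0,"wy": 0,"wz": -0.4,"hand": 4.5}
    - {"tx": 0.14,"ty": -2.5,"tz": -1,"wx": 0,"wy": 0,"wz": -0.2,"hand": 4.5}
    - {"tx": 0,"ty": 0,"tz": 0,"wx": 0,"wy": 0,"wz": 0,"hand": 4.5}

```text
time_s: 32.95
ee_pos: [0.5725, -0.2981, 0.1581]
tcp_rot: [-159.9, 0.3, 145.3]
contact_force: [-0.2, 0.0, -0.2]
finger_gap: 0.0551
```

```bash
python3 place.py 8 .01
python3 - <<'E'
from h import *
f=r.grab_frame("scene"); im=f["pixels"][:,:,::-1]; cv2.imwrite("pics/s19.png",cv2.resize(im[130:330,130:330],None,fx=4,fy=3,interpolation=cv2.INTER_CUBIC))
f=r.grab_frame("top"); im=f["pixels"][:,:,::-1]; cv2.imwrite("pics/t19.png",cv2.resize(im[150:310,380:520],None,fx=5,fy=3.7,interpolation=cv2.INTER_CUBIC))
E
```

```text
now [ 0.572 -0.298  0.158] q [-63.  41.  82.  57. 100. 138.] tip 0.3 gap 0.05510629309393183 F [-0.2  0.  -0.2]
S [ 0.561 -0.32   0.   ] target [ 0.5739 -0.3017  0.0588]
n 8 q [-63.  52.  79.  57.  96. 132.] maxdq 1.4 dp/row cm [ 0.02 -0.05 -1.24] rv/row [ 0.03  0.02 -0.04]
```

View pics/s19.png

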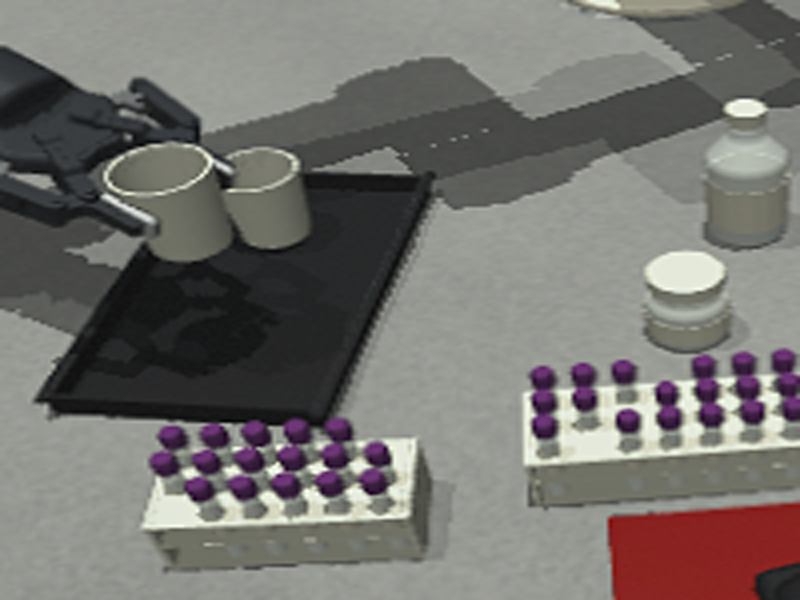

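View pics/t19.png

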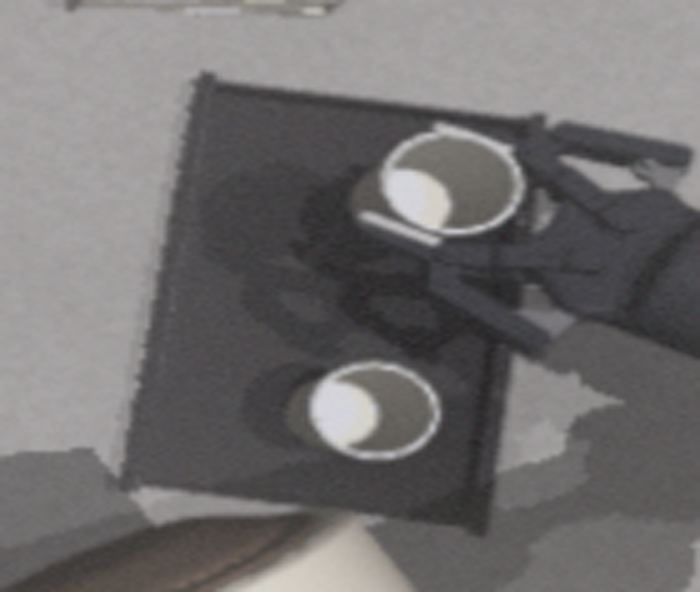

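The gripped beaker hangs over the tray with plenty of room to the empty one (crop (455,185) against (375,410)). I lower it.

apply_moves:
  plan:
    - {"tx": 0,"ty": -0.1,"tz": -0.8,"wx": 0,"wy": 0,"wz": 0,"hand": 4.5}
    - {"tx": 0,"ty": -0.1,"tz": -1.4,"wx": 0,"wy": 0,"wz": 0,"hand": 4.5}
    - {"tx": 0,"ty": -0.1,"tz": -1.4,"wx": 0,"wy": 0,"wz": 0,"hand": 4.5}
    - {"tx": 0,"ty": 0,"tz": -1.4,"wx": 0,"wy": 0,"wz": 0,"hand": 4.5}
    - {"tx": 0,"ty": 0,"tz": -1.4,"wx": 0,"wy": 0,"wz": 0,"hand": 4.5}
    - {"tx": 0,"ty": 0,"tz": -1.2,"wx": 0,"wy": 0,"wz": 0,"hand": 4.5}
    - {"tx": 0,"ty": 0,"tz": -0.9,"wx": 0,"wy": 0,"wz": 0,"hand": 4.5}
    - {"tx": 0,"ty": 0,"tz": -0.6,"wx": 0,"wy": 0,"wz": 0,"hand": 4.5}
    - {"tx": 0,"ty": 0,"tz": -0.4,"wx": 0,"wy": 0,"wz": 0,"hand": 4.5}
    - {"tx": 0,"ty": 0,"tz": 0,"wx": 0,"wy": 0,"wz": 0,"hand": 4.5}

```text
time_s: 34.05
ee_pos: [0.5725, -0.2934, 0.0556]
tcp_rot: [-160.0, 0.1, 145.7]
contact_force: [0.0, -0.7, -1.0]
finger_gap: 0.0548
```

```bash
python3 place.py 5 0
```

```text
now [ 0.572 -0.293  0.056] q [-63.  51.  80.  56.  96. 132.] tip 0.1 gap 0.05481808740150683 F [ 0.  -0.7 -1. ]
S [ 0.561 -0.32   0.   ] target [ 0.5739 -0.3017  0.0488]
n 5 q [-63.  53.  79.  57.  96. 132.] maxdq 0.2 dp/row cm [ 0.03 -0.17 -0.14] rv/row [ 0.01  0.02 -0.14]
```

apply_moves:
  plan:
    - {"tx": 0,"ty": 0,"tz": -0.15,"wx": 0,"wy": 0,"wz": 0,"hand": 4.5}
    - {"tx": 0,"ty": 0,"tz": -0.15,"wx": 0,"wy": 0,"wz": 0,"hand": 4.5}
    - {"tx": 0,"ty": 0,"tz": -0.15,"wx": 0,"wy": 0,"wz": 0,"hand": 4.5}
    - {"tx": 0,"ty": 0,"tz": -0.1,"wx": 0,"wy": 0,"wz": 0,"hand": 4.5}
    - {"tx": 0,"ty": 0,"tz": -0.1,"wx": 0,"wy": 0,"wz": 0,"hand": 4.5}
    - {"tx": 0,"ty": 0,"tz": -0.1,"wx": 0,"wy": 0,"wz": 0,"hand": 4.5}
    - {"tx": 0,"ty": 0,"tz": 0,"wx": 0,"wy": 0,"wz": 0,"hand": 4.5}
    - {"tx": 0,"ty": 0,"tz": 0,"wx": 0,"wy": 0,"wz": 0,"hand": 4.5}
    - {"tx": 0,"ty": 0,"tz": 0,"wx": 0,"wy": 0,"wz": 0,"hand": 4.5}
    - {"tx": 0,"ty": 0,"tz": 0,"wx": 0,"wy": 0,"wz": 0,"hand": 4.5}

```text
time_s: 35.05
ee_pos: [0.5732, -0.2947, 0.0496]
tcp_rot: [-159.9, 0.3, 145.7]
contact_force: [-0.8, 0.2, -1.2]
finger_gap: 0.0547
```

```bash
python3 place.py 5 0;  python3 - <<'E'
from h import *
f=r.grab_frame("scene"); im=f["pixels"][:,:,::-1]; cv2.imwrite("pics/s20.png",cv2.resize(im[150:290,130:260],None,fx=6,fy=4.2,interpolation=cv2.INTER_CUBIC))
E
```

```text
now [ 0.573 -0.295  0.05 ] q [-63.  52.  79.  56.  96. 131.] tip 0.3 gap 0.0547082408379997 F [-0.8  0.2 -1.2]
S [ 0.561 -0.32   0.   ] target [ 0.5739 -0.3017  0.0488]
n 5 q [-63.  53.  79.  57.  96. 132.] maxdq 0.2 dp/row cm [ 0.01 -0.14 -0.02] rv/row [ 0.05  0.05 -0.14]
```

View pics/s20.png

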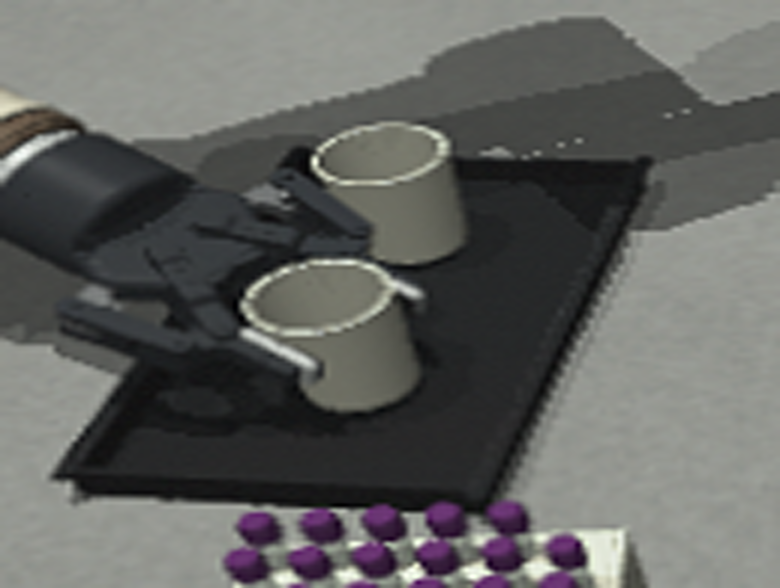

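No clear contact yet, so I lower a few more mm and read the force.

apply_moves:
  plan:
    - {"tx": 0,"ty": 0,"tz": -0.1,"wx": 0,"wy": 0,"wz": 0,"hand": 4.5}
    - {"tx": 0,"ty": 0,"tz": -0.1,"wx": 0,"wy": 0,"wz": 0,"hand": 4.5}
    - {"tx": 0,"ty": 0,"tz": -0.1,"wx": 0,"wy": 0,"wz": 0,"hand": 4.5}
    - {"tx": 0,"ty": 0,"tz": 0,"wx": 0,"wy": 0,"wz": 0,"hand": 4.5}
    - {"tx": 0,"ty": 0,"tz": 0,"wx": 0,"wy": 0,"wz": 0,"hand": 4.5}
    - {"tx": 0,"ty": 0,"tz": 0,"wx": 0,"wy": 0,"wz": 0,"hand": 4.5}
    - {"tx": 0,"ty": 0,"tz": 0,"wx": 0,"wy": 0,"wz": 0,"hand": 4.5}
    - {"tx": 0,"ty": 0,"tz": 0,"wx": 0,"wy": 0,"wz": 0,"hand": 4.5}
    - {"tx": 0,"ty": 0,"tz": 0,"wx": 0,"wy": 0,"wz": 0,"hand": 4.5}
    - {"tx": 0,"ty": 0,"tz": 0,"wx": 0,"wy": 0,"wz": 0,"hand": 4.5}

```text
time_s: 36.1
ee_pos: [0.5732, -0.2949, 0.0481]
tcp_rot: [-160.1, 0.4, 145.8]
contact_force: [-0.7, 0.1, 1.7]
finger_gap: 0.0551
```

Contact is felt: Fz went from −1.2 to +1.7 N and it descended only half of what was commanded. I release gently, opening just enough to stay clear of the empty beaker, and back out along the tool.

apply_moves:
  plan:
    - {"tx": 0,"ty": 0,"tz": 0,"wx": 0,"wy": 0,"wz": 0,"hand": 5.7}
    - {"tx": 0,"ty": 0,"tz": 0,"wx": 0,"wy": 0,"wz": 0,"hand": 6}
    - {"tx": 0,"ty": 0,"tz": 0,"wx": 0,"wy": 0,"wz": 0,"hand": 6.4}
    - {"tx": 0,"ty": 0,"tz": 0,"wx": 0,"wy": 0,"wz": 0,"hand": 6.8}
    - {"tx": 0,"ty": 0,"tz": 0,"wx": 0,"wy": 0,"wz": 0,"hand": 6.8}
    - {"tx": 0,"ty": 0,"tz": 0,"wx": 0,"wy": 0,"wz": 0,"hand": 6.8}
    - {"tx": 0,"ty": 0,"tz": 0,"wx": 0,"wy": 0,"wz": 0,"hand": 6.8}
    - {"tx": -0.2,"ty": -0.3,"tz": 0.1,"wx": 0,"wy": 0,"wz": 0,"hand": 6.8}
    - {"tx": -0.3,"ty": -0.4,"tz": 0.15,"wx": 0,"wy": 0,"wz": 0,"hand": 6.8}
    - {"tx": -0.4,"ty": -0.6,"tz": 0.2,"wx": 0,"wy": 0,"wz": 0,"hand": 6.8}

```text
time_s: 37.1
ee_pos: [0.5639, -0.3076, 0.0517]
tcp_rot: [-160.1, 0.3, 145.8]
contact_force: [0.1, -0.5, 1.5]
finger_gap: 0.068
```

Run:
```python
from h import *
s=r.sense(); print(s["contact_force"],s["finger_gap"],s["ee_pos"])
w=r.grab_frame("wrist"); save(w,"w21")
f=r.grab_frame("scene"); im=f["pixels"][:,:,::-1]; cv2.imwrite("pics/s21.png",cv2.resize(im[150:290,130:260],None,fx=6,fy=4.2,interpolation=cv2.INTER_CUBIC))
```

```text
[ 0.10117429 -0.46693999  1.46671853] 0.06799605745622246 [ 0.56387574 -0.307646    0.05171892]
```

View pics/w21.png

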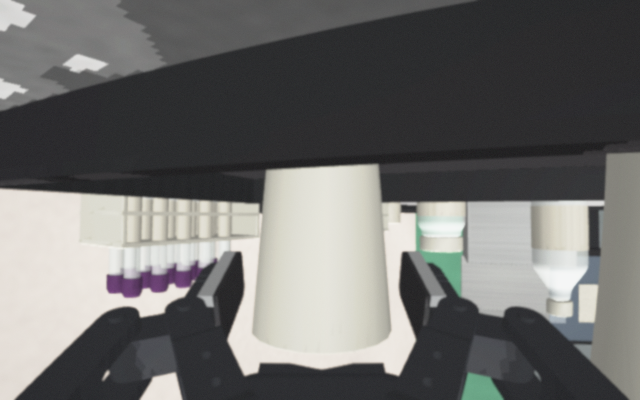

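View pics/s21.png

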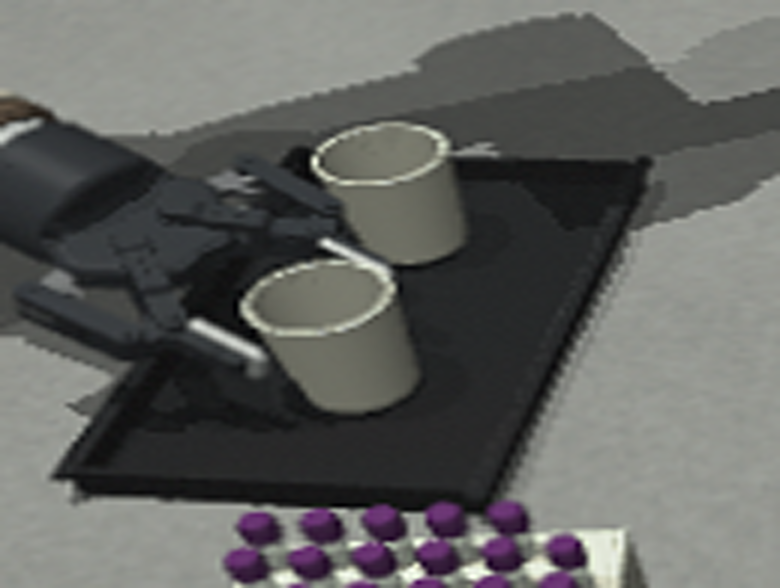

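The beaker stands in the tray, centred between the open fingers at (322,260) and free of both. I keep backing out and then lift away.

apply_moves:
  plan:
    - {"tx": -0.5,"ty": -0.8,"tz": 0.4,"wx": 0,"wy": 0,"wz": 0,"hand": 6.8}
    - {"tx": -0.5,"ty": -0.8,"tz": 0.4,"wx": 0,"wy": 0,"wz": 0,"hand": 6.8}
    - {"tx": -0.5,"ty": -0.8,"tz": 0.4,"wx": 0,"wy": 0,"wz": 0,"hand": 6.8}
    - {"tx": -0.5,"ty": -0.8,"tz": 0.4,"wx": 0,"wy": 0,"wz": 0,"hand": 6.8}
    - {"tx": -0.5,"ty": -0.8,"tz": 0.4,"wx": 0,"wy": 0,"wz": 0,"hand": 6.8}
    - {"tx": -0.5,"ty": -0.8,"tz": 0.4,"wx": 0,"wy": 0,"wz": 0,"hand": 6.8}
    - {"tx": -0.5,"ty": -0.8,"tz": 0.6,"wx": 0,"wy": 0,"wz": 0,"hand": 6.8}
    - {"tx": -0.4,"ty": -0.8,"tz": 1,"wx": 0,"wy": 0,"wz": 0,"hand": 6.8}
    - {"tx": -0.3,"ty": -0.6,"tz": 1.5,"wx": 0,"wy": 0,"wz": 0,"hand": 6.8}
    - {"tx": 0,"ty": -0.5,"tz": 2,"wx": 0,"wy": 0,"wz": 0,"hand": 6.8}

```text
time_s: 38.2
ee_pos: [0.5168, -0.3903, 0.1311]
tcp_rot: [-160.1, 0.2, 145.6]
contact_force: [-0.3, -0.7, -0.0]
finger_gap: 0.0683
```

apply_moves:
  plan:
    - {"tx": 0,"ty": -0.5,"tz": 2.5,"wx": 0,"wy": 0,"wz": 0,"hand": 6.8}
    - {"tx": 0,"ty": -0.5,"tz": 2.5,"wx": 0,"wy": 0,"wz": 0,"hand": 6.8}
    - {"tx": 0,"ty": 0,"tz": 2.5,"wx": 0,"wy": 0,"wz": 0,"hand": 6.8}
    - {"tx": 0,"ty": 0,"tz": 2.5,"wx": 0,"wy": 0,"wz": 0,"hand": 6.8}
    - {"tx": 0,"ty": 0,"tz": 2,"wx": 0,"wy": 0,"wz": 0,"hand": 6.8}
    - {"tx": 0,"ty": 0,"tz": 0,"wx": 0,"wy": 0,"wz": 0,"hand": 6.8}
    - {"tx": 0,"ty": 0,"tz": 0,"wx": 0,"wy": 0,"wz": 0,"hand": 6.8}
    - {"tx": 0,"ty": 0,"tz": 0,"wx": 0,"wy": 0,"wz": 0,"hand": 6.8}
    - {"tx": 0,"ty": 0,"tz": 0,"wx": 0,"wy": 0,"wz": 0,"hand": 6.8}
    - {"tx": 0,"ty": 0,"tz": 0,"wx": 0,"wy": 0,"wz": 0,"hand": 6.8}

```text
time_s: 39.2
ee_pos: [0.5172, -0.4014, 0.2659]
tcp_rot: [-159.9, 0.6, 145.8]
contact_force: [-0.3, 0.3, 0.2]
finger_gap: 0.0681
```

Run:
```python
from h import *
s=r.sense(); print(s["ee_pos"],s["contact_force"].round(1),s["time_s"],np.abs(s["qd"]).max())
f=r.grab_frame("scene"); save(f,"s22"); g=r.grab_frame("top"); save(g,"t22")
im=g["pixels"][:,:,::-1]; cv2.imwrite("pics/t22b.png",cv2.resize(im[165:300,380:500],None,fx=5,fy=4.4,interpolation=cv2.INTER_CUBIC))
```

```text
[ 0.51724667 -0.40137894  0.26592704] [-0.3  0.3  0.2] 39.2 0.8876189763306496
```

View pics/s22.png

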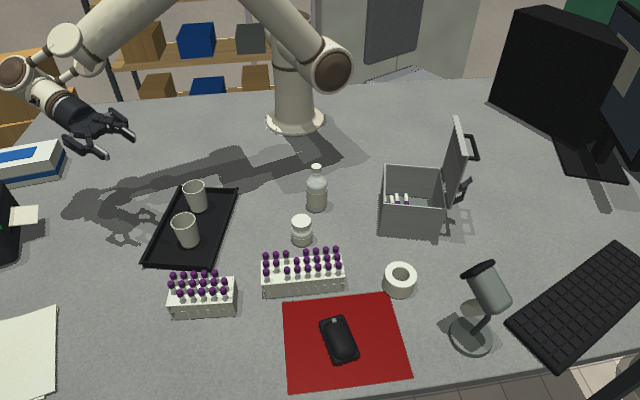

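View pics/t22.png

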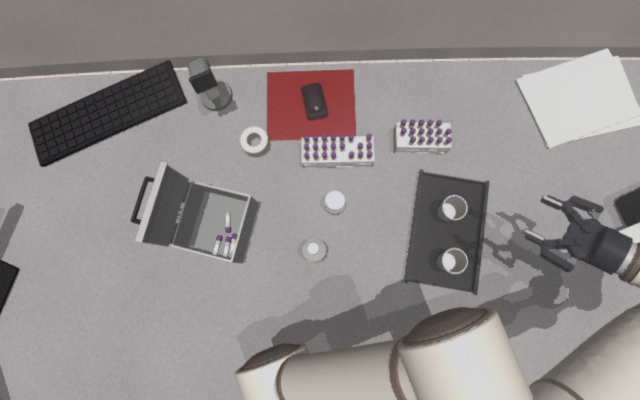

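View pics/t22b.png

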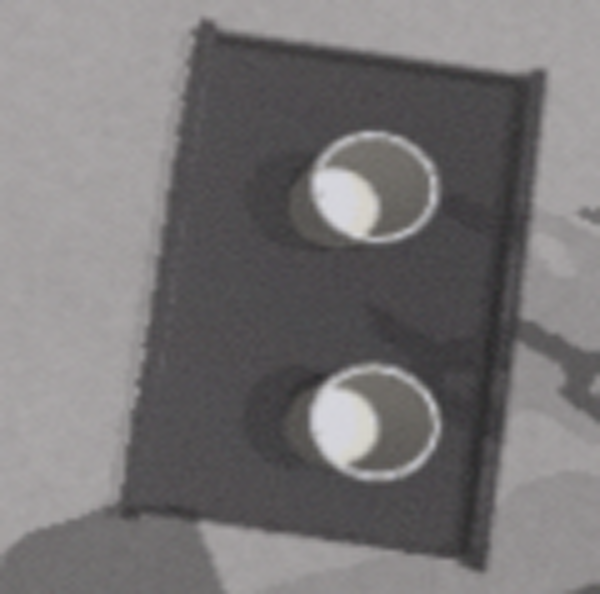

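Both beakers stand in the tray, the lid is on its catch, the racks, bottle, jar and roll look unmoved, and the hand is clear. I run a last numeric check of the fifth tube, the lid angle, the beaker and the other items' shift.

Run:
```python
from lid import *
C=np.array([.540,.260,0])
g=r.grab_frame("scene"); f=r.grab_frame("top"); im=g["pixels"][:,:,::-1]
cv2.imwrite("pics/s23.png",cv2.resize(im[175:215,375:425],None,fx=14,fy=14,interpolation=cv2.INTER_CUBIC))
P=plane(g,[((107.5)/7-.5+370,(292.5)/6-.5+150)],.011)[0]; print("tube E bin",(P-C)@XB,(P-C)@YB)
cv2.imwrite("pics/s24.png",cv2.resize(im[100:220,430:500],None,fx=8,fy=5,interpolation=cv2.INTER_CUBIC))
def un(p): return (np.array(p,float)+.5)/[5,4.4]-.5+[380,165]
for n,pp,z in (("placed rim",[(312,187),(439,187),(375,131),(375,243)],.079),("empty rim",[(312,422),(440,422),(375,364),(375,480)],.079)):
    Q=plane(f,un(pp),z).mean(0); print(n,Q)
a=cv2.imread("pics/top0.png").astype(int); b=f["pixels"][:,:,::-1].astype(int); d=np.abs(a-b).max(2)>40
for n,(x0,y0,x1,y1) in dict(rack_mid=(298,130,378,170),rack_side=(392,115,455,156),jar=(322,188,348,216),gel=(300,236,330,264),roll=(238,124,270,156),empty=(438,246,470,276)).items(): print(n,"changed px",d[y0:y1,x0:x1].sum())
```

```text
tube E bin -0.04964255025669439 -0.05838796588455853
placed rim [ 0.56110017 -0.31518249  0.079     ]
empty rim [ 0.4349112  -0.30565431  0.079     ]
rack_mid changed px 0
rack_side changed px 0
jar changed px 0
gel changed px 0
roll changed px 0
empty changed px 0
```

View pics/s23.png

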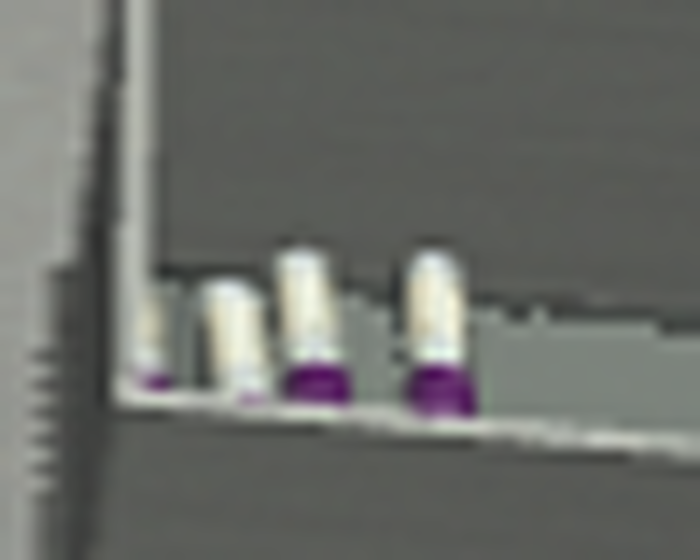

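View pics/s24.png

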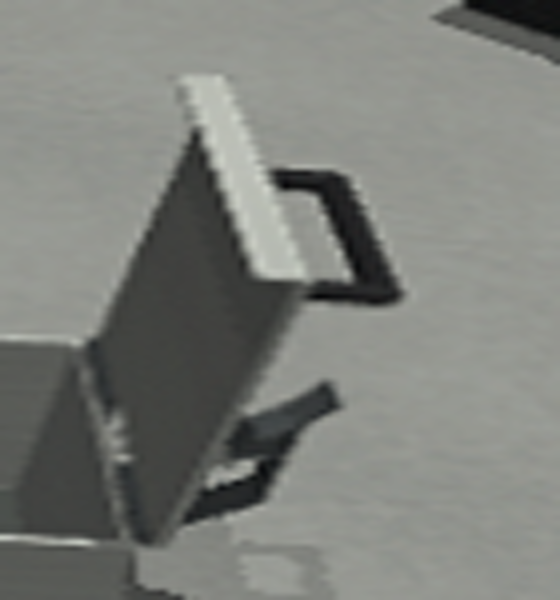

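The zoom shows four tubes on the floor inside the near-left corner ((150,340), (235,330), (305,320) and (437,330)). With B, seen only from the top, that makes five. Nothing else moved. I hand in.

```bash
python3 -c "
from plant import r
print(r.hand_in())"
```

```text
the job is handed in; nothing more can be done
None
```

The job is finished and handed in at about 39 s; handing in returned no verdict. I swung the lid past its catch and let go of it, poured the tubes into the bin, and set the emptied beaker down in the tray.

What the last checks showed:
- **Lid:** it stands by itself on the catch at roughly 92°, with the hand clear. Near the top of the swing my two angle readings differed by a few degrees (100° from the arm, 96–98° from the picture). I pushed further, until both read past the catch. When I then eased the lid back, the force on the hand reversed, so the catch was holding.
- **Tubes:** no single view shows all five. The top view shows four, and the scene view shows three of those plus a fifth next to the −y wall, at about (−0.05, −0.06) m from the bin's centre. The beaker is empty in both views and no tube is visible outside the bin.
- **Beaker:** its rim measures at (0.561, −0.315), which is well inside the tray and about 126 mm from the other beaker. I felt it touch the tray floor before opening the fingers, and it looks upright in both views; I did not measure its tilt.
- **Everything else:** the racks, bottle, jar, label roll and empty beaker show no changed pixels in the top view compared with the start. The hand is clear of everything.

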